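# Set up the mirror, stand out the tubes and light the inspection mat

### The job

Get this batch of white tubes ready for visual inspection: first fully unfold the yellow kickstand on the back of the mirror that lies in the sloping cradle, then stand the mirror on its lower edge and kickstand in the white rectangle on the mat, lower edge along the white line drawn across the rectangle and mirror face squarely towards the green strip. Then stand every white tube upright on the green strip (the brown tube stays), and only when they all stand there turn the lamp's red dimmer knob clockwise to its end stop. Leave the label roll and the amber jar where they are.

Things in the scene. Friction and masses are not known exactly. Their poses are not given: they have to be found in the camera images.
- mat: dark rubber inspection mat, fixed, 300 (x) x 270 (y) x 3 mm thick, lying on the bench; origin at the centre of its underside, x from the tubes' strip towards the mirror's place, z up
- strip (a point): middle of the green strip on the mat, on its top face, 3 mm above the bench; the strip measures 80 (x) x 260 (y) mm and lies along the mat's near (-x) side; axes as the mat's
- mirror_mark (a point): point on the mat's top face, 120 mm beyond the middle of the strip (mat +x), where the middle of the standing mirror's lower edge belongs; it lies in a rectangle drawn in white lines, 140 (x) x 176 (y) mm, which reaches from 35 mm before this point to 105 mm beyond it, and a 3 mm white line along mat y runs across the rectangle through this point; axes as the mat's
- cradle: fixed grey sloping rest, 45 degrees, low end at its +x side with a lip that holds the mirror's lower edge; origin at the centre of its 150 x 110 mm foot, on the bench; the board behind the mirror ends 35 mm short of the mirror's top edge. At the start the mirror lies on it face down, grip tab uppermost at the -x side, its back looking up and to +x
- mirror_tab (a point): centre of the mirror's black grip tab, 30 wide (mirror y) x 14 thick (x) x 45 mm long (z), which stands up from the middle of the pane's top edge; its top end is 196 mm from the lower edge. Axes as the mirror's: z up along the pane, -x out of the mirror's face, +x out of its back, y along its width
- mirror_edge (a point): middle of the mirror's lower edge; the pane is 130 wide (y) x 150 high (z) x 10 mm thick (x), the point is on its mid-plane; axes as the mirror's. Mirror and leg together weigh about 0.4 kg, centre of mass about 85 mm up from this point
- leg_hinge (a point): hinge axis of the yellow leg (kickstand) on the mirror's back: parallel to mirror y, 120 mm up from the lower edge and 10 mm behind the pane's mid-plane
- leg_lug (a point): outer part of the yellow pull lug on the leg (7 mm in along it from its outer end): the lug is 14 wide (y) x 10 thick (along the leg) and stands 30 mm square out of the leg's outer face, on the leg's middle line, 95 mm from the hinge, 20 mm short of the foot; axes turn with the leg, x along the lug outwards, z along the leg towards the hinge
- leg_foot (a point): middle of the leg's foot end, 115 mm from the hinge; the leg is 18 wide x 6 mm thick with a cross-foot 60 mm wide, axes as the lug's
- leg (a joint): angle of the leg, 0 folded flat against the back to 0.56 rad unfolded against its stop; the foot swings away from the back as it grows; light friction (0.04 N m) keeps it where it is left. Unfolded and standing on its lower edge and the leg's foot, the mirror leans back 18 to 20 degrees (its top towards its own +x)
- dimmer (a joint): angle of the lamp dimmer's red knob, 0 to 1.9 rad; it grows as the knob turns clockwise seen from above; 1.9 rad is the end stop, full brightness; light friction (0.03 N m)
- dimmer_grip (a point): point on the dimmer knob's vertical axis, at the height to grip its upright bar; the bar is 42 long (along this point's x, which turns with the knob) x 14 thick (y) x 32 mm tall, its top 44 mm above the bench, on a fixed round base of 34 mm radius; the point lies 7 mm below the bar's top
- tray: fixed shallow cardboard tray 212 (x) x 142 (y) x 14 mm high, 4 mm walls, 4 mm floor; the tubes stand in it in two rows of three, about 70 mm apart, origin at the centre of its underside
- tube0_mid (a point): centre of white tube 1 (closed short white tube with silver ends, 44 mm diameter, 38 mm tall, 70 g, standing upright at the start), half-way up; z along its axis. May be absent
- tube1_mid (a point): centre of white tube 2 (closed short white tube with silver ends, 44 mm diameter, 38 mm tall, 70 g, standing upright at the start), half-way up; z along its axis. May be absent
- tube2_mid (a point): centre of white tube 3 (closed short white tube with silver ends, 44 mm diameter, 38 mm tall, 70 g, standing upright at the start), half-way up; z along its axis. May be absent
- tube3_mid (a point): centre of white tube 4 (closed short white tube with silver ends, 44 mm diameter, 38 mm tall, 70 g, standing upright at the start), half-way up; z along its axis. May be absent
- tube4_mid (a point): centre of white tube 5 (closed short white tube with silver ends, 44 mm diameter, 38 mm tall, 70 g, standing upright at the start), half-way up; z along its axis. May be absent
- brown_tube_mid (a point): centre of a brown tube of the same size, brown all over (44 mm diameter, 38 mm tall), standing in the tray among the white ones; not part of the job, leave it alone
- labels: roll of white labels, 64 mm diameter, 40 mm high; bystander; origin under its centre
- glue_jar: amber jar with white cap, 56 mm diameter, 75 mm high; bystander; origin under its centre
Things that resemble listed ones, but are neither listed nor needed, are in the scene too. Leave any pink or purple look-alike of the part that bears tube2_mid alone.

How it is judged:
By the outcome, as a careful person would: the job done as asked, in the order asked, and still so for the second after the job is handed in, with the robot touching nothing.
Of tube0, tube1, tube2, tube3, tube4 only 3 to 5 are there at a start; the rules pass over those that are not, and their reading is None.
At some moment in a run one of tube0, tube1, tube2, tube3, tube4 may be knocked a few centimetres aside while the robot is not near it.
It also fails if it takes over 210 s, if anything falls off the work surface, if the arm or the gripper's body presses on something with over 40 N, if the wrist force passes 120 N, or if a joint passes its speed limit or range.

### The arm

A 6-joint arm with a two-finger parallel gripper is mounted at the origin on the work surface. World frame = base frame: x ahead of the robot, y to its left, z up, the work surface at z = 0. Lengths are in m, angles in rad, forces in N, time in s.
With the tool pointing down it reaches from about 0.3 to 0.95 m from the base axis. Payload 3.1 kg.
Tool frame: the origin (TCP) lies between the finger pads; the fingertips stand 17 mm ahead of it and the grasp point (between the pads) lies 2 mm behind it; x points along the fingers, z is the direction in which the jaws open and shut, and the axes are right-handed (so a half turn about x gives the same grasp; the last joint's range is limited). The gripper opens to 85 mm and grips with 20 to 120 N. Pads are 22 mm wide; open, the fingers measure 114 mm over their backs; the gripper's body (76 mm by 85 mm) begins 54 mm behind the grasp point. The pads swing forward as they close: fully open they stand 13 mm farther back than shut.
Start: joints at [1.118, 0.308, 1.634, -0, 1.2, -0.07], TCP at [0.233, 0.58, 0.248] pointing down, gripper open.
Joint ranges: [-3.06, 3.06], [-0.79, 1.96], [0.05, 2.63], [-1.19, 4.34], [0.05, 2.64], [-2.94, 2.94]. Speed limits (rad/s): [2.79, 2.79, 3.14, 3.14, 3.14, 3.14].

### API

Orientations are given as a unit quaternion [x, y, z, w].
In Python, from plant import get_obs, snapshot, get_calibration, close_job, regions_of gives the robot as it stands.
- The arm moves only by the tool send_rows, never from a script. Its argument "deltas" is a list of rows, each a list of 2 entries, a list of its own where there are three numbers: the shift along the world's x, y, z in units of 25 mm (1.0 is 25 mm), then the turn, a rotation vector about the world's x, y, z in degrees. A call has 1 to 20 rows; each row is the pose to reach, as a shift and turn from the pose commanded when the call began; what a row does not reach only later rows make up. A row lasts 1/12 s, in which the tool goes at most 41.7 mm and 7.16 degrees, less where a joint would pass 70% of its speed; a pose out of reach is approached as far as the arm can. A call with a gripper value outside its range is refused whole. "jaw" is the closure, from 0 (fully open) to 1 (shut), set as the call begins (left out, the last holds). The fingers move at their own pace and stop on an object; the grip force is fixed at half the most. Time passes only in rows, so rows that repeat a pose let the fingers close. It gives the time, the measured TCP pose, the force and the opening at its end, in the units of the state.
- get_obs(): the state, without advancing time (a new reading comes with each control period).
- snapshot(name): name is "side" or "top" or "wrist"; returns the picture (384x512x3 uint8, blue, green, red); there is no depth.
- get_calibration(name): a dict with "camera_matrix" (3x3 intrinsics, pixels), "k1" (the pictures are not rectified: a ray, as slopes to the right and down, at radius r is drawn at 1 + k1 r^2 times it, then the intrinsics apply), "rvec" (rotation vector, rad) and "tvec" (3), from world to camera coordinates, as OpenCV has them. Camera axes: x right, y down, z forward; pixel columns grow to the right and rows downward; lengths in m; the calibration is good to about 2 mm. A picture is of the moment at which its call begins: read the wrist's pose just before it. get_calibration takes no time and is no camera call; for the wrist camera it gives the pose at the moment of the call.
- close_job(): hands the job in, once; it reports no verdict.
Trained networks look in the newest picture that a camera, given by its name, has taken for a name from the list of things; names that differ only in an ending like _2 or _b are one class to them, and where a whole thing is asked for, a point or a joint stands for the part that bears it (a point fixed in the world has none). Each returns a list of dicts, best first, with "confidence" (0 to 1); they miss things now and then, are a little off and sometimes report something else, mostly with a low value. They report only what shows in the picture. A call takes as long as a camera call. They do not tell look-alikes from the thing itself.
- regions_of(query, camera): "mask" (384x512 bool, what is visible of it) and "rect" ([left, top, right, bottom] in pixels, round what is visible of it).
The state is a dict: "time_s": time; "joints": joint angles; "dq": joint speeds; "joint_torque": joint torques, N m; "position": TCP position; "tcp_rot": TCP orientation; "wrist_force": force on the tool from outside, world axes, zero at the start; "wrist_torque": the same for the moment, N m; "opening": finger opening in m.
Only numpy, scipy, OpenCV 4.12 (cv2) and the standard library are available. Lean on these libraries where they do the work, as an engineer would, in place of code of your own. Each camera call takes 0.05 s, during which the arm holds its last target.

## Working session

There is one attempt and no reset: what is moved stays moved. The work goes in short steps, Python scripts to look and compute and a tool call to move; the robot and the scene stay as the last step left them, time stands still between calls to the robot, and variables do not carry over. Pictures are saved under pics/ and viewed, and the job is handed in when it is done.

Besides the shell and the picture viewer there is one more tool, called after "Emit:" as name(argument=value, ...) on one line, values as JSON. send_rows: Moves the arm, as the interface text tells. Its arguments: {"type":"object","properties":{"deltas":{"type":"array"},"jaw":{"type":"number"}},"required":["deltas"]}

```bash
ls; mkdir -p pics; cat > h.py <<'E'
import numpy as np, cv2, json
from plant import get_obs, snapshot, get_calibration, close_job, regions_of
from scipy.spatial.transform import Rotation as R
def save(name,cam,crop=None,scale=1):
    im=snapshot(cam)
    if crop: l,t,r,b=crop; im=im[t:b,l:r]
    if scale!=1: im=cv2.resize(im,None,fx=scale,fy=scale,interpolation=cv2.INTER_CUBIC)
    cv2.imwrite('pics/'+name+'.png',im)
def cal(cam):
    c=get_calibration(cam); K=np.array(c['camera_matrix']); Rm=cv2.Rodrigues(np.array(c['rvec'],float))[0]; t=np.array(c['tvec'],float).reshape(3)
    return K,c['k1'],Rm,t
def proj(c,P):
    K,k1,Rm,t=c; P=np.atleast_2d(P); q=P@Rm.T+t; s=q[:,:2]/q[:,2:]
    s=s*(1+k1*(s**2).sum(1,keepdims=True)); return s@K[:2,:2].T+K[:2,2]
def ray(c,uv):
    K,k1,Rm,t=c; uv=np.atleast_2d(np.array(uv,float))
    s=cv2.undistortPoints(uv.reshape(-1,1,2),K,np.array([k1,0,0,0,0.])).reshape(-1,2)
    d=np.c_[s,np.ones(len(s))]@Rm; return -Rm.T@t,d
def atz(c,uv,z):
    o,d=ray(c,uv); return o+d*((z-o[2])/d[:,2])[:,None]
E
python3 - <<'E'
from h import *
for c in ['side','top','wrist']:
    save('a_'+c,c); k=cal(c); print(c,k[0].tolist(),k[1],(-k[2].T@k[3]).round(3),k[2][2].round(3))
print(get_obs())
E
```

```text
pics
side [[390.37046938545734, 0.0, 259.63837824326805], [0.0, 390.37046938545734, 194.53123687712107], [0.0, 0.0, 1.0]] -0.06705269167198612 [ 0.091 -0.903  0.734] [ 0.41   0.736 -0.538]
top [[397.24967998029757, 0.0, 248.06781916578717], [0.0, 397.24967998029757, 182.9289506698698], [0.0, 0.0, 1.0]] -0.0017363529709719318 [ 0.437 -0.015  1.189] [ 0.136 -0.009 -0.991]
wrist [[330.5685601790254, 0.0, 261.10338646791917], [0.0, 330.5685601790254, 189.03507194608756], [0.0, 0.0, 1.0]] -0.08784461299858264 [0.168 0.606 0.373] [ 0.259 -0.108 -0.96 ]
{'time_s': 0.15, 'joints': array([ 1.11832554e+00,  3.08830047e-01,  1.63490234e+00, -1.87404462e-05,
        1.19968995e+00, -6.96878745e-02]), 'dq': array([ 0.00074623,  0.00040149, -0.00517317, -0.00140557, -0.00066759,
        0.00087542]), 'joint_torque': array([-1.25607621e-04, -4.15802801e+01, -2.77147561e+01, -1.78050832e-04,
        6.05892157e-03, -1.33845575e-05]), 'position': array([0.23319181, 0.57920118, 0.24729136]), 'tcp_rot': array([-0.39608871,  0.58653812,  0.39543032,  0.58542432]), 'wrist_force': array([-0.31583904,  0.02992081,  1.01554831]), 'wrist_torque': array([ 0.05858411, -0.00802567,  0.00396968]), 'opening': 0.08522691686200083}
```

View pics/a_top.png

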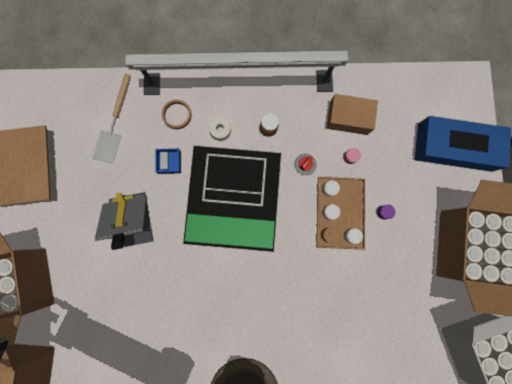

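View pics/a_side.png

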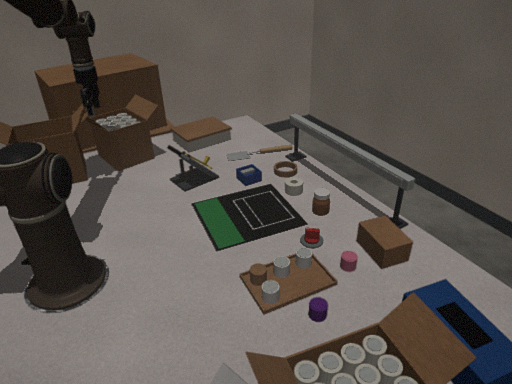

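View pics/a_wrist.png

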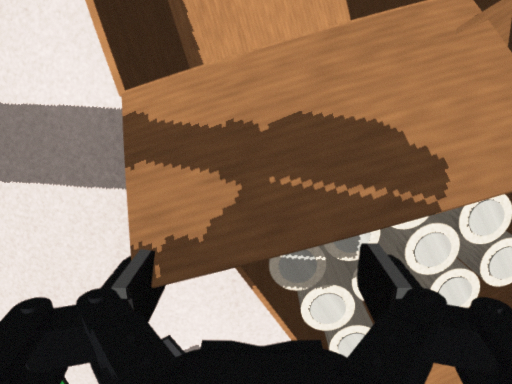

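```bash
python3 - <<'E'
from h import *
im=snapshot('top')
cv2.imwrite('pics/t_mir.png',cv2.resize(im[170:270,80:180],None,fx=6,fy=6,interpolation=cv2.INTER_CUBIC))
cv2.imwrite('pics/t_tray.png',cv2.resize(im[140:260,290:400],None,fx=5,fy=5,interpolation=cv2.INTER_CUBIC))
s=snapshot('side')
cv2.imwrite('pics/s_mir.png',cv2.resize(s[130:200,150:250],None,fx=7,fy=7,interpolation=cv2.INTER_CUBIC))
cv2.imwrite('pics/s_tray.png',cv2.resize(s[210:330,230:370],None,fx=5,fy=5,interpolation=cv2.INTER_CUBIC))
C=cal('top')
for q,z in [('mat',.003),('cradle',0),('tray',.014),('tube0_mid',.038),('brown_tube_mid',.038),('labels',.04),('glue_jar',.075),('dimmer',.03),('mirror_tab',.1),('leg',.1)]:
    for r in regions_of(q,'top'):
        m=r['mask']; v,u=np.nonzero(m); print(q,round(r['confidence'],2),np.round(r['rect']),m.sum(),atz(C,[u.mean(),v.mean()],z).round(3))
m=regions_of('mat','top')[0]['mask'].astype(np.uint8)
cs=max(cv2.findContours(m,0,1)[0],key=cv2.contourArea); b=cv2.boxPoints(cv2.minAreaRect(cs)); print(b); P=atz(C,b,.003);print(P)
E
```

```text
mat 0.59 [184. 143. 282. 252.] 8964 [[0.555 0.02  0.003]]
cradle 0.95 [108. 192. 152. 247.] 420 [[0.456 0.297 0.   ]]
tray 0.8 [318. 173. 368. 245.] 2526 [[ 0.509 -0.304  0.014]]
tube0_mid 0.64 [114. 194. 133. 225.] 276 [[0.533 0.343 0.038]]
brown_tube_mid 0.64 [322. 227. 339. 244.] 231 [[ 0.442 -0.258  0.038]]
brown_tube_mid 0.44 [ 96. 189. 144. 251.] 1965 [[0.499 0.342 0.038]]
labels 0.94 [209. 116. 230. 139.] 366 [[0.76  0.053 0.04 ]]
labels 0.6 [114. 192. 131. 228.] 236 [[0.533 0.343 0.04 ]]
glue_jar 0.83 [260. 108. 277. 133.] 378 [[ 0.759 -0.091  0.075]]
dimmer 0.59 [303. 157. 316. 172.] 177 [[ 0.653 -0.2    0.03 ]]
dimmer 0.26 [323. 206. 339. 224.] 207 [[ 0.508 -0.268  0.03 ]]
mirror_tab 0.62 [ 96. 189. 143. 253.] 1996 [[0.496 0.323 0.1  ]]
leg 0.55 [113. 194. 134. 224.] 266 [[0.527 0.324 0.1  ]]
leg 0.23 [320. 228. 339. 242.] 217 [[ 0.441 -0.246  0.1  ]]
[[182.75198 244.10017]
 [190.73926 144.25914]
 [282.6709  151.61366]
 [274.68362 251.4547 ]]
[[ 0.42191292  0.16991444  0.003     ]
 [ 0.72264975  0.14590572  0.003     ]
 [ 0.69419106 -0.13399517  0.003     ]
 [ 0.39472653 -0.10052551  0.003     ]]
```

View pics/t_mir.png

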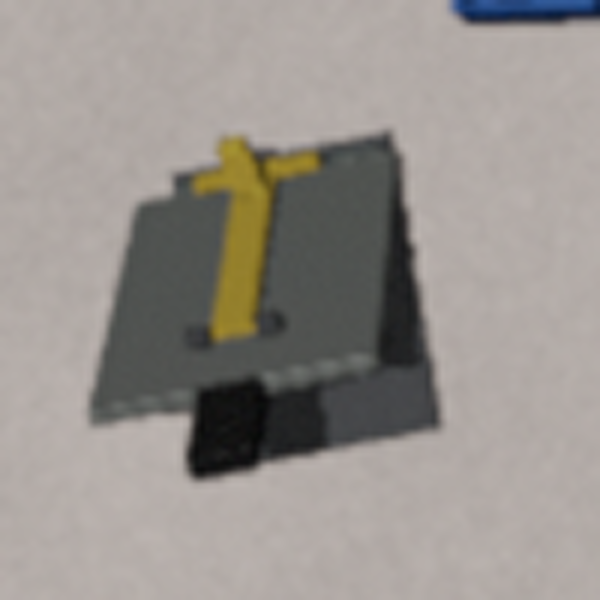

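View pics/t_tray.png

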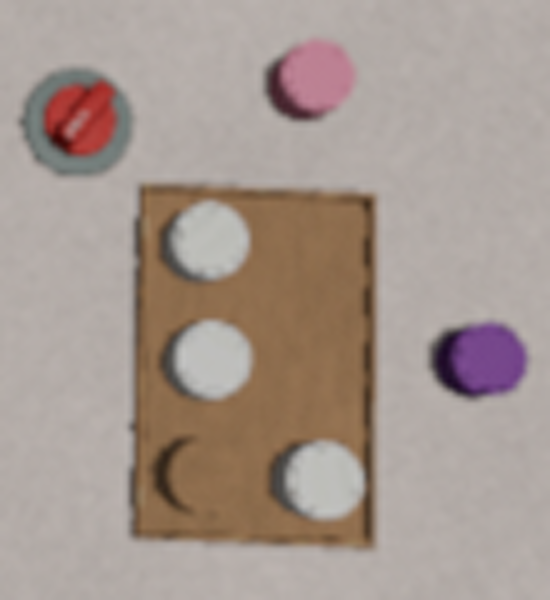

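View pics/s_mir.png

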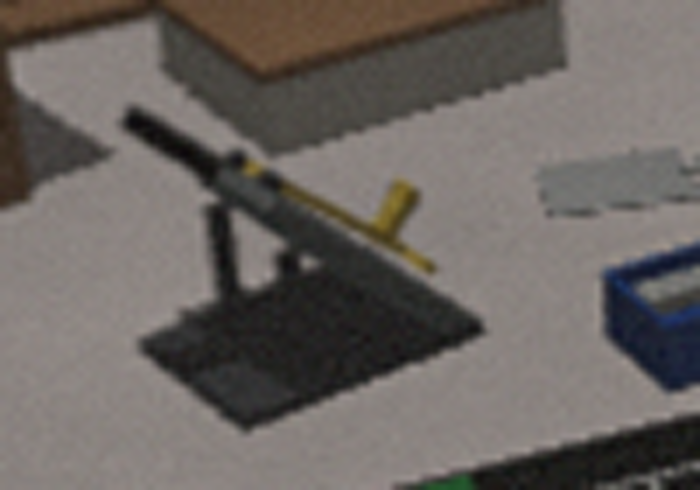

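View pics/s_tray.png

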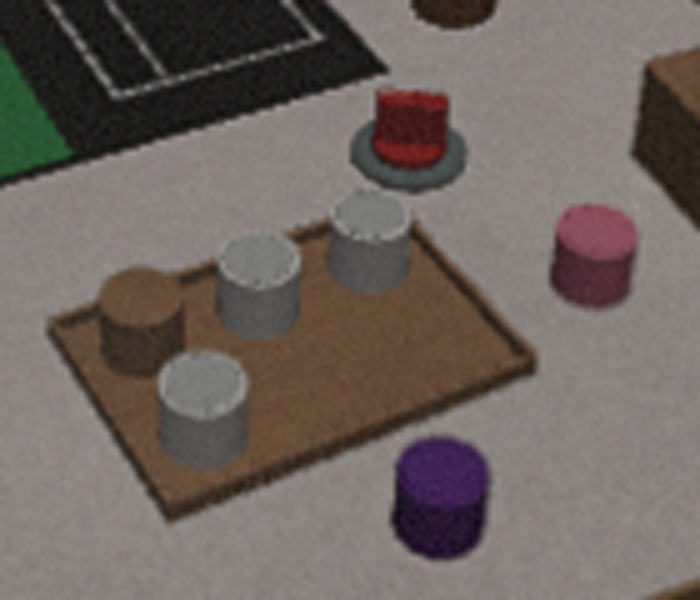

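```bash
cat > fit.py <<'E'
from h import *
from scipy.optimize import least_squares
def mirpose(p): # x,y,z edge, yaw, pitch
    x,y,z,yaw,pit=p
    Rm=R.from_euler('z',yaw)*R.from_euler('y',-pit)
    return np.array([x,y,z]),Rm.as_matrix()
# local points: leg folded
L=dict(bl=(.005,.065,0),br=(.005,-.065,0),tl=(.005,.065,.15),tr=(.005,-.065,.15),
 frl=(-.005,-.065,0),
 tabl=(.007,.015,.196),tabr=(.007,-.015,.196))
E
python3 - <<'E'
from fit import *
Ct,Cs=cal('top'),cal('side')
def T(u,v): return (80+(u+.5)/6-.5,170+(v+.5)/6-.5)
def S(u,v): return (150+(u+.5)/7-.5,130+(v+.5)/7-.5)
obs=[(Ct,L['bl'],T(140,203)),(Ct,L['br'],T(390,150)),(Ct,L['tl'],T(97,405)),(Ct,L['tr'],T(378,355)),
(Cs,L['br'],S(482,325)),(Cs,L['tr'],S(222,172)),(Ct,(0,.015,.196),T(192,472)),(Ct,(0,-.015,.196),T(258,462)),
(Cs,(0.0,-.015,.196),S(130,112))]
def f(p):
    o,M=mirpose(p); return np.concatenate([(proj(c,o+M@np.array(l))[0]-uv) for c,l,uv in obs])
r=least_squares(f,[.53,.33,.02,0.1,.785]);print(r.x,r.fun.reshape(-1,2).round(1))
o,M=mirpose(r.x)
for n,l in dict(tab=(0,0,.1735),hinge=(.01,0,.12),lug=(.01+.003+.023,0,.025),lugtip=(.043,0,.025)).items():
    P=o+M@np.array(l);print(n,P.round(3),proj(Ct,P).round(1),proj(Cs,P).round(1))
E
```

```text
[0.55219698 0.33330364 0.02660157 0.14762102 0.77427548] [[ 0.1 -0.6]
 [ 2.7  0.9]
 [-2.5  1.7]
 [ 0.1  1.6]
 [-1.8 -2.6]
 [ 7.   1.8]
 [-1.4  1.2]
 [-0.6  0.9]
 [ 2.7  0.8]]
tab [0.432 0.315 0.151] [[117.3 242.2]] [[173.5 147.8]]
hinge [0.476 0.322 0.119] [[119.  225.5]] [[185.9 152.1]]
lug [0.56  0.335 0.07 ] [[120.8 196.2]] [[207.4 157.4]]
lugtip [0.565 0.335 0.075] [[120.  194.3]] [[208.4 155.8]]
```

Emit:
send_rows(deltas=[[[1,-1,1],[0,0,0]],[[2.5,-2.5,2],[0,0,0]],[[4,-4,3],[0,0,0]],[[5.5,-5.5,4],[0,0,0]],[[7,-7,4],[0,0,0]],[[8.5,-8.5,4],[0,0,0]],[[9.5,-9.5,4],[0,0,0]],[[9.5,-9.5,4],[0,0,0]],[[9.5,-9.5,4],[0,0,0]]])

```text
time_s: 1.55
position: [0.4738, 0.3391, 0.3491]
tcp_rot: [-0.396, 0.586, 0.394, 0.587]
wrist_force: [0.1, -0.4, 0.0]
opening: 0.0854
```

```bash
python3 - <<'E'
from h import *
save('w1','wrist'); print(cal('wrist'))
save('s1','side',(140,120,260,200),6); save('t1','top',(80,170,180,270),6)
E
```

```text
(array([[330.56856018,   0.        , 261.10338647],
       [  0.        , 330.56856018, 189.03507195],
       [  0.        ,   0.        ,   1.        ]]), -0.08784461299858264, array([[ 0.37918372,  0.92531998, -0.0016285 ],
       [ 0.88672011, -0.36286186,  0.28645893],
       [ 0.26447525, -0.11006459, -0.95809114]]), array([-0.4923404 , -0.36741242,  0.3859942 ]))
```

View pics/w1.png

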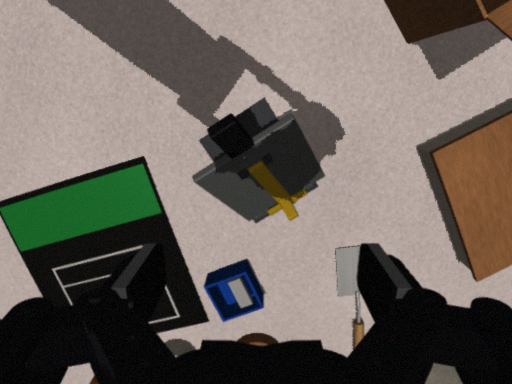

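View pics/s1.png

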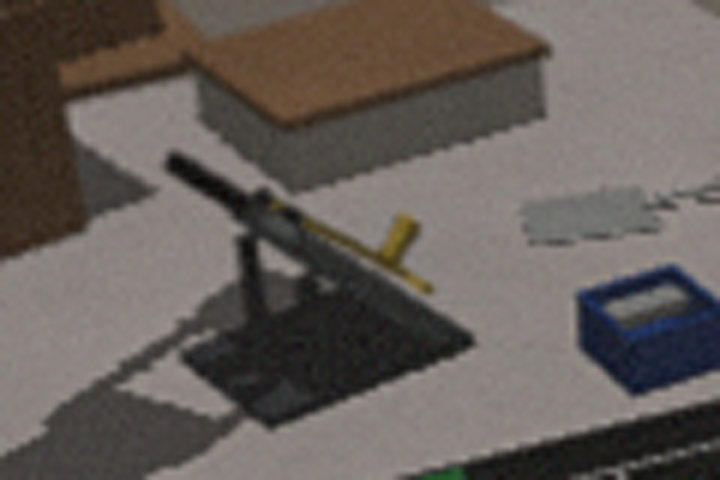

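```bash
python3 - <<'E'
import cv2
im=cv2.imread('pics/w1.png')[90:230,180:350]
cv2.imwrite('pics/w1c.png',cv2.resize(im,None,fx=4.5,fy=4.5,interpolation=cv2.INTER_CUBIC))
E
```

```text
(no output)
```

View pics/w1c.png

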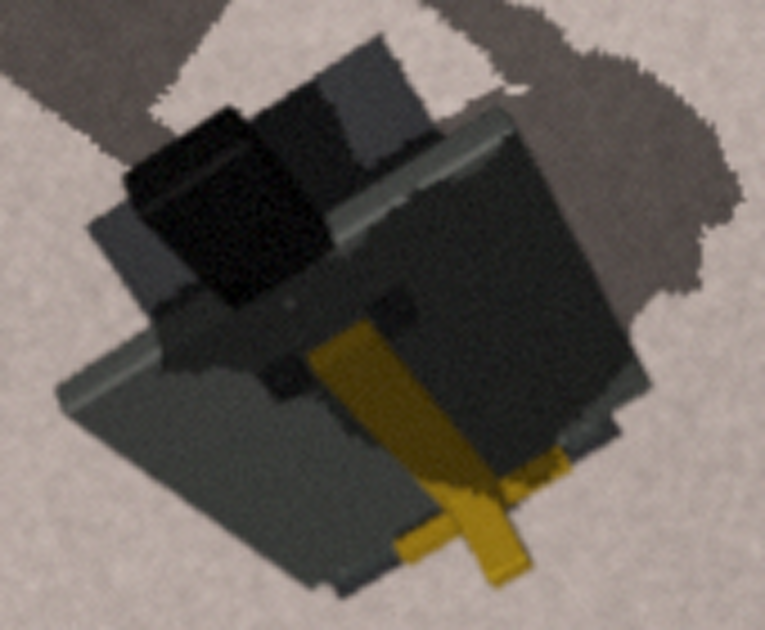

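View pics/t1.png

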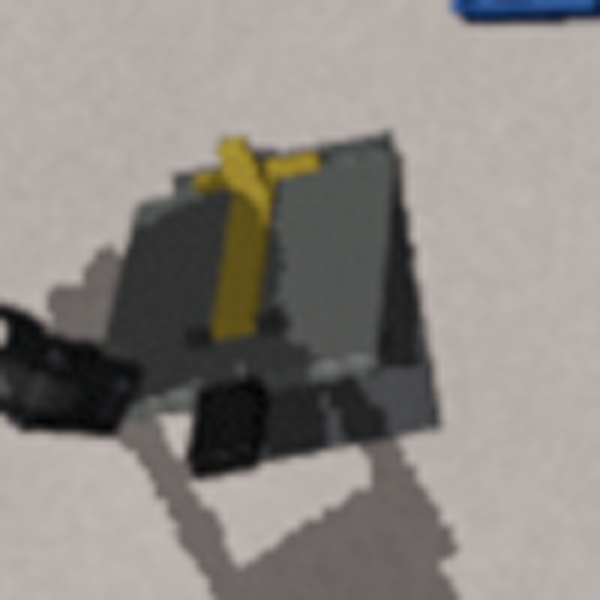

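```bash
python3 - <<'E'
from fit import *
Ct,Cs,Cw=cal('top'),cal('side'),cal('wrist')
def T(u,v): return (80+(u+.5)/6-.5,170+(v+.5)/6-.5)
def S(u,v): return (140+(u+.5)/6-.5,120+(v+.5)/6-.5)
def W(u,v): return (180+(u+.5)/4.5-.5,90+(v+.5)/4.5-.5)
obs=[(Ct,L['tl'],T(97,405)),(Ct,L['tr'],T(378,355)),(Ct,L['br'],T(390,150)),
(Cw,L['tl'],W(516,133)),(Cw,(-.005,.065,.15),W(500,108)),(Cw,L['tr'],W(72,408)),(Cw,(-.005,-.065,.15),W(58,388)),
(Cw,L['bl'],W(650,385)),(Cw,L['br'],W(312,585)),
(Cw,(-.007,-.015,.196),W(127,180)),(Cw,(-.007,.015,.196),W(235,107)),
(Cw,(.013,-.03,.005),W(395,548)),(Cw,(.013,.03,.005),W(572,458)),
(Cw,(.043,-.007,.02),W(492,587)),(Cw,(.043,.007,.02),W(531,566)),
(Cs,(.043,0,.025),S(405,217)),(Cs,(.013,-.03,.005),S(430,290)),(Cs,(0,-.015,.196),S(170,158)),
(Ct,(0,.015,.196),T(192,472)),(Ct,(0,-.015,.196),T(258,462))]
def f(p):
    o,M=mirpose(p); return np.concatenate([(proj(c,o+M@np.array(l))[0]-uv) for c,l,uv in obs])
r=least_squares(f,[.53,.33,.02,0.1,.785],loss='soft_l1');print(r.x,f(r.x).reshape(-1,2).round(1).tolist())
f2=lambda p:f(np.r_[p,np.pi/4]);r2=least_squares(f2,r.x[:4],loss='soft_l1');print(r2.x,f2(r2.x).reshape(-1,2).round(1).tolist())
o,M=mirpose(r.x)
for n,l in dict(tab=(0,0,.1735),hinge=(.01,0,.12),lug=(.01+.003+.023,0,.025),lugtip=(.043,0,.025)).items():
    P=o+M@np.array(l);print(n,P.round(3))
E
```

```text
[0.55627659 0.34439165 0.00842943 0.17474363 0.77385814] [[-2.9, 0.6], [-1.4, -0.6], [0.4, -0.4], [0.5, -0.1], [0.0, -0.7], [-1.2, 2.1], [-0.5, -0.3], [0.4, 0.7], [-0.1, 1.1], [-0.9, -0.2], [0.3, -0.5], [2.2, 1.0], [-1.5, -0.0], [-0.2, -1.7], [-0.1, -2.1], [1.5, 2.9], [0.9, 2.3], [4.4, 4.0], [-1.8, -0.6], [-1.3, -1.2]]
[0.55754016 0.34438987 0.00760252 0.17444781] [[-2.5, 0.6], [-1.1, -0.6], [0.4, -0.7], [0.2, -0.1], [-0.3, -0.7], [-1.0, 1.7], [-0.2, -0.6], [0.6, 1.4], [0.2, 1.6], [-0.8, -0.6], [0.2, -0.8], [2.5, 1.5], [-1.4, 0.5], [-0.1, -1.3], [0.0, -1.8], [1.7, 3.0], [1.2, 2.4], [4.4, 4.7], [-1.4, -0.5], [-0.9, -1.1]]
tab [0.437 0.323 0.133]
hinge [0.481 0.331 0.101]
lug [0.564 0.346 0.051]
lugtip [0.569 0.347 0.056]
```

```bash
python3 - <<'E'
from h import *
from scipy.optimize import least_squares
ims={c:snapshot(c) for c in ['top','side','wrist']}
C={c:cal(c) for c in ims}
# green strip corners via color
for c,im in ims.items():
    h=cv2.cvtColor(im,cv2.COLOR_BGR2HSV); m=cv2.inRange(h,(45,90,30),(85,255,255))
    cs=max(cv2.findContours(m,0,1)[0],key=cv2.contourArea)
    ap=cv2.approxPolyDP(cs,4,True).reshape(-1,2)
    print(c,ap.tolist(),atz(C[c],ap,.003)[:,:2].round(4).tolist())
E
python3 - <<'E'
import cv2
im=cv2.imread('pics/a_side.png')
cv2.imwrite('pics/s_mat.png',cv2.resize(im[175:260,180:320],None,fx=5.5,fy=5.5,interpolation=cv2.INTER_CUBIC))
im=cv2.imread('pics/a_top.png')
cv2.imwrite('pics/t_mat.png',cv2.resize(im[140:255,175:290],None,fx=5,fy=5,interpolation=cv2.INTER_CUBIC))
E
```

```text
top [[187, 214], [185, 241], [272, 248], [273, 220]] [[0.5103, 0.1574], [0.4308, 0.1633], [0.4049, -0.0929], [0.4871, -0.0983]]
side [[194, 204], [219, 248], [244, 241], [217, 198]] [[0.4301, 0.1634], [0.4061, -0.0887], [0.4827, -0.0983], [0.5123, 0.1561]]
wrist [[142, 168], [1, 209], [18, 253], [160, 216]] [[0.4366, 0.1674], [0.4065, -0.0835], [0.4835, -0.101], [0.5141, 0.1582]]
```

View pics/t_mat.png

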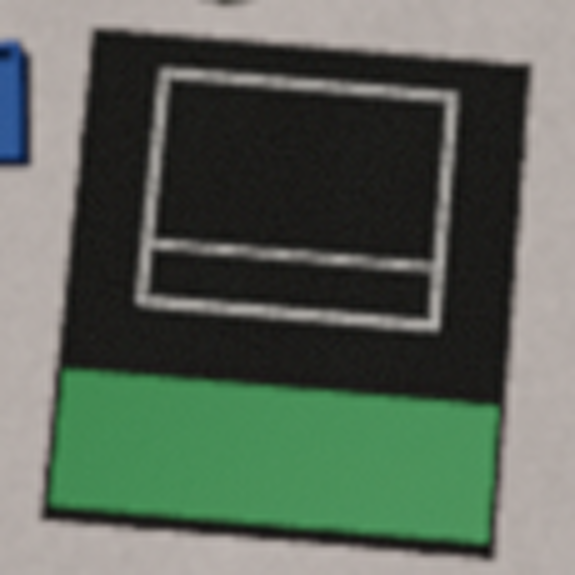

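View pics/s_mat.png

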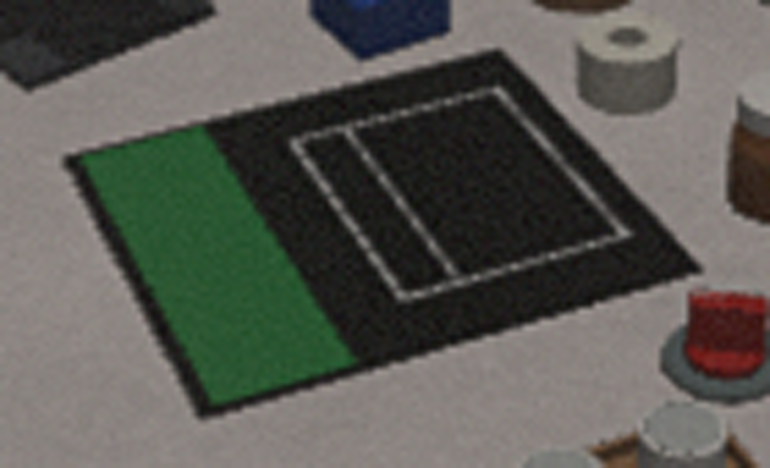

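Emit:
send_rows(deltas=[[[1,0.1,-0.5],[0,0,7]],[[2,0.2,-1.5],[0,0,14]],[[3.5,0.3,-2.5],[0,0,21]],[[5,0.4,-3],[0,0,28]],[[5,0.4,-3],[0,0,32]],[[5,0.4,-3],[0,0,32]],[[5,0.4,-3],[0,0,32]]])

```text
time_s: 2.43
position: [0.5948, 0.3535, 0.2722]
tcp_rot: [-0.541, 0.455, 0.542, 0.454]
wrist_force: [-0.2, 0.1, 0.9]
opening: 0.0849
```

```bash
python3 - <<'E'
from h import *
im=snapshot('wrist'); cv2.imwrite('pics/w2.png',im); C=cal('wrist'); print(C,(-C[2].T@C[3]).round(4)); np.save('w2.npy',np.array([C[2].tolist(),C[3].tolist()],dtype=object),allow_pickle=True)
o=get_obs(); print(o['position'],R.from_quat(o['tcp_rot']).as_matrix().round(3),o['joints'])
E
```

```text
(array([[330.56856018,   0.        , 261.10338647],
       [  0.        , 330.56856018, 189.03507195],
       [  0.        ,   0.        ,   1.        ]]), -0.08784461299858264, array([[-1.73861229e-01,  9.84770156e-01, -1.17238524e-04],
       [ 9.45247512e-01,  1.66916890e-01,  2.80438749e-01],
       [ 2.76187280e-01,  4.86466060e-02, -9.59871916e-01]]), array([-0.2447696 , -0.66571343,  0.22142594])) [0.5256 0.3414 0.3992]
[0.59486852 0.35364649 0.2738234 ] [[-0.    -0.985 -0.175]
 [ 0.001 -0.175  0.985]
 [-1.    -0.     0.001]] [ 4.73248417e-01  4.16379693e-01  1.43509304e+00  5.15851512e-04
  1.28995610e+00 -1.27351855e+00]
```

View pics/w2.png

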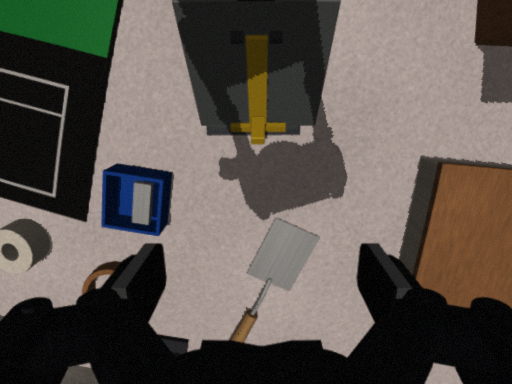

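```bash
python3 - <<'E'
import cv2
im=cv2.imread('pics/w2.png')[0:150,170:345]
cv2.imwrite('pics/w2c.png',cv2.resize(im,None,fx=4.5,fy=4,interpolation=cv2.INTER_CUBIC))
E
```

```text
(no output)
```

View pics/w2c.png

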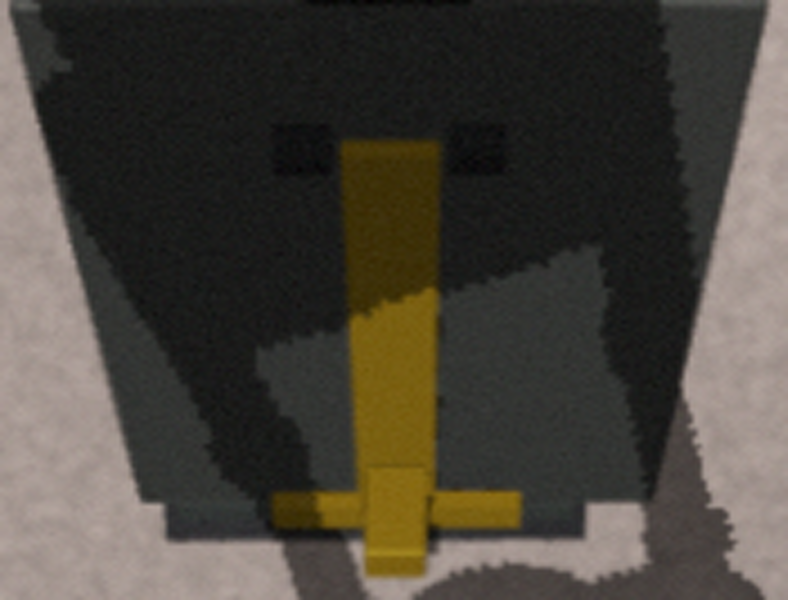

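```bash
cat > fit2.py <<'E'
from fit import *
Ct,Cs,C2=cal('top'),cal('side'),cal('wrist')
K=C2[0];k1=C2[1]
C1=(K,k1,np.array([[ 0.37918372,0.92531998,-0.0016285],[0.88672011,-0.36286186,0.28645893],[0.26447525,-0.11006459,-0.95809114]]),np.array([-0.4923404,-0.36741242,0.3859942]))
def T(u,v): return (80+(u+.5)/6-.5,170+(v+.5)/6-.5)
def S(u,v): return (140+(u+.5)/6-.5,120+(v+.5)/6-.5)
def W(u,v): return (180+(u+.5)/4.5-.5,90+(v+.5)/4.5-.5)
def X(u,v): return (170+(u+.5)/4.5-.5,(v+.5)/4-.5)
o1=[(C1,L['tl'],W(516,133)),(C1,(-.005,.065,.15),W(500,108)),(C1,L['tr'],W(72,408)),(C1,(-.005,-.065,.15),W(58,388)),
(C1,L['bl'],W(650,385)),(C1,L['br'],W(312,585)),
(C1,(-.007,-.015,.196),W(127,180)),(C1,(-.007,.015,.196),W(235,107)),
(C1,(.013,-.03,.005),W(395,548)),(C1,(.013,.03,.005),W(572,458)),
(C1,(.043,-.007,.02),W(492,587)),(C1,(.043,.007,.02),W(531,566))]
o2=[(C2,L['tl'],X(765,8)),(C2,L['tr'],X(15,8)),(C2,L['bl'],X(648,500)),(C2,L['br'],X(143,500)),(C2,(.013,-.03,.005),X(272,527)),(C2,(.013,.03,.005),X(520,527)),
(C2,(.043,-.007,.02),X(366,576)),(C2,(.043,.007,.02),X(426,576))]
ot=[(Ct,L['tl'],T(97,405)),(Ct,L['tr'],T(378,355)),(Ct,L['br'],T(390,150)),(Ct,(0,.015,.196),T(192,472)),(Ct,(0,-.015,.196),T(258,462))]
os=[(Cs,(.043,0,.025),S(405,217)),(Cs,(.013,-.03,.005),S(430,290)),(Cs,(0,-.015,.196),S(170,158))]
def run(obs):
    def f(p):
        o,M=mirpose(p); return np.concatenate([(proj(c,o+M@np.array(l))[0]-uv) for c,l,uv in obs])
    r=least_squares(f,[.55,.34,.01,0.17,.785],loss='soft_l1'); return r.x,f(r.x).reshape(-1,2).round(1).tolist()
if __name__=='__main__':
    for ob in (o1,o2,o1+o2+ot,o2+ot+os): print(*run(ob))
    o,M=mirpose(run(o1+o2+ot)[0])
    for n,l in dict(tab=(0,0,.1735),hinge=(.01,0,.12),lug=(.01+.003+.023,0,.025),lugtip=(.043,0,.025)).items():
        P=o+M@np.array(l);print(n,P.round(3))
E
python3 fit2.py
```

```text
[0.56255857 0.33938825 0.0067143  0.17105575 0.78030151] [[0.3, 0.4], [-0.1, -0.2], [-0.6, 1.6], [0.1, -0.6], [0.4, 0.8], [0.1, 0.7], [-0.3, -0.1], [0.6, -0.1], [2.3, 0.6], [-1.6, -0.1], [-0.3, -2.0], [-0.2, -2.4]]
[0.56079011 0.3436602  0.01369894 0.17398449 0.8122654 ] [[0.3, 0.1], [-0.2, 0.2], [0.8, 3.4], [-0.2, 3.3], [0.8, -1.0], [-0.7, -1.0], [-0.4, -0.4], [-0.1, -0.4]]
[0.55937329 0.34194989 0.01516461 0.17907035 0.77517854] [[1.7, -2.3], [1.1, -3.0], [-1.4, 1.6], [-0.8, -0.9], [2.2, -0.7], [0.9, 0.6], [-1.3, -1.7], [0.2, -2.4], [3.4, 0.3], [0.0, -1.1], [1.3, -2.3], [1.5, -2.9], [-0.8, 1.0], [-4.3, 2.2], [-0.2, 1.8], [-1.7, 2.4], [-0.6, -1.9], [-1.9, -2.1], [-1.7, -0.3], [-1.4, -0.4], [-2.7, -0.4], [-1.0, -1.9], [0.6, -1.8], [-1.5, -1.8], [-0.9, -2.4]]
[0.56087164 0.34367301 0.01404598 0.17490041 0.81647535] [[0.1, -0.5], [-0.3, -0.2], [0.8, 3.4], [-0.3, 3.5], [0.8, -0.9], [-0.7, -1.0], [-0.4, -0.5], [-0.1, -0.5], [-2.5, 0.6], [-0.9, -0.6], [0.1, -2.1], [-1.1, -0.2], [-0.6, -0.8], [2.1, 1.4], [1.9, 0.8], [4.2, 4.4]]
tab [0.44  0.32  0.139]
hinge [0.484 0.328 0.108]
lug [0.567 0.343 0.058]
lugtip [0.572 0.344 0.063]
```

```bash
python3 - <<'E'
from fit2 import *
a=o1[:4]+o1[6:]; b=o2[:2]+o2[4:]; t=ot[:2]+ot[3:]
for ob in (a,b,b+t,a+b+t,a+b+t+os): print(*run(ob))
import fit2
for x in (a+b+t,b+t,):
    o,M=mirpose(run(x)[0])
    for n,l in dict(tab=(0,0,.1735),hinge=(.01,0,.12),lug=(.01+.003+.023,0,.025),lugtip=(.043,0,.025)).items():
        P=o+M@np.array(l);print(n,P.round(3))
E
```

```text
[0.56375988 0.33944599 0.00744306 0.17058483 0.79035221] [[0.3, 0.5], [-0.1, -0.1], [-0.6, 1.7], [0.2, -0.6], [-0.4, -0.2], [0.5, -0.2], [2.6, 1.4], [-1.2, 0.7], [-0.1, -1.3], [0.0, -1.7]]
[0.56185518 0.34393579 0.01440271 0.17459967 0.82573126] [[0.1, -0.2], [0.1, 0.1], [0.9, -0.1], [-0.6, -0.1], [-0.3, 0.2], [-0.0, 0.2]]
[0.56226069 0.34387963 0.01338765 0.17553143 0.83462824] [[-0.7, -0.4], [0.4, 0.1], [0.8, 0.1], [-0.8, 0.0], [-0.4, 0.0], [-0.2, 0.0], [-2.0, 0.8], [-0.6, -0.4], [-0.6, 0.2], [-0.1, -0.5]]
[0.56085811 0.34231624 0.01549147 0.18013978 0.79154786] [[1.4, -2.6], [0.9, -3.3], [-1.2, 1.1], [-0.6, -1.3], [-1.4, -2.4], [-0.0, -3.1], [4.0, 1.1], [0.6, -0.4], [1.7, -1.7], [2.0, -2.3], [-1.2, 1.0], [-3.9, 2.3], [-0.5, -0.6], [-1.8, -0.9], [-1.6, 0.6], [-1.3, 0.5], [-2.5, -0.3], [-0.8, -1.8], [-1.2, -1.5], [-0.6, -2.2]]
[0.56033397 0.34232974 0.01733486 0.17963034 0.78618046] [[1.8, -2.4], [1.2, -3.2], [-1.5, 1.6], [-0.9, -0.8], [-1.6, -2.1], [0.0, -2.9], [3.9, 1.3], [0.7, -0.3], [1.7, -1.4], [2.1, -2.0], [-0.3, 0.3], [-4.5, 1.6], [-0.5, -0.8], [-1.6, -1.1], [-1.6, 0.5], [-1.2, 0.5], [-2.9, -0.3], [-1.1, -1.9], [-1.6, -1.5], [-1.0, -2.2], [2.4, 0.8], [1.9, 0.2], [5.1, 2.3]]
tab [0.439 0.32  0.137]
hinge [0.484 0.328 0.107]
lug [0.568 0.344 0.059]
lugtip [0.573 0.345 0.064]
tab [0.436 0.321 0.13 ]
hinge [0.481 0.33  0.101]
lug [0.568 0.345 0.057]
lugtip [0.572 0.346 0.062]
```

Emit:
send_rows(deltas=[[[0,0,-1.2],[-1.2,6.6,0]],[[0,0,-2.6],[-2.4,13.1,0]],[[-0.2,-0.2,-4],[-3.5,19.7,0]],[[-0.28,-0.22,-5.4],[-3.5,19.7,0]],[[-0.28,-0.22,-6.4],[-3.5,19.7,0]],[[-0.28,-0.22,-6.4],[-3.5,19.7,0]],[[-0.28,-0.22,-6.4],[-3.5,19.7,0]]])

```text
time_s: 3.07
position: [0.5874, 0.3473, 0.1137]
tcp_rot: [-0.455, 0.542, 0.613, 0.352]
wrist_force: [0.2, -0.1, 0.7]
opening: 0.0852
```

```bash
python3 - <<'E'
from h import *
im=snapshot('wrist'); cv2.imwrite('pics/w3.png',im);save('s3','side',(140,100,260,200),6);save('t3','top',(80,170,180,270),6)
o=get_obs(); print(o['position'],R.from_quat(o['tcp_rot']).as_matrix().round(3))
E
```

```text
[0.59074783 0.34841189 0.11804789] [[-0.331 -0.927 -0.175]
 [-0.057 -0.166  0.985]
 [-0.942  0.336  0.002]]
```

View pics/w3.png

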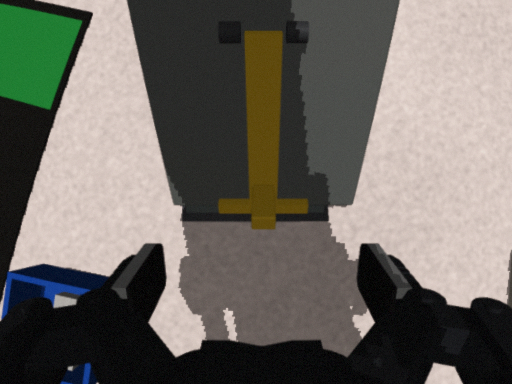

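View pics/s3.png

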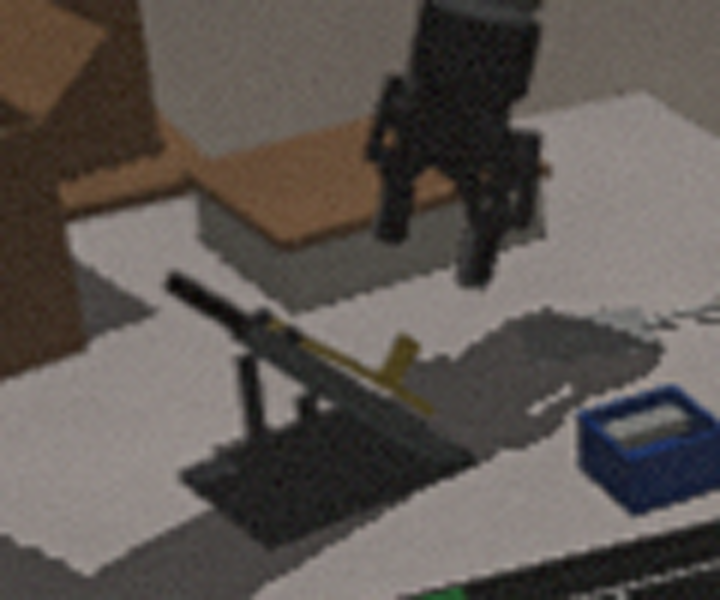

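Emit:
send_rows(deltas=[[[0,0,0],[0,0,0]],[[0,0,0],[0,0,0]],[[0,0,0],[0,0,0]]])

```text
time_s: 3.47
position: [0.5898, 0.3473, 0.1154]
tcp_rot: [-0.455, 0.54, 0.612, 0.354]
wrist_force: [-0.2, 0.9, -0.3]
opening: 0.0856
```

```bash
python3 - <<'E'
from h import *
import fit2
C3=cal('wrist')
for i in range(3):
    snapshot('wrist');o=get_obs();print(o['position'],o['time_s'])
from fit2 import run,L
from fit import mirpose
ob=[(C3,(.043,-.007,.02),(252,229)),(C3,(.043,.007,.02),(275.5,229)),(C3,(.013,-.03,.005),(218.5,214)),(C3,(.013,.03,.005),(308,214))]
print(mirpose)
b=fit2
for P in [(0.568,0.3445,0.058)]: print(fit2.proj(C3,np.array(P)))
for (c,l,uv) in ob:
    M=(R.from_euler('z',.175)*R.from_euler('y',-np.pi/4)).as_matrix(); o=np.array([0.568,0.3445,0.058])-M@np.array([.036,0,.025]); print(o,proj(C3,o+M@np.array(l)),uv)
E
```

```text
[0.58954063 0.34705412 0.11475469] 3.5167
[0.58931196 0.34691392 0.11425235] 3.5667
[0.58912095 0.34679977 0.11381281] 3.6167
<function mirpose at 0x7f139f11cf40>
[[262.86691501 212.16053128]]
[0.56034063 0.34314576 0.01486649] [[251.16411962 226.41052637]] (252, 229)
[0.56034063 0.34314576 0.01486649] [[274.60974386 226.40069303]] (275.5, 229)
[0.56034063 0.34314576 0.01486649] [[219.49848355 208.73386079]] (218.5, 214)
[0.56034063 0.34314576 0.01486649] [[305.74199091 208.70328662]] (308, 214)
```

Emit:
send_rows(deltas=[[[-0.3,0,-0.8],[0,0,0]],[[-0.6,0,-1.6],[0,0,0]],[[-0.8,0,-2.1],[0,0,0]],[[-0.8,0,-2.1],[0,0,0]],[[-0.8,0,-2.1],[0,0,0]],[[-0.8,0,-2.1],[0,0,0]]])

```text
time_s: 4.12
position: [0.5699, 0.347, 0.0615]
tcp_rot: [-0.455, 0.541, 0.612, 0.354]
wrist_force: [0.5, -0.1, 0.3]
opening: 0.0855
```

```bash
python3 - <<'E'
from h import *
im=snapshot('wrist'); cv2.imwrite('pics/w4.png',im);save('s4','side',(140,100,260,200),6)
o=get_obs(); print(o['position'],o['wrist_force'])
E
```

```text
[0.57046691 0.34729297 0.06228404] [ 1.43705707  0.03246846 -0.27434915]
```

View pics/w4.png

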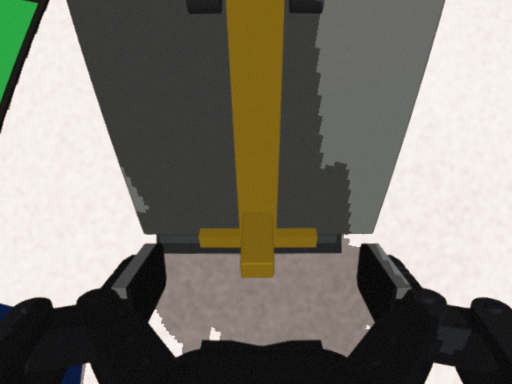

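View pics/s4.png

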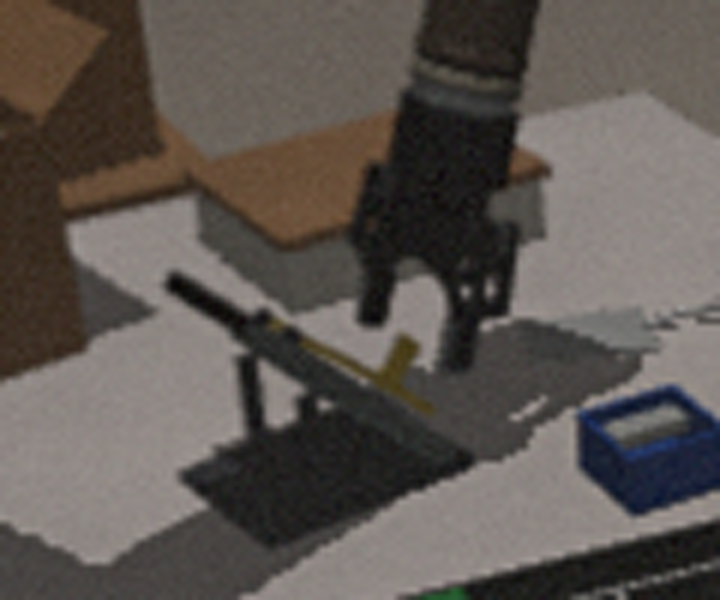

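```bash
python3 - <<'E'
from h import *
C=cal('wrist');o=get_obs();M=R.from_quat(o['tcp_rot']).as_matrix();p=o['position']
for d in (-.002,0,.017): print(d,proj(C,p+M[:,0]*d))
for d in (-.04,.04): print(d,proj(C,p+M[:,2]*d),proj(C,p+M[:,2]*d+M[:,0]*.017), proj(C,p+M[:,2]*d-M[:,0]*.013))
# depth scale at TCP
q=C[2]@p+C[3];print(q, 330/q[2]/1000,'px/mm')
E
```

```text
-0.002 [[261.10045331 267.05568905]]
0 [[261.1017046 264.6979673]]
0.017 [[261.11112474 246.92645131]]
-0.04 [[168.07267969 264.2451981 ]] [[177.48235633 246.67738077]] [[159.38076601 280.53612487]]
0.04 [[354.16374539 264.06726759]] [[344.76587191 246.51142761]] [[362.84550189 280.34862528]]
[-7.17853069e-07  3.22943479e-02  1.40437483e-01] 2.3498000241277954 px/mm
```

Emit:
send_rows(deltas=[[[0,-0.07,-0.1],[0,0,0]],[[0,-0.07,-0.2],[0,0,0]],[[0,-0.07,-0.2],[0,0,0]]])

```text
time_s: 4.47
position: [0.5691, 0.3447, 0.0556]
tcp_rot: [-0.455, 0.542, 0.613, 0.353]
wrist_force: [-0.0, -0.9, -0.6]
opening: 0.0849
```

Emit:
send_rows(deltas=[[[0,0,0],[0,0,0]],[[0,0,0],[0,0,0]],[[0,0,0],[0,0,0]],[[0,0,0],[0,0,0]],[[0,0,0],[0,0,0]],[[0,0,0],[0,0,0]],[[0,0,0],[0,0,0]],[[0,0,0],[0,0,0]],[[0,0,0],[0,0,0]],[[0,0,0],[0,0,0]]], jaw=1)

```text
time_s: 5.3
position: [0.569, 0.3451, 0.0558]
tcp_rot: [-0.455, 0.541, 0.613, 0.353]
wrist_force: [0.8, 0.6, 0.8]
opening: 0.013
```

```bash
python3 - <<'E'
from h import *
im=snapshot('wrist'); cv2.imwrite('pics/w5.png',im)
o=get_obs(); print(o['position'],o['wrist_force'],o['wrist_torque'],o['opening'])
E
```

```text
[0.56893618 0.34509106 0.05579204] [-0.66075116  0.15145514 -0.63927438] [ 0.02943326 -0.04793858  0.04258621] 0.012856621284380733
```

View pics/w5.png

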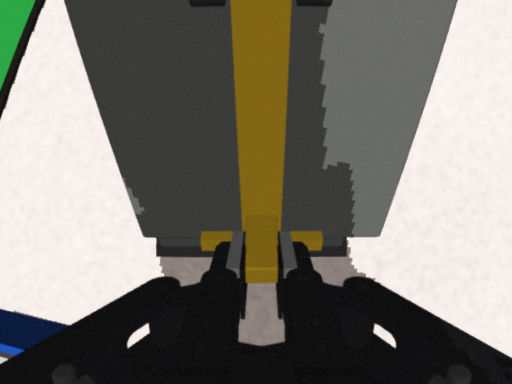

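Emit:
send_rows(deltas=[[[0.06,0.01,0.12],[0.35,-1.97,0]],[[0.12,0.02,0.24],[0.7,-3.94,0]],[[0.18,0.03,0.37],[1.04,-5.9,0]],[[0.23,0.04,0.5],[1.39,-7.88,0]],[[0.28,0.05,0.63],[1.74,-9.85,0]],[[0.32,0.055,0.75],[2.1,-11.8,0]],[[0.36,0.06,0.88],[2.44,-13.8,0]],[[0.39,0.07,1.02],[2.78,-15.8,0]],[[0.39,0.07,1.02],[2.78,-15.8,0]],[[0.39,0.07,1.02],[2.78,-15.8,0]]])

```text
time_s: 6.18
position: [0.5794, 0.347, 0.0823]
tcp_rot: [-0.526, 0.472, 0.557, 0.436]
wrist_force: [1.7, 1.2, 1.8]
opening: 0.0127
```

```bash
python3 - <<'E'
from h import *
im=snapshot('wrist'); cv2.imwrite('pics/w6.png',im);save('s6','side',(140,100,260,200),6)
o=get_obs(); print(o['position'],o['wrist_force'],o['wrist_torque'],o['opening'])
E
```

```text
[0.57929967 0.34703191 0.08177545] [1.4747893  0.39094973 2.27069565] [0.04557438 0.01027165 0.09485323] 0.012918931343127252
```

View pics/w6.png

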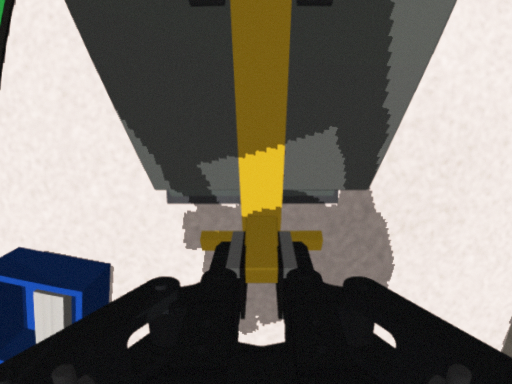

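View pics/s6.png

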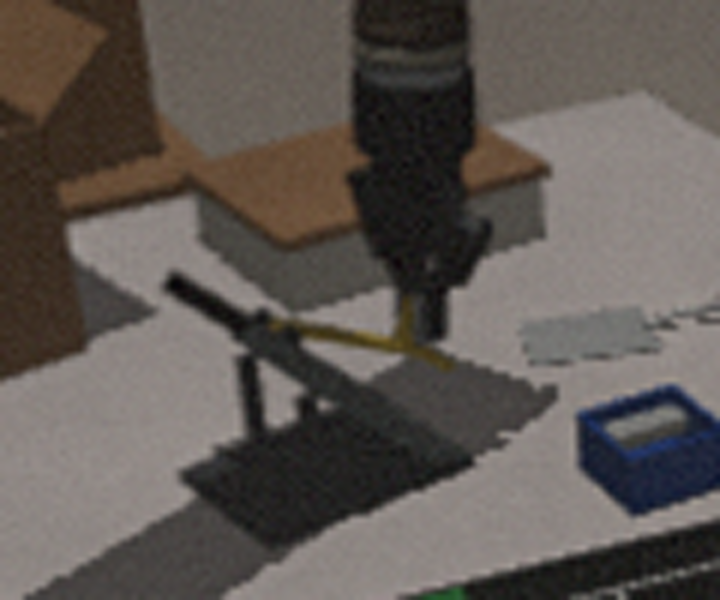

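Emit:
send_rows(deltas=[[[0.03,0,0.13],[0.35,-1.97,0]],[[0.05,0.01,0.26],[0.7,-3.94,0]],[[0.07,0.01,0.4],[1.04,-5.9,0]],[[0.09,0.01,0.54],[1.39,-7.88,0]],[[0.1,0.01,0.68],[1.74,-9.85,0]],[[0.1,0.01,0.81],[2.1,-11.8,0]],[[0.1,0.01,0.95],[2.44,-13.8,0]],[[0.1,0.01,1.1],[2.78,-15.8,0]],[[0.1,0.01,1.15],[2.9,-16.5,0]],[[0.1,0.01,1.15],[2.9,-16.5,0]],[[0.1,0.01,1.15],[2.9,-16.5,0]]])

```text
time_s: 7.2
position: [0.5822, 0.3475, 0.1109]
tcp_rot: [0.589, -0.391, -0.488, -0.512]
wrist_force: [1.3, 1.1, 5.7]
opening: 0.0128
```

```bash
python3 - <<'E'
from h import *
im=snapshot('wrist'); cv2.imwrite('pics/w7.png',im);save('s7','side',(140,100,260,200),6)
o=get_obs(); print(o['position'],o['wrist_force'],o['wrist_torque'],o['opening'])
E
```

```text
[0.58219841 0.34747135 0.11063216] [2.02463216 1.99879982 4.47410495] [0.07603291 0.12992049 0.0318316 ] 0.012130992010290555
```

View pics/w7.png

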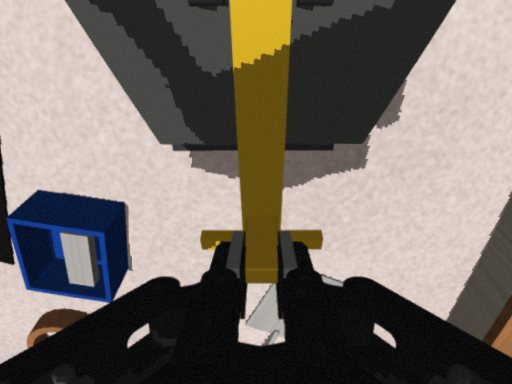

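View pics/s7.png

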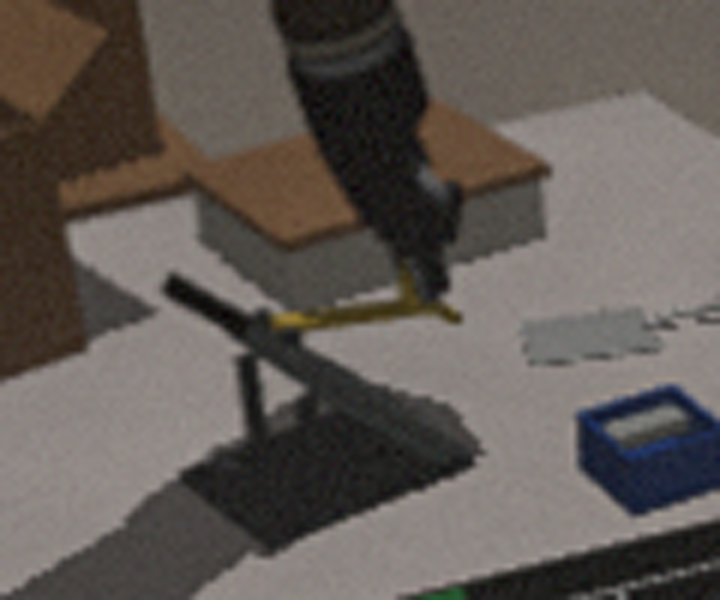

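Emit:
send_rows(deltas=[[[0,0,0.07],[0.17,-1,0]],[[0,0,0.14],[0.35,-2,0]],[[0,0,0.14],[0.35,-2,0]],[[0,0,0.14],[0.35,-2,0]]])

```text
time_s: 7.63
position: [0.5817, 0.3473, 0.1139]
tcp_rot: [0.596, -0.38, -0.478, -0.521]
wrist_force: [3.5, 2.9, 2.4]
opening: 0.0125
```

```bash
python3 - <<'E'
from h import *
im=snapshot('wrist'); cv2.imwrite('pics/w8.png',im);save('s8','side',(140,100,260,200),6)
o=get_obs(); print(o['position'],o['wrist_force'],o['wrist_torque'],o['opening'])
a=cv2.imread('pics/w7.png');b=im
cv2.imwrite('pics/w78.png',np.hstack([a[:280,120:400],b[:280,120:400]]))
E
```

```text
[0.58172806 0.34728355 0.11383904] [5.03284292 1.27865271 3.19113053] [ 0.18830759 -0.19321645 -0.01051079] 0.012936404838267508
```

View pics/w78.png

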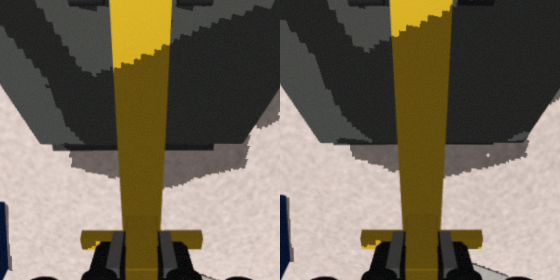

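View pics/s8.png

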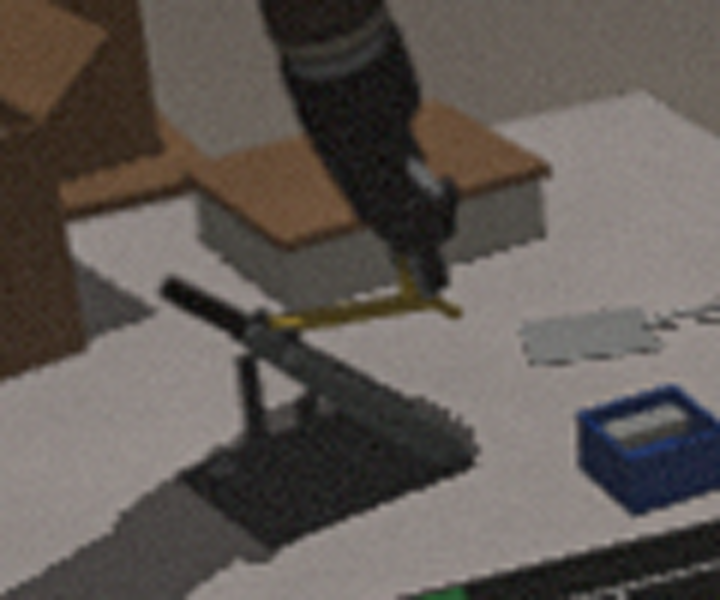

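Emit:
send_rows(deltas=[[[0,0,-0.07],[-0.17,1,0]],[[0,0,-0.14],[-0.35,2,0]],[[0,0,-0.16],[-0.39,2.2,0]],[[0,0,-0.16],[-0.39,2.2,0]],[[0,0,-0.16],[-0.39,2.2,0]]])

```text
time_s: 8.15
position: [0.5821, 0.3474, 0.1099]
tcp_rot: [0.589, -0.392, -0.488, -0.511]
wrist_force: [5.3, 1.6, 2.6]
opening: 0.0127
```

Emit:
send_rows(deltas=[[[0,0,0],[0,0,0]],[[0,0,0],[0,0,0]],[[0,0,0],[0,0,0]],[[0,0,0],[0,0,0]],[[0,0,0],[0,0,0]],[[0,0,0],[0,0,0]]], jaw=0.3)

```text
time_s: 8.65
position: [0.5805, 0.3467, 0.1089]
tcp_rot: [0.589, -0.393, -0.489, -0.51]
wrist_force: [-0.6, -0.5, 0.7]
opening: 0.0601
```

```bash
python3 - <<'E'
from h import *
im=snapshot('wrist'); cv2.imwrite('pics/w9.png',im);save('s9','side',(140,100,260,200),6)
o=get_obs(); print(o['position'],o['wrist_force'],o['wrist_torque'],o['opening'])
E
```

```text
[0.58097053 0.34687886 0.10929189] [ 0.17392522 -0.26404578 -0.1230653 ] [-0.01677192  0.15751943  0.01333086] 0.05980519075826169
```

View pics/w9.png

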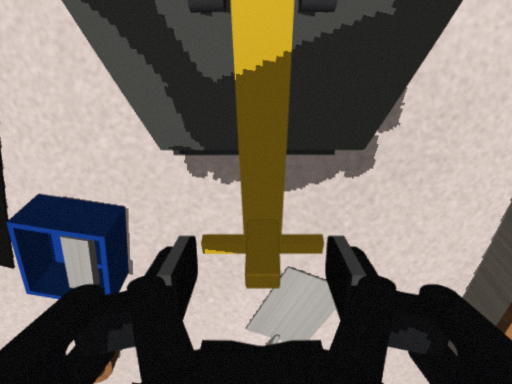

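View pics/s9.png

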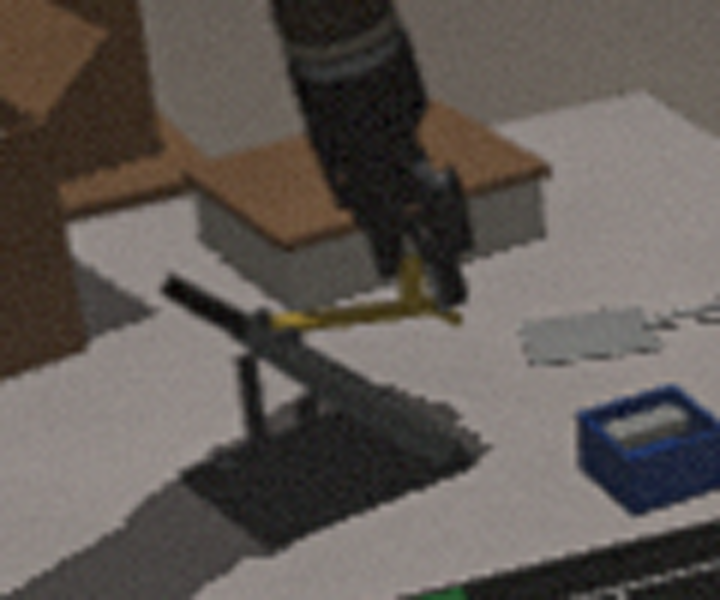

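Emit:
send_rows(deltas=[[[-0.2,-0.03,1],[0,0,0]],[[-0.5,-0.08,2.2],[0,0,0]],[[-0.8,-0.14,3.5],[0,0,0]],[[-0.8,-0.14,4.5],[0,0,0]],[[-0.8,-0.14,5.5],[0,0,0]],[[-0.8,-0.14,5.5],[0,0,0]],[[-0.8,-0.14,5.5],[0,0,0]]])

```text
time_s: 9.33
position: [0.5625, 0.3442, 0.2499]
tcp_rot: [0.589, -0.391, -0.488, -0.512]
wrist_force: [0.3, 0.8, -0.8]
opening: 0.0595
```

```bash
python3 - <<'E'
from h import *
o=get_obs(); p=o['position'];q=o['joints'];print(p,q.round(3).tolist(),np.hypot(*p[:2]),R.from_quat(o['tcp_rot']).as_matrix().round(3).tolist())
save('s10','side',(140,100,260,200),6);save('t10','top',(80,170,180,270),6)
E
```

```text
[0.56245018 0.3442331  0.24986114] [0.517, 0.262, 1.706, -0.09, 0.964, -1.186] 0.6594290197482001 [[0.219, -0.96, -0.175], [0.04, -0.17, 0.985], [-0.975, -0.223, 0.001]]
```

View pics/s10.png

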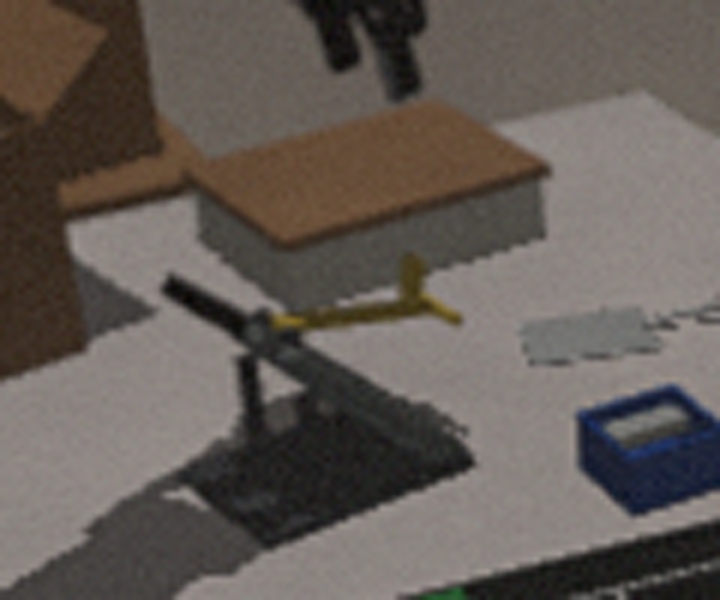

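View pics/t10.png

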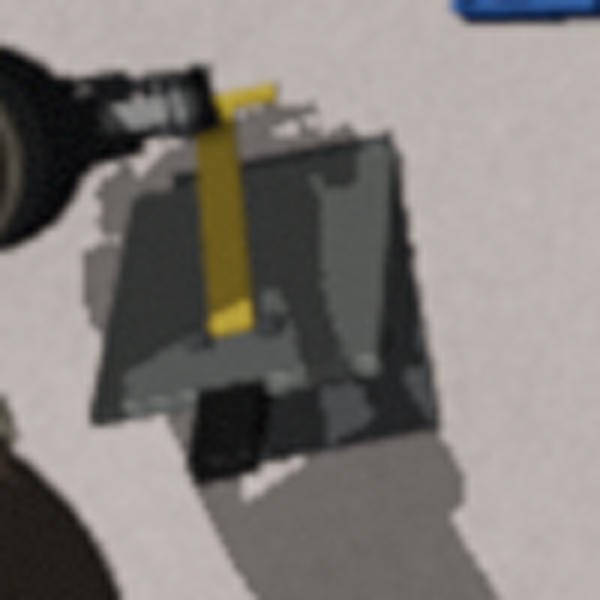

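```bash
cat > kin.py <<'E'
from h import *
from scipy.optimize import least_squares
P=np.array([.518,.502,.237,.30])
s4,s6=1,1
A=None
def fk(q,s4=1,s6=1,P=P):
    L1,L2,h,t=P; E=R.from_euler
    B=E('z',q[0]); d=lambda a:np.array([np.sin(a),0,np.cos(a)])
    Rt=B*E('y',q[1]+q[2])*E('z',s4*q[3])*E('y',q[4])*E('z',s6*q[5])
    p=B.apply(L1*d(q[1])+L2*d(q[1]+q[2]))+np.array([0,0,h])+t*Rt.as_matrix()[:,2]
    return p,Rt.as_matrix()
E
python3 - <<'E'
from kin import *
data=[([1.11832554e+00,3.08830047e-01,1.63490234e+00,0,1.19968995e+00,-6.96878745e-02],[0.23319181,0.57920118,0.24729136],[-0.39608871,0.58653812,0.39543032,0.58542432]),
]
o=get_obs(); data.append((o['joints'],o['position'],o['tcp_rot']))
for a in (1,-1):
  for b in (1,-1):
    print(a,b)
    for q,p,r in data:
        pp,Rm=fk(q,a,b); print((pp-p).round(4),(Rm.T@R.from_quat(r).as_matrix()).round(2).tolist())
E
```

```text
1 1
[ 0.0398 -0.0176  0.0003] [[0.0, 0.0, -1.0], [-0.0, 1.0, 0.0], [1.0, 0.0, 0.0]]
[ 0.0226 -0.0372  0.001 ] [[-0.0, 0.0, -1.0], [-0.0, 1.0, 0.0], [1.0, 0.0, -0.0]]
1 -1
[ 0.0398 -0.0176  0.0003] [[-0.0, 0.14, -0.99], [-0.0, 0.99, 0.14], [1.0, 0.0, 0.0]]
[ 0.0226 -0.0372  0.001 ] [[-0.0, 0.7, 0.72], [0.0, -0.72, 0.7], [1.0, 0.0, -0.0]]
-1 1
[ 0.0398 -0.0176  0.0003] [[0.0, 0.0, -1.0], [-0.0, 1.0, 0.0], [1.0, 0.0, 0.0]]
[0.0007 0.0013 0.001 ] [[0.13, 0.11, -0.99], [-0.06, 0.99, 0.1], [0.99, 0.05, 0.14]]
-1 -1
[ 0.0398 -0.0176  0.0003] [[-0.0, 0.14, -0.99], [-0.0, 0.99, 0.14], [1.0, 0.0, 0.0]]
[0.0007 0.0013 0.001 ] [[-0.14, 0.62, 0.78], [-0.05, -0.79, 0.62], [0.99, 0.05, 0.14]]
```

```bash
cat > kin.py <<'E'
from h import *
from scipy.optimize import least_squares
P=np.array([.518,.502,.237,.30,.0435])
LQ=np.array([[0,0,-1],[0,1,0],[1,0,0.]])
def fk(q,P=None):
    L1,L2,h,t,l=PP if P is None else P; E=R.from_euler
    B=E('z',q[0]); d=lambda a:np.array([np.sin(a),0,np.cos(a)])
    Rt=(B*E('y',q[1]+q[2])*E('z',q[3])*E('y',q[4])*E('z',q[5])).as_matrix()
    p=B.apply(L1*d(q[1])+L2*d(q[1]+q[2])+np.array([0,l,h]))+t*Rt[:,2]
    return p,Rt@LQ
data=[([1.11832554e+00,3.08830047e-01,1.63490234e+00,0,1.19968995e+00,-6.96878745e-02],[0.23319181,0.57920118,0.24729136]),
([4.73248417e-01,4.16379693e-01,1.43509304e+00,5.15851512e-04,1.28995610e+00,-1.27351855e+00],[0.59486852,0.35364649,0.2738234]),
([0.517,0.262,1.706,-0.09,0.964,-1.186],[0.56245018,0.3442331,0.24986114])]
PP=least_squares(lambda P:np.concatenate([fk(q,P)[0]-p for q,p in data]),P).x
lo=np.array([-3.06,-.79,.05,-1.19,.05,-2.94]);hi=np.array([3.06,1.96,2.63,4.34,2.64,2.94])
def ik(p,M,q0):
    def f(q):
        pp,m=fk(q); return np.r_[(pp-p)*10,R.from_matrix(m.T@M).as_rotvec(),1e-3*(q-q0)]
    r=least_squares(f,np.clip(q0,lo+1e-3,hi-1e-3),bounds=(lo,hi)); return r.x,np.linalg.norm(r.fun[:6])
E
cat > plan1.py <<'E'
from kin import *
print(PP)
o=get_obs();q0=o['joints'];
ez=np.array([0,0,1.])
def frame(yaw,ang): # mirror z_m lean angle from vertical toward +x' (ang); tool x=-z_m, z=x_m
    xp=np.array([np.cos(yaw),np.sin(yaw),0]); zm=np.sin(ang)*xp+np.cos(ang)*ez; xm=np.cos(ang)*xp-np.sin(ang)*ez
    return np.c_[-zm,np.cross(xm,-zm),xm],zm
tab=np.array([.437,.321,.136])
q=q0
M0=R.from_quat(o['tcp_rot'])
M1,zm=frame(.175,-np.pi/4)
rv=(R.from_matrix(M1)*M0.inv()).as_rotvec()
print('rotvec deg',np.degrees(rv).round(1))
for f in np.linspace(0,1,7):
    M=(R.from_rotvec(rv*f)*M0).as_matrix(); p=o['position']*(1-f)+f*(tab+.09*zm)
    q,e=ik(p,M,q);print(f.round(2),q.round(2),e.round(4))
for d in (.06,.03,0): q,e=ik(tab+d*zm,M1,q);print(d,q.round(2),e.round(4))
qt=q
print('carry')
end=np.array([.633,.017,.168])
p0=tab+np.array([0,0,.12])
q,e=ik(p0,M1,q);print(q.round(2),e.round(4))
for f in np.linspace(0,1,9):
    M,_=frame(.175+f*(-.075-.175),np.radians(-45+f*64)); p=p0*(1-f)+f*(end+[0,0,.08]); q,e=ik(p,M,q); print(f.round(2),q.round(2),e.round(4))
q,e=ik(end,M,q); print(q.round(2),e.round(4))
E
python3 plan1.py
```

```text
[0.50234914 0.50644529 0.24983442 0.29613576 0.04336688]
rotvec deg [ 47.6 -17.5 -79.8]
0.0 [ 0.52  0.26  1.71 -0.09  0.96 -1.19] 0.0
0.17 [ 0.52  0.17  1.86 -0.06  0.81 -0.95] 0.0
0.33 [ 0.53  0.08  2.01 -0.06  0.65 -0.67] 0.0
0.5 [ 0.57 -0.    2.14 -0.16  0.5  -0.3 ] 0.0
0.67 [ 0.64 -0.07  2.26 -0.44  0.39  0.28] 0.0
0.83 [ 0.75 -0.11  2.35 -0.9   0.39  1.05] 0.0
1.0 [ 0.88 -0.12  2.41 -1.19  0.51  1.69] 0.013
0.06 [ 0.83 -0.04  2.39 -1.19  0.46  1.67] 0.0522
0.03 [ 0.78  0.03  2.35 -1.19  0.41  1.65] 0.0886
0 [ 0.74  0.1   2.32 -1.19  0.37  1.63] 0.1217
carry
[ 0.77 -0.11  2.28 -0.99  0.49  1.38] 0.0
0.0 [ 0.77 -0.11  2.28 -0.99  0.49  1.38] 0.0
0.12 [ 0.62 -0.11  2.21 -0.59  0.52  0.92] 0.0
0.25 [ 0.48 -0.07  2.13 -0.3   0.63  0.58] 0.0
0.38 [ 0.36 -0.01  2.04 -0.14  0.77  0.36] 0.0
0.5 [ 0.25  0.07  1.93 -0.06  0.92  0.23] 0.0
0.62 [ 0.16  0.16  1.81 -0.01  1.08  0.15] 0.0
0.75 [0.08 0.27 1.68 0.01 1.24 0.09] 0.0
0.88 [0.01 0.39 1.53 0.01 1.41 0.05] 0.0
1.0 [-0.05  0.51  1.38  0.01  1.58  0.03] 0.0
[-0.05  0.58  1.45  0.01  1.45  0.03] 0.0
```

```bash
cat > plan2.py <<'E'
from kin import *
ez=np.array([0,0,1.])
def mframe(yaw,ang):
    xp=np.array([np.cos(yaw),np.sin(yaw),0]); zm=np.sin(ang)*xp+np.cos(ang)*ez; xm=np.cos(ang)*xp-np.sin(ang)*ez
    return np.c_[xm,np.cross(zm,xm),zm]
def tool(Mm,b): # in mirror frame
    x=np.array([0,np.sin(b),-np.cos(b)]); z=np.array([1.,0,0]); return Mm@np.c_[x,np.cross(z,x),z]
tab=np.array([.437,.321,.136])
end=np.array([.633,.017,.168])
if __name__=='__main__':
  o=get_obs();q0=o['joints']; M0=R.from_quat(o['tcp_rot'])
  for b in np.radians([10,20,30]):
    q=q0; Mm=mframe(.175,-np.pi/4); M1=tool(Mm,b); a=M1[:,0]
    rv=(R.from_matrix(M1)*M0.inv()).as_rotvec()
    print('b',b,'rotvec deg',np.degrees(rv).round(1))
    for f in np.linspace(0,1,5):
        M=(R.from_rotvec(rv*f)*M0).as_matrix(); p=o['position']*(1-f)+f*(tab-.09*a)
        q,e=ik(p,M,q);print(f.round(2),q.round(2),e.round(4))
    for d in (.06,.03,0): q,e=ik(tab-d*a,M1,q);print(d,q.round(2),e.round(4))
    p0=tab+np.array([0,0,.12])
    for f in np.linspace(0,1,7):
        M=tool(mframe(.175+f*(-.075-.175),np.radians(-45+f*64)),b); p=p0*(1-f)+f*(end+[0,0,.08]); q,e=ik(p,M,q); print(f.round(2),q.round(2),e.round(4))
    q,e=ik(end,M,q); print(q.round(2),e.round(4))
E
python3 plan2.py
```

```text
b 0.17453292519943295 rotvec deg [ 52.6  -8.7 -75.3]
0.0 [ 0.52  0.26  1.71 -0.09  0.96 -1.19] 0.0
0.25 [ 0.49  0.12  1.93  0.03  0.75 -0.92] 0.0
0.5 [ 0.49 -0.01  2.15  0.12  0.51 -0.62] 0.0
0.75 [ 0.55 -0.13  2.34 -0.01  0.27 -0.09] 0.0
1.0 [ 0.69 -0.21  2.5  -1.19  0.2   1.54] 0.009
0.06 [ 0.65 -0.12  2.46 -1.19  0.16  1.53] 0.0516
0.03 [ 0.62 -0.03  2.42 -1.19  0.12  1.51] 0.09
0 [ 0.6   0.05  2.38 -1.19  0.09  1.5 ] 0.1241
0.0 [ 0.64 -0.17  2.33 -0.7   0.25  1.01] 0.0
0.17 [ 0.44 -0.14  2.23 -0.01  0.43  0.27] 0.0
0.33 [ 0.28 -0.06  2.11  0.16  0.67  0.05] 0.0
0.5 [ 0.15  0.05  1.96  0.19  0.9  -0.03] 0.0
0.67 [ 0.04  0.19  1.79  0.19  1.12 -0.05] 0.0
0.83 [-0.04  0.34  1.6   0.18  1.35 -0.05] 0.0
1.0 [-0.12  0.51  1.39  0.16  1.58 -0.04] 0.0
[-0.12  0.57  1.47  0.16  1.44 -0.06] 0.0
b 0.3490658503988659 rotvec deg [ 57.3   0.1 -70.3]
0.0 [ 0.52  0.26  1.71 -0.09  0.96 -1.19] 0.0
0.25 [ 0.46  0.13  1.92  0.11  0.77 -1.02] 0.0
0.5 [ 0.41 -0.    2.14  0.36  0.56 -0.92] 0.0
0.75 [ 0.39 -0.13  2.36  0.72  0.35 -0.93] 0.0
1.0 [ 0.44 -0.24  2.56  1.64  0.16 -1.45] 0.0
0.06 [ 0.46 -0.1
[... 579 characters left out ...]
.19] 0.0
0.25 [ 0.43  0.14  1.91  0.18  0.8  -1.11] 0.0
0.5 [ 0.33  0.02  2.13  0.53  0.64 -1.15] 0.0
0.75 [ 0.25 -0.1   2.36  1.03  0.53 -1.34] 0.0
1.0 [ 0.19 -0.19  2.58  1.64  0.51 -1.64] 0.0
0.06 [ 0.24 -0.09  2.56  1.83  0.49 -1.81] 0.0
0.03 [ 0.29  0.01  2.53  2.01  0.49 -1.97] 0.0
0 [ 0.33  0.1   2.49  2.15  0.5  -2.1 ] 0.0
0.0 [ 0.33 -0.17  2.4   1.39  0.42 -1.25] 0.0
0.17 [ 0.17 -0.12  2.28  1.    0.61 -0.86] 0.0
0.33 [ 0.05 -0.03  2.15  0.79  0.81 -0.66] 0.0
0.5 [-0.05  0.08  2.    0.66  1.   -0.51] 0.0
0.67 [-0.13  0.22  1.83  0.57  1.19 -0.39] 0.0
0.83 [-0.2   0.36  1.65  0.5   1.39 -0.28] 0.0
1.0 [-0.25  0.52  1.45  0.46  1.59 -0.18] 0.0
[-0.25  0.59  1.51  0.46  1.47 -0.24] 0.0
```

```bash
python3 - <<'E'
from plan2 import *
o=get_obs();q=o['joints']; M0=R.from_quat(o['tcp_rot']);b=np.radians(30)
M1=tool(mframe(.175,-np.pi/4),b);a=M1[:,0];rv=(R.from_matrix(M1)*M0.inv()).as_rotvec();tgt=tab-.08*a
d=(tgt-o['position'])/.025;print(a,tgt,d.round(2),np.degrees(rv).round(1))
for f in np.arange(1,15)/14:
    w=d*f*1.0
    # zero-lag z
    w[2]=d[2]*max(0,(f-.4)/.6)
    r=np.degrees(rv*f); p=o['position']+w*.025
    q2,e=ik(p,(R.from_rotvec(rv*f)*M0).as_matrix(),q); print(w.round(2).tolist(),r.round(1).tolist(),e.round(4),q2.round(2),np.abs(q2-q).max().round(2)); q=q2
E
```

```text
[ 0.51596532  0.59898229 -0.61237244] [0.39572277 0.27308142 0.18498979] [-6.59 -2.8  -2.43] [ 61.7   8.8 -65.1]
[-0.47, -0.2, -0.0] [4.4, 0.6, -4.6] 0.0 [ 0.49  0.23  1.76 -0.02  0.92 -1.16] 0.07
[-0.94, -0.4, -0.0] [8.8, 1.3, -9.3] 0.0 [ 0.47  0.19  1.81  0.06  0.89 -1.13] 0.07
[-1.41, -0.6, -0.0] [13.2, 1.9, -13.9] 0.0 [ 0.44  0.15  1.87  0.13  0.85 -1.11] 0.08
[-1.88, -0.8, -0.0] [17.6, 2.5, -18.6] 0.0 [ 0.41  0.11  1.92  0.21  0.81 -1.1 ] 0.08
[-2.35, -1.0, -0.0] [22.0, 3.2, -23.2] 0.0 [ 0.39  0.07  1.98  0.3   0.77 -1.09] 0.09
[-2.82, -1.2, -0.12] [26.4, 3.8, -27.9] 0.0 [ 0.36  0.03  2.04  0.4   0.72 -1.09] 0.1
[-3.29, -1.4, -0.41] [30.9, 4.4, -32.5] 0.0 [ 0.34  0.    2.11  0.51  0.67 -1.11] 0.11
[-3.77, -1.6, -0.7] [35.3, 5.1, -37.2] 0.0 [ 0.31 -0.03  2.17  0.63  0.62 -1.15] 0.12
[-4.24, -1.8, -0.99] [39.7, 5.7, -41.8] 0.0 [ 0.29 -0.06  2.24  0.77  0.58 -1.2 ] 0.14
[-4.71, -2.0, -1.27] [44.1, 6.3, -46.5] 0.0 [ 0.27 -0.08  2.31  0.92  0.54 -1.27] 0.16
[-5.18, -2.2, -1.56] [48.5, 6.9, -51.1] 0.0 [ 0.25 -0.11  2.38  1.1   0.52 -1.36] 0.17
[-5.65, -2.4, -1.85] [52.9, 7.6, -55.8] 0.0 [ 0.23 -0.13  2.44  1.29  0.5  -1.46] 0.19
[-6.12, -2.6, -2.14] [57.3, 8.2, -60.4] 0.0 [ 0.22 -0.14  2.51  1.5   0.5  -1.58] 0.21
[-6.59, -2.8, -2.43] [61.7, 8.8, -65.1] 0.0 [ 0.21 -0.15  2.57  1.71  0.51 -1.7 ] 0.21
```

Emit:
send_rows(deltas=[[[-0.47,-0.2,0],[4.4,0.6,-4.6]],[[-0.94,-0.4,0],[8.8,1.3,-9.3]],[[-1.41,-0.6,0],[13.2,1.9,-13.9]],[[-1.88,-0.8,0],[17.6,2.5,-18.6]],[[-2.35,-1,0],[22,3.2,-23.2]],[[-2.82,-1.2,-0.12],[26.4,3.8,-27.9]],[[-3.29,-1.4,-0.41],[30.9,4.4,-32.5]],[[-3.77,-1.6,-0.7],[35.3,5.1,-37.2]],[[-4.24,-1.8,-0.99],[39.7,5.7,-41.8]],[[-4.71,-2,-1.27],[44.1,6.3,-46.5]],[[-5.18,-2.2,-1.56],[48.5,6.9,-51.1]],[[-5.65,-2.4,-1.85],[52.9,7.6,-55.8]],[[-6.12,-2.6,-2.14],[57.3,8.2,-60.4]],[[-6.59,-2.8,-2.43],[61.7,8.8,-65.1]],[[-6.59,-2.8,-2.43],[61.7,8.8,-65.1]],[[-6.59,-2.8,-2.43],[61.7,8.8,-65.1]],[[-6.59,-2.8,-2.43],[61.7,8.8,-65.1]],[[-6.59,-2.8,-2.43],[61.7,8.8,-65.1]]], jaw=0.4)

```text
time_s: 10.93
position: [0.397, 0.2736, 0.1863]
tcp_rot: [0.066, 0.377, 0.315, 0.869]
wrist_force: [-0.2, -0.1, 1.2]
opening: 0.0513
```

```bash
python3 - <<'E'
from plan2 import *
o=get_obs();print(o['position'],o['joints'].round(2),R.from_quat(o['tcp_rot']).as_matrix().round(3).tolist(),o['opening'])
save('w11','wrist');save('s11','side',(120,80,260,200),5);save('t11','top',(80,170,200,280),5)
C=cal('wrist');print([c.tolist() if hasattr(c,'tolist') else c for c in C[2:]])
Mm=mframe(.175,-np.pi/4)
for l in [(-.007,.015,.0225),(-.007,-.015,.0225),(.007,.015,.0225),(.007,-.015,.0225),(.007,.015,-.0225),(.007,-.015,-.0225)]: print(l,proj(C,tab+Mm@np.array(l)).round(0))
E
```

```text
[0.39698577 0.27363421 0.18631822] [ 0.2  -0.13  2.56  1.72  0.51 -1.72] [[0.518, -0.498, 0.696], [0.597, 0.793, 0.123], [-0.613, 0.351, 0.707]] 0.051274441185375816
[[[0.6952086233869021, 0.12269584204648572, 0.7082589218026083], [0.3314107683261202, -0.9290605314921371, -0.16435763280431642], [0.6378494121702865, 0.3489874770934505, -0.6865536164247978]], [-0.4430775188059895, 0.18638454889761075, -0.08094711942739122]]
(-0.007, 0.015, 0.0225) [[244. 174.]]
(-0.007, -0.015, 0.0225) [[243. 224.]]
(0.007, 0.015, 0.0225) [[267. 174.]]
(0.007, -0.015, 0.0225) [[267. 224.]]
(0.007, 0.015, -0.0225) [[266. 191.]]
(0.007, -0.015, -0.0225) [[266. 232.]]
```

View pics/w11.png

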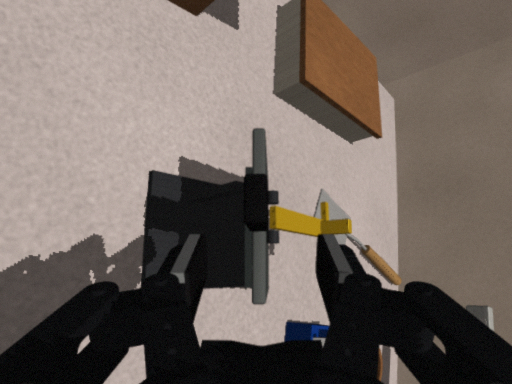

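View pics/s11.png

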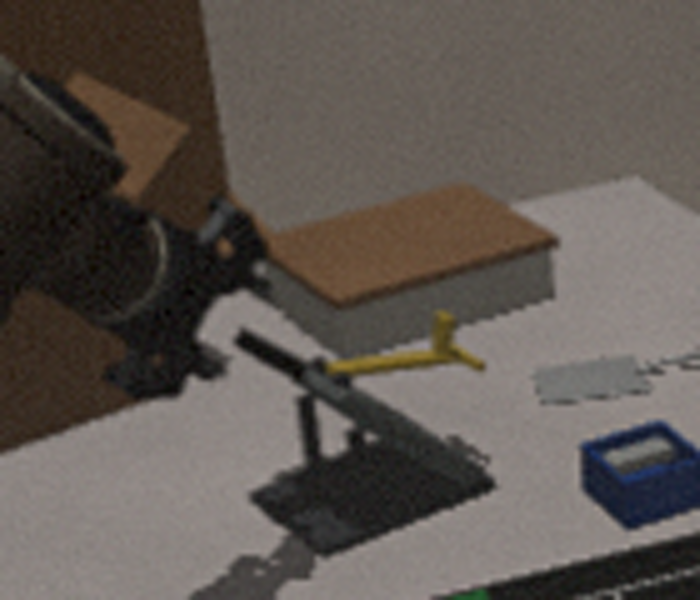

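View pics/t11.png

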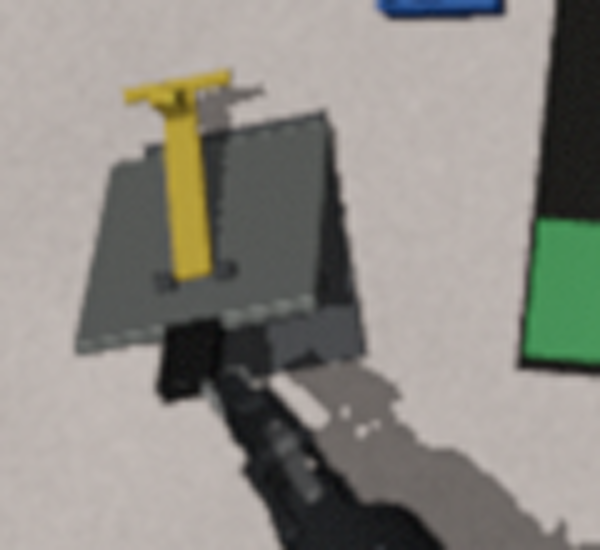

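Emit:
send_rows(deltas=[[[0.4,0.48,-0.5],[0,0,0]],[[0.8,0.95,-1],[0,0,0]],[[1.2,1.43,-1.5],[0,0,0]],[[1.4,1.66,-1.76],[0,0,0]],[[1.6,1.9,-2.02],[0,0,0]],[[1.6,1.9,-2.02],[0,0,0]],[[1.6,1.9,-2.02],[0,0,0]],[[1.6,1.9,-2.02],[0,0,0]]])

```text
time_s: 11.75
position: [0.4366, 0.3211, 0.1361]
tcp_rot: [0.066, 0.376, 0.315, 0.869]
wrist_force: [-0.2, -0.2, 0.9]
opening: 0.051
```

```bash
python3 - <<'E'
from plan2 import *
o=get_obs();print(o['position'],o['joints'].round(2),o['wrist_force'],R.from_quat(o['tcp_rot']).as_matrix().round(3).tolist(),o['opening'])
save('w12','wrist')
E
```

```text
[0.43660276 0.32107152 0.13611458] [ 0.33  0.15  2.45  2.17  0.5  -2.11] [-0.24698479 -0.22627781  0.89765793] [[0.518, -0.498, 0.696], [0.597, 0.793, 0.123], [-0.613, 0.352, 0.708]] 0.05099250535742107
```

View pics/w12.png

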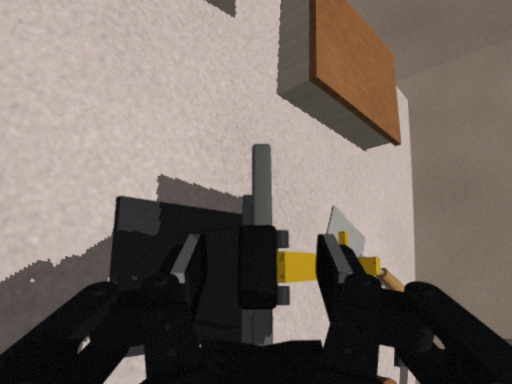

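Emit:
send_rows(deltas=[[[0,0,0],[0,0,0]],[[0,0,0],[0,0,0]],[[0,0,0],[0,0,0]],[[0,0,0],[0,0,0]],[[0,0,0],[0,0,0]],[[0,0,0],[0,0,0]],[[0,0,0],[0,0,0]],[[0,0,0],[0,0,0]]], jaw=1)

```text
time_s: 12.47
position: [0.4368, 0.3212, 0.1367]
tcp_rot: [0.066, 0.376, 0.315, 0.869]
wrist_force: [-3.0, -3.0, 5.9]
opening: 0.0133
```

Emit:
send_rows(deltas=[[[-0.05,0,0.15],[0,0,0]],[[-0.1,0,0.3],[0,0,0]],[[-0.15,0,0.5],[0,0,0]],[[-0.2,0,0.8],[0,0,0]],[[-0.2,0,1.2],[0,0,0]],[[-0.2,0,1.6],[0,0,0]],[[-0.2,0,2],[0,0,0]],[[-0.2,0,2],[0,0,0]],[[-0.2,0,2],[0,0,0]]])

```text
time_s: 13.22
position: [0.4307, 0.3205, 0.1851]
tcp_rot: [0.065, 0.377, 0.314, 0.869]
wrist_force: [-0.0, 0.1, -4.6]
opening: 0.0135
```

```bash
python3 - <<'E'
from plan2 import *
o=get_obs();print(o['position'],o['joints'].round(2),o['wrist_force'],R.from_quat(o['tcp_rot']).as_matrix().round(3).tolist(),o['opening'])
save('w13','wrist');save('s13','side',(120,60,260,200),4);
E
```

```text
[0.43065373 0.32050903 0.18509336] [ 0.33 -0.01  2.45  1.89  0.43 -1.8 ] [-0.0255574   0.05524559 -4.57165464] [[0.518, -0.497, 0.696], [0.596, 0.794, 0.124], [-0.614, 0.351, 0.707]] 0.013482764537356516
```

View pics/w13.png

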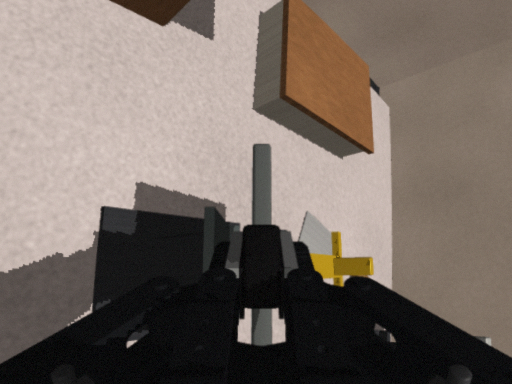

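View pics/s13.png

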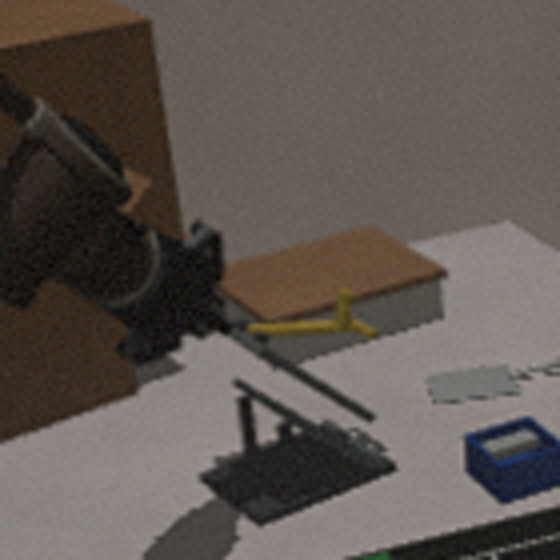

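```bash
python3 - <<'E'
from plan2 import *
Ct,Cs=cal('top'),cal('side')
T=lambda u,v:(175+(u+.5)/5-.5,140+(v+.5)/5-.5)
S=lambda u,v:(180+(u+.5)/5.5-.5,175+(v+.5)/5.5-.5)
# local coords relative to mark
def pts(so,c,f,rect,green,mat,line):
    o=[]
    for (x,y),uv in zip([(.105,.088),(.105,-.088),(-.035,-.088),(-.035,.088)],rect): o.append((c,(x,y),f(*uv)))
    for (x,y),uv in zip([(-.08,.13),(-.08,-.13),(-.16,-.13),(-.16,.13)],green): o.append((c,(x,y),f(*uv)))
    for (x,y),uv in zip([(0,.088),(0,-.088)],line): o.append((c,(x,y),f(*uv)))
    return o
to=pts(0,Ct,T,[(160,70),(458,94),(439,329),(137,304)],[(62,370),(498,404),(490,546),(48,507)],None,[(153,244),(437,267)])
sd=pts(0,Cs,S,[(500,89),(630,236),(402,299),(290,142)],[(205,125),(355,360),(212,406),(82,157)],None,[(350,130),(455,277)])
def run(ob):
    def f(p):
        c,s=np.cos(p[2]),np.sin(p[2]); return np.concatenate([(proj(C,np.array([p[0]+c*x-s*y,p[1]+s*x+c*y,.003]))[0]-uv) for C,(x,y),uv in ob])
    r=least_squares(f,[.577,.02,-.08],loss='soft_l1',f_scale=.5); return r.x,r.fun.reshape(-1,2).round(1).tolist(),
for ob in (to,sd,to+sd): print(*run(ob))
E
```

```text
[ 0.57718622  0.01904831 -0.10288089] [[0.6, 0.6], [-1.3, 0.5], [-1.0, -0.7], [0.8, -0.5], [0.3, 0.2], [0.1, 0.5], [-0.3, -0.7], [0.3, -0.2], [-1.3, -0.0], [0.3, 0.1]]
[ 0.57799747  0.02240129 -0.11629041] [[-0.1, 0.2], [-0.7, 0.0], [0.1, -0.1], [0.8, -0.2], [-0.1, -0.1], [-0.0, 0.7], [0.1, -0.3], [-0.1, -0.4], [-0.5, -0.4], [0.9, 1.0]]
[ 0.57713261  0.01990152 -0.10874628] [[0.6, 0.5], [-1.4, 0.7], [-1.4, -0.5], [0.4, -0.6], [-0.1, -0.1], [-0.4, 0.8], [-0.9, -0.5], [-0.3, -0.4], [-1.6, -0.2], [-0.0, 0.3], [-0.2, 0.5], [-0.4, 0.3], [0.5, 0.4], [0.8, 0.3], [-0.2, 0.5], [0.5, 1.3], [0.7, 0.5], [-0.3, 0.3], [-0.6, 0.1], [1.3, 1.5]]
```

```bash
cat > carry.py <<'E'
from plan2 import *
mark=np.array([.577,.020,.003]); yawm=-.108; b=np.radians(30)
Me=mframe(yawm,np.radians(19)); E0=mark+np.array([0,0,.0016]); tabE=E0+Me@np.array([0,0,.1735])
if __name__=='__main__':
    print('tab end',tabE)
    o=get_obs();q=o['joints']; M0=R.from_quat(o['tcp_rot'])
    tgt=tabE+np.array([0,0,.09]); d=(tgt-o['position'])/.025; N=18
    for k in range(1,N+1):
        f=k/N; M=tool(mframe(.175+f*(yawm-.175),np.radians(-45+f*64)),b); rv=np.degrees((R.from_matrix(M)*M0.inv()).as_rotvec())
        w=d*f; w[2]=d[2]*min(1,f*2.0)
        q2,e=ik(o['position']+w*.025,M,q); print([w.round(2).tolist(),rv.round(1).tolist()],e.round(4),q2.round(2),np.abs(q2-q).max().round(2)); q=q2
E
python3 carry.py
```

```text
tab end [0.63315697 0.01391136 0.16864747]
[[0.45, -0.68, 0.33], [-0.4, 3.4, -0.7]] 0.0 [ 0.28 -0.05  2.44  1.59  0.44 -1.49] 0.3
[[0.9, -1.36, 0.66], [-0.9, 6.9, -1.6]] 0.0 [ 0.22 -0.06  2.39  1.35  0.49 -1.25] 0.25
[[1.35, -2.04, 0.99], [-1.4, 10.5, -2.5]] 0.0 [ 0.17 -0.06  2.34  1.16  0.55 -1.05] 0.19
[[1.8, -2.72, 1.32], [-1.8, 14.0, -3.4]] 0.0 [ 0.13 -0.05  2.29  1.02  0.62 -0.91] 0.15
[[2.25, -3.41, 1.65], [-2.2, 17.5, -4.3]] 0.0 [ 0.09 -0.04  2.24  0.91  0.69 -0.79] 0.12
[[2.7, -4.09, 1.99], [-2.5, 21.1, -5.2]] 0.0 [ 0.05 -0.02  2.18  0.83  0.77 -0.7 ] 0.09
[[3.16, -4.77, 2.32], [-2.8, 24.6, -6.1]] 0.0 [ 0.01  0.    2.13  0.76  0.85 -0.62] 0.08
[[3.61, -5.45, 2.65], [-3.0, 28.2, -6.9]] 0.0 [-0.02  0.03  2.07  0.7   0.93 -0.55] 0.08
[[4.06, -6.13, 2.98], [-3.1, 31.8, -7.8]] 0.0 [-0.05  0.07  2.    0.66  1.01 -0.49] 0.08
[[4.51, -6.81, 2.98], [-3.2, 35.3, -8.6]] 0.0 [-0.08  0.11  1.95  0.62  1.07 -0.45] 0.06
[[4.96, -7.49, 2.98], [-3.2, 38.9, -9.4]] 0.0 [-0.11  0.15  1.89  0.59  1.13 -0.41] 0.06
[[5.41, -8.17, 2.98], [-3.2, 42.5, -10.2]] 0.0 [-0.14  0.2   1.84  0.57  1.2  -0.37] 0.06
[[5.86, -8.85, 2.98], [-3.1, 46.1, -11.0]] 0.0 [-0.16  0.25  1.78  0.54  1.26 -0.33] 0.06
[[6.31, -9.53, 2.98], [-3.0, 49.7, -11.7]] 0.0 [-0.18  0.3   1.71  0.52  1.33 -0.3 ] 0.07
[[6.76, -10.22, 2.98], [-2.8, 53.3, -12.5]] 0.0 [-0.2   0.35  1.65  0.51  1.39 -0.26] 0.07
[[7.21, -10.9, 2.98], [-2.6, 56.9, -13.1]] 0.0 [-0.22  0.4   1.59  0.49  1.46 -0.22] 0.07
[[7.66, -11.58, 2.98], [-2.3, 60.4, -13.8]] 0.0 [-0.24  0.45  1.52  0.48  1.53 -0.19] 0.07
[[8.11, -12.26, 2.98], [-1.9, 64.0, -14.4]] 0.0 [-0.26  0.51  1.45  0.47  1.6  -0.15] 0.07
```

Emit:
send_rows(deltas=[[[0,0,0.6],[0,0,0]],[[0.2,-0.3,1.1],[-0.2,1.7,-0.3]],[[0.45,-0.68,1.4],[-0.4,3.4,-0.7]],[[0.7,-1,1.6],[-0.6,5,-1.1]],[[0.9,-1.36,1.8],[-0.9,6.9,-1.6]],[[1.35,-2.04,2.2],[-1.4,10.5,-2.5]],[[1.8,-2.72,2.6],[-1.8,14,-3.4]],[[2.25,-3.41,2.98],[-2.2,17.5,-4.3]],[[2.7,-4.09,2.98],[-2.5,21.1,-5.2]],[[3.16,-4.77,2.98],[-2.8,24.6,-6.1]],[[3.61,-5.45,2.98],[-3,28.2,-6.9]],[[4.06,-6.13,2.98],[-3.1,31.8,-7.8]],[[4.51,-6.81,2.98],[-3.2,35.3,-8.6]],[[4.96,-7.49,2.98],[-3.2,38.9,-9.4]],[[5.41,-8.17,2.98],[-3.2,42.5,-10.2]],[[5.41,-8.17,2.98],[-3.2,42.5,-10.2]],[[5.41,-8.17,2.98],[-3.2,42.5,-10.2]]])

```text
time_s: 14.73
position: [0.5671, 0.1158, 0.2587]
tcp_rot: [0.185, 0.668, 0.182, 0.698]
wrist_force: [-0.1, -0.5, -4.8]
opening: 0.013
```

```bash
python3 - <<'E'
from carry import *
o=get_obs();p=o['position'];print(p,o['joints'].round(2),o['wrist_force'],R.from_quat(o['tcp_rot']).as_matrix().round(3).tolist(),o['opening'])
save('w14','wrist');save('s14','side',(100,0,400,300),2);
M0=R.from_quat(o['tcp_rot']);M=tool(Me,b);rv=np.degrees((R.from_matrix(M)*M0.inv()).as_rotvec());print((tabE+[0,0,.08]-p)/.025,rv)
E
```

```text
[0.56710684 0.11582779 0.25870411] [-0.14  0.21  1.83  0.57  1.2  -0.37] [-0.14835637 -0.46860684 -4.84847263] [[0.042, -0.008, 0.999], [0.501, 0.865, -0.014], [-0.864, 0.501, 0.04]] 0.012976409322989896
[ 2.64200521 -4.07665744 -0.4022654 ] [ 1.18896843 21.27646144 -5.29113845]
```

View pics/s14.png

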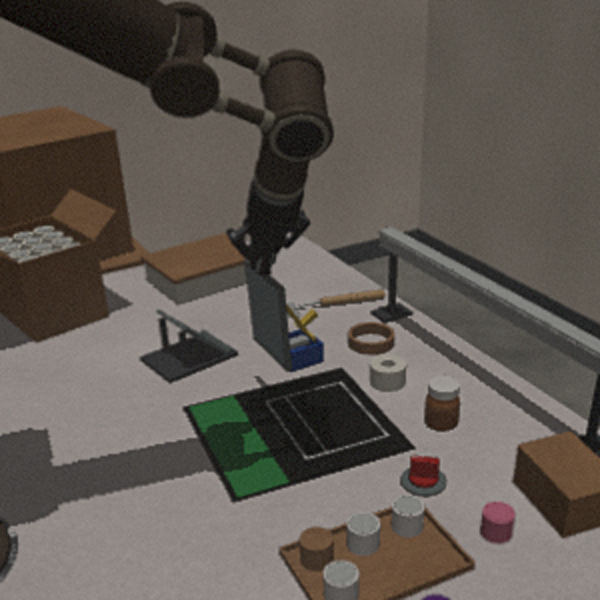

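Emit:
send_rows(deltas=[[[0.44,-0.68,0],[0.2,3.6,-0.9]],[[0.88,-1.36,0],[0.4,7.1,-1.8]],[[1.32,-2.04,0],[0.6,10.6,-2.6]],[[1.76,-2.72,0],[0.8,14.2,-3.5]],[[2.2,-3.4,0],[1,17.7,-4.4]],[[2.64,-4.08,-0.2],[1.2,21.3,-5.3]],[[2.64,-4.08,-0.4],[1.2,21.3,-5.3]],[[2.64,-4.08,-0.4],[1.2,21.3,-5.3]],[[2.64,-4.08,-0.4],[1.2,21.3,-5.3]]])

```text
time_s: 15.58
position: [0.6315, 0.016, 0.2494]
tcp_rot: [0.253, 0.774, 0.121, 0.568]
wrist_force: [-1.0, -0.3, -4.9]
opening: 0.0132
```

```bash
python3 - <<'E'
from carry import *
o=get_obs();p=o['position'];Mt=R.from_quat(o['tcp_rot']).as_matrix();print(p,o['wrist_force'],Mt.round(3).tolist(),o['opening'])
save('w15','wrist');save('s15','side',(200,100,340,260),4);save('t15','top',(170,130,310,260),4)
Rb=tool(np.eye(3),b); Mm=Mt@Rb.T  # mirror frame
o0=p-Mm@np.array([0,0,.1735])
for c in ('top','side'):
    C=cal(c)
    for n,l in dict(fbl=(-.005,.065,0),fbr=(-.005,-.065,0),ftl=(-.005,.065,.15),ftr=(-.005,-.065,.15),foot=(.0711,0,.0226)).items(): 
        uv=proj(C,o0+Mm@np.array(l))[0]; off=(170,130) if c=='top' else (200,100); print(c,n,uv.round(1),((uv-off+.5)*4).round())
E
```

```text
[0.63152795 0.01601798 0.24940342] [-0.96502246 -0.31735648 -4.88519628] [[-0.227, 0.254, 0.94], [0.528, 0.843, -0.1], [-0.818, 0.474, -0.325]] 0.013179241329634985
top fbl [207.7 187.6] [153. 232.]
top fbr [254.1 191.6] [338. 248.]
top ftl [204.3 160.7] [139. 125.]
top ftr [257.  165.3] [350. 143.]
top foot [233.5 162. ] [256. 130.]
side fbl [241.9 180.5] [169. 324.]
side fbr [257.7 200.2] [233. 403.]
side ftl [254.3 137.9] [219. 153.]
side ftr [272.1 154.8] [291. 221.]
side foot [272.3 185.1] [291. 343.]
```

View pics/s15.png

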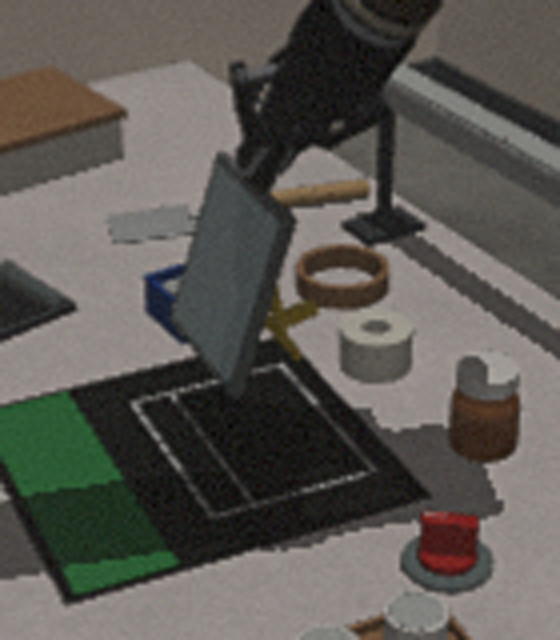

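View pics/t15.png

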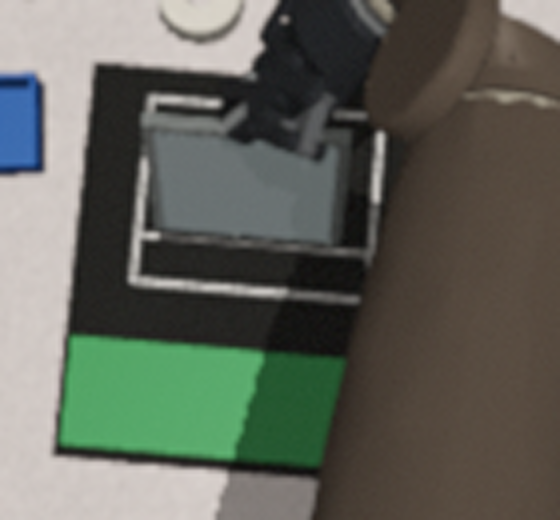

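View pics/w15.png

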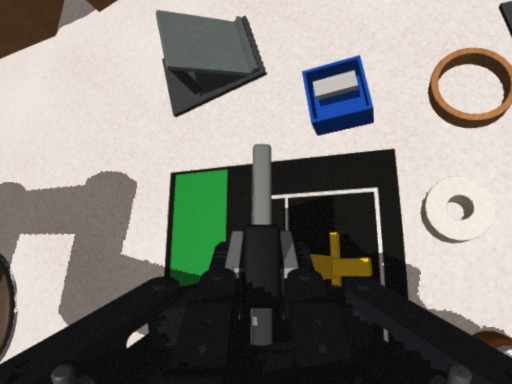

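```bash
python3 - <<'E'
from carry import *
save('s15b','side',(230,125,290,205),9);save('t15b','top',(195,150,265,200),10)
E
```

```text
(no output)
```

View pics/s15b.png

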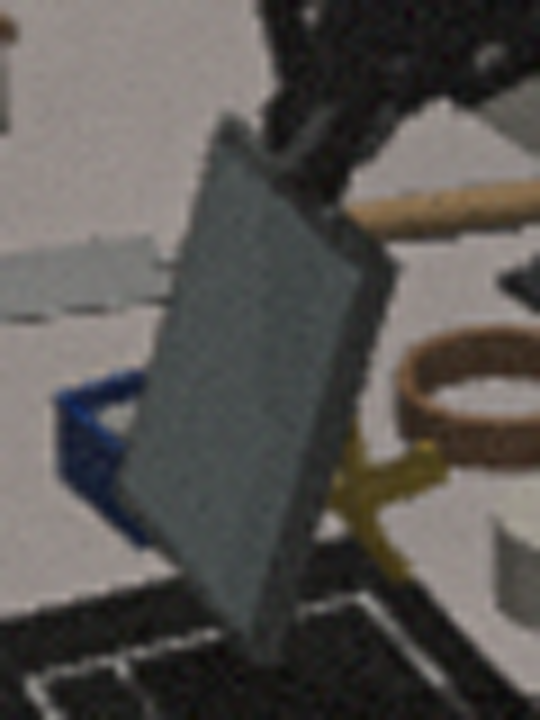

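View pics/t15b.png

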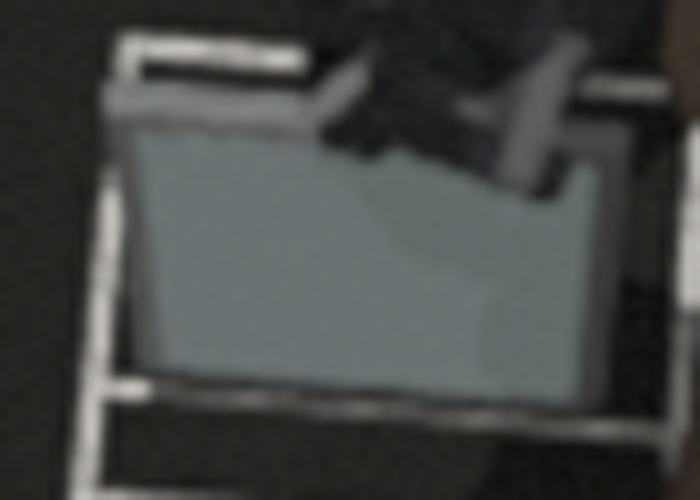

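```bash
python3 - <<'E'
from carry import *
o=get_obs();p=o['position'];Mt=R.from_quat(o['tcp_rot']).as_matrix();print(p)
Rb=tool(np.eye(3),b); Mm=Mt@Rb.T; o0=p-Mm@np.array([0,0,.1735])
F=dict(fbl=(-.005,.065,0),fbr=(-.005,-.065,0),ftl=(-.005,.065,.15),ftr=(-.005,-.065,.15))
ob={'top':dict(fbl=(209,186.8),fbr=(255.5,190.5),ftl=(205.5,162.5),ftr=(258.2,165.5)),'side':dict(fbl=(243,179),fbr=(257,197.3),ftl=(254.3,138),ftr=(270.5,154.9))}
def f(x,cams):
    o=o0+x[:3]; M=Mm@R.from_rotvec(x[3:]).as_matrix(); r=[]
    for c in cams:
        C=cal(c)
        for n,uv in ob[c].items(): r+=list(proj(C,o+M@np.array(F[n]))[0]-uv)
    return np.array(r+list(x[3:]*20)+list(x[:3]*100))
for cams in (['top'],['top','side']):
    r=least_squares(f,np.zeros(6),args=(cams,)); print(r.x[:3].round(4),np.degrees(r.x[3:]).round(1),r.fun[:-6].reshape(-1,2).round(1).tolist())
    Mx=Mm@R.from_rotvec(r.x[3:]).as_matrix(); print('lean',np.degrees(np.arcsin(Mx[2,0]*-1)),'yaw',np.arctan2(Mx[1,0],Mx[0,0]),'roll',np.degrees(np.arcsin(Mx[2,1])),'edge',o0+r.x[:3])
E
```

```text
[0.63236733 0.01566556 0.25134626]
[ 0.0007 -0.0031 -0.0012] [-0.1 -1.7  1. ] [[0.0, 0.4], [-0.0, -0.1], [-0.1, -0.5], [0.1, 0.2]]
lean 17.07233941555731 yaw -0.08946935498672862 roll 0.1787471985782334 edge [0.57754358 0.0184572  0.08591559]
[-0.0006 -0.0022  0.0027] [ 0.3 -1.5 -0.4] [[-0.4, 0.1], [-0.4, 0.8], [-0.2, -1.0], [0.1, 1.0], [-0.5, 0.6], [1.2, 2.2], [-0.5, -1.3], [0.9, -1.2]]
lean 17.25765379077188 yaw -0.11341350086510975 roll 0.12247701419614175 edge [0.57622221 0.0193541  0.08973689]
```

Emit:
send_rows(deltas=[[[0,0,-0.7],[0,0,0]],[[0,0,-1.5],[0,0,0]],[[0,0,-2.2],[0,0,0]],[[0,0,-2.6],[0,0,0]],[[0,0,-2.9],[0,0,0]],[[0,0,-2.9],[0,0,0]],[[0,0,-2.9],[0,0,0]]])

```text
time_s: 16.42
position: [0.6327, 0.015, 0.1777]
tcp_rot: [0.253, 0.773, 0.12, 0.569]
wrist_force: [-0.9, -0.7, -4.3]
opening: 0.0131
```

```bash
python3 - <<'E'
from carry import *
o=get_obs();print(o['position'],o['wrist_force'],o['wrist_torque'])
save('s16','side',(215,130,315,240),6);save('t16','top',(195,150,265,200),10)
E
```

```text
[0.63270197 0.01496539 0.17774708] [-0.90395443 -0.69122032 -4.26972121] [-0.62537484 -0.41680453 -0.01458627]
```

View pics/s16.png

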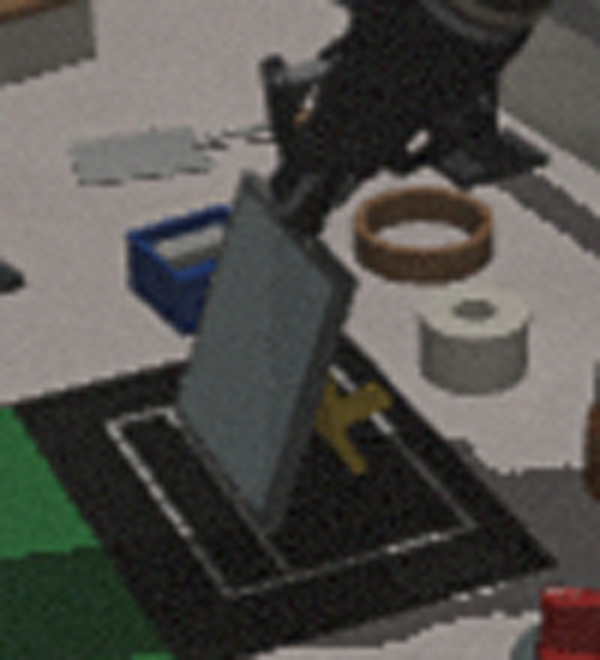

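View pics/t16.png

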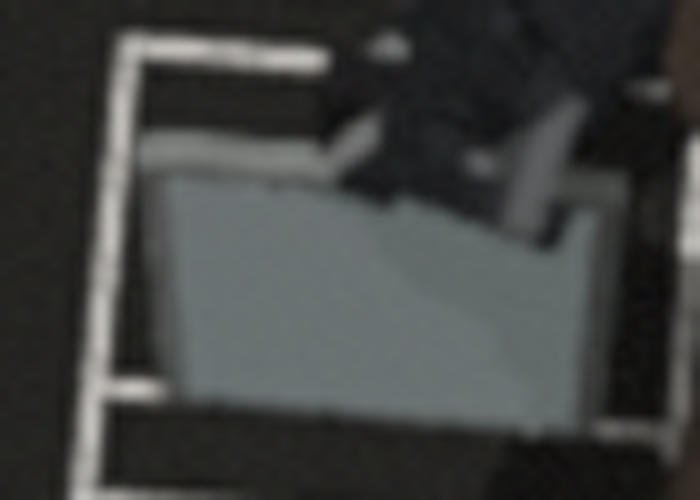

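Emit:
send_rows(deltas=[[[0,0,-0.1],[0,0,0]],[[0,0,-0.2],[0,0,0]],[[0,0,-0.27],[0,0,0]],[[0,0,-0.27],[0,0,0]],[[0,0,-0.27],[0,0,0]]])

```text
time_s: 16.93
position: [0.6326, 0.0148, 0.1709]
tcp_rot: [0.253, 0.773, 0.12, 0.569]
wrist_force: [-0.1, -0.1, -5.4]
opening: 0.0131
```

Emit:
send_rows(deltas=[[[0,0,-0.04],[0,0,0]],[[0,0,-0.08],[0,0,0]],[[0,0,-0.08],[0,0,0]],[[0,0,-0.08],[0,0,0]]])

```text
time_s: 17.27
position: [0.6327, 0.0148, 0.1692]
tcp_rot: [0.253, 0.773, 0.12, 0.569]
wrist_force: [-0.4, -0.1, -4.3]
opening: 0.0135
```

Emit:
send_rows(deltas=[[[0,0,-0.04],[0,0,0]],[[0,0,-0.08],[0,0,0]],[[0,0,-0.08],[0,0,0]],[[0,0,-0.08],[0,0,0]]])

```text
time_s: 17.6
position: [0.633, 0.0148, 0.169]
tcp_rot: [0.253, 0.773, 0.121, 0.569]
wrist_force: [-1.9, -0.9, 5.6]
opening: 0.0132
```

```bash
python3 - <<'E'
from carry import *
o=get_obs();print(o['position'],o['wrist_force'],o['wrist_torque'])
save('s17','side',(215,130,315,240),6)
E
```

```text
[0.6330111  0.01484622 0.16898831] [-1.88172542 -0.86776043  5.64319708] [-0.12170859  0.38790147  0.19217049]
```

View pics/s17.png

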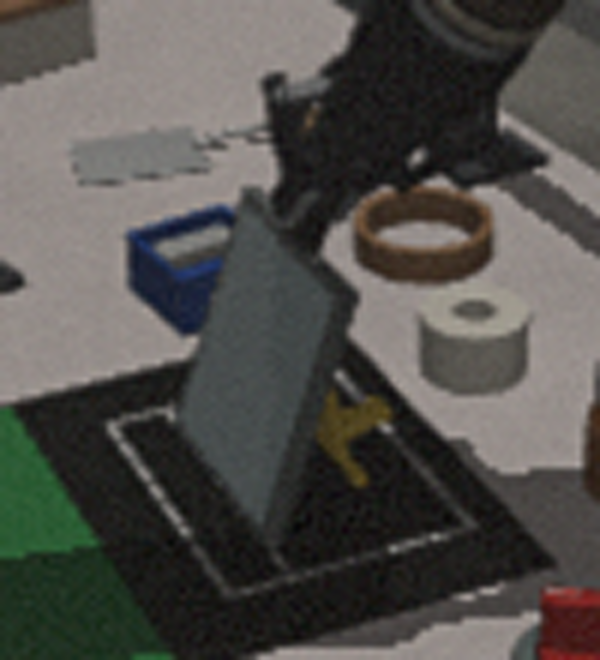

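Emit:
send_rows(deltas=[[[0,0,0.04],[0,0,0]],[[0,0,0.04],[0,0,0]]])

```text
time_s: 17.82
position: [0.6329, 0.0149, 0.169]
tcp_rot: [0.253, 0.773, 0.12, 0.569]
wrist_force: [-1.4, -1.1, 4.0]
opening: 0.0131
```

Emit:
send_rows(deltas=[[[0,0,0],[0,0,0]],[[0,0,0],[0,0,0]],[[0,0,0],[0,0,0]],[[0,0,0],[0,0,0]],[[0,0,0],[0,0,0]],[[0,0,0],[0,0,0]]], jaw=0.4)

```text
time_s: 18.32
position: [0.6327, 0.0148, 0.1678]
tcp_rot: [0.253, 0.773, 0.12, 0.569]
wrist_force: [0.9, -0.6, -0.0]
opening: 0.0515
```

```bash
python3 - <<'E'
from carry import *
o=get_obs();print(o['position'],o['wrist_force'],o['wrist_torque'],o['opening'],R.from_quat(o['tcp_rot']).as_matrix().round(3).tolist(),)
save('s18','side',(215,130,315,240),6);save('t18','top',(195,150,265,200),10);save('w18','wrist')
E
```

```text
[0.63272339 0.01482795 0.16776321] [ 0.9466613  -0.59143922 -0.04529431] [-0.16245903 -0.05520927  0.00047854] 0.05148381826078456 [[-0.224, 0.254, 0.941], [0.527, 0.844, -0.102], [-0.82, 0.473, -0.323]]
```

View pics/s18.png

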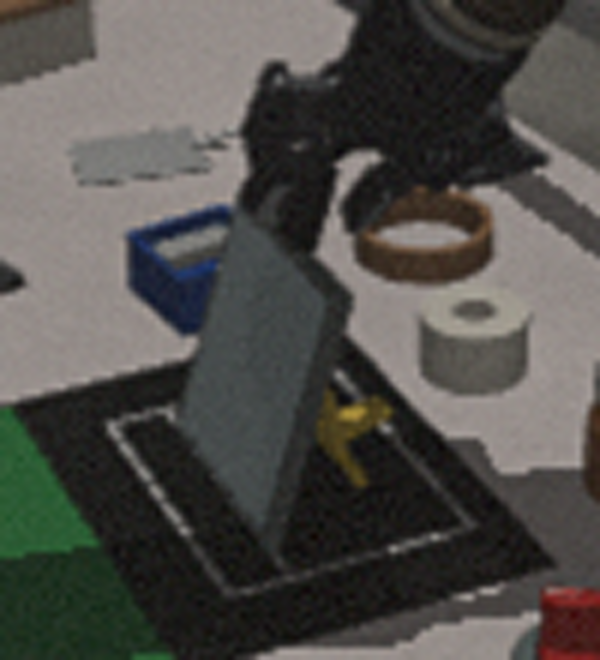

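View pics/t18.png

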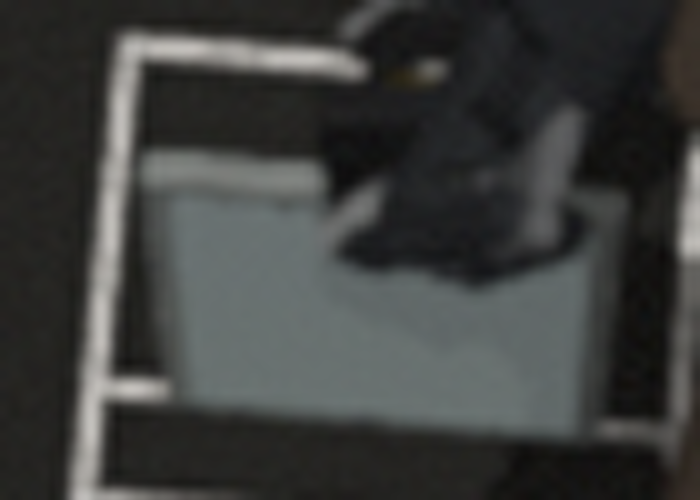

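View pics/w18.png

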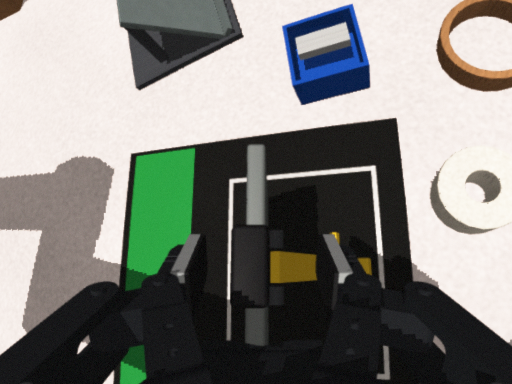

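Emit:
send_rows(deltas=[[[0.11,-0.25,0.39],[0,0,0]],[[0.27,-0.63,0.98],[0,0,0]],[[0.54,-1.26,1.97],[0,0,0]],[[0.81,-1.9,2.95],[0,0,0]],[[1.08,-2.53,3.94],[0,0,0]],[[1.08,-2.53,5],[0,0,0]],[[1.08,-2.53,5],[0,0,0]],[[1.08,-2.53,5],[0,0,0]]])

```text
time_s: 19.13
position: [0.6611, -0.0496, 0.2961]
tcp_rot: [0.252, 0.772, 0.12, 0.572]
wrist_force: [1.3, -0.6, -0.7]
opening: 0.0512
```

```bash
python3 - <<'E'
from carry import *
o=get_obs();print(o['position'],o['wrist_force'],o['joints'].round(2),R.from_quat(o['tcp_rot']).as_matrix().round(3).tolist())
save('s19','side',(215,110,315,240),6);save('t19','top',(170,130,310,260),5);save('w19','wrist')
E
```

```text
[ 0.6611147  -0.04959674  0.29611312] [ 1.31862679 -0.58938108 -0.72735101] [-0.34  0.57  1.28  0.44  1.71 -0.17] [[-0.219, 0.252, 0.943], [0.526, 0.844, -0.103], [-0.822, 0.473, -0.318]]
```

View pics/s19.png

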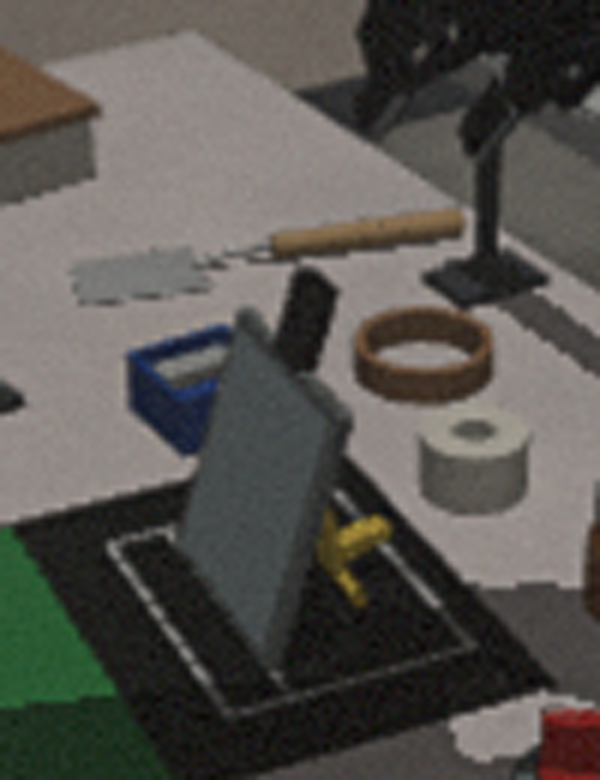

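View pics/t19.png

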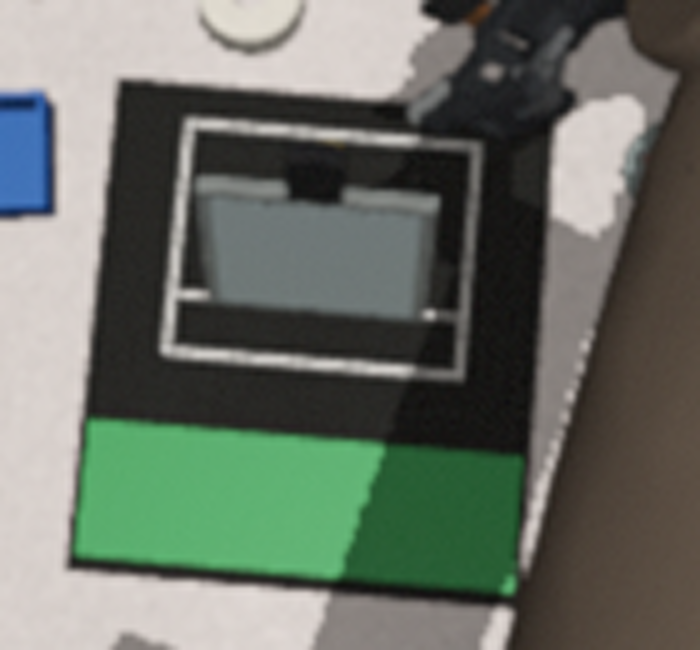

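View pics/w19.png

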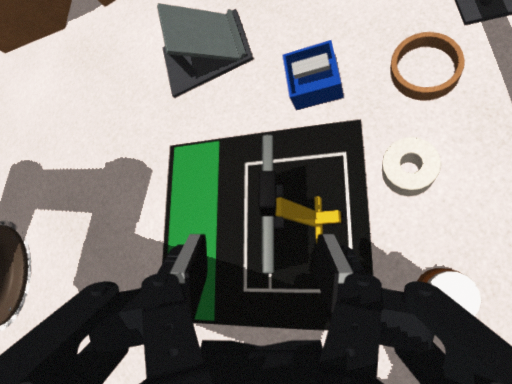

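```bash
cat > down.py <<'E'
from kin import *
def dn(phi): # phi jaw angle rad
    z=np.array([np.cos(phi),np.sin(phi),0]); x=np.array([0,0,-1.]); return np.c_[x,np.cross(z,x),z]
def go(p,phi,N=8,show=True):
    o=get_obs(); M0=R.from_quat(o['tcp_rot']); rv=(R.from_matrix(dn(phi))*M0.inv()).as_rotvec(); d=(np.array(p)-o['position'])/.025
    print('from',o['position'].round(4),'d',d.round(2),'rot',np.degrees(rv).round(1)); q=o['joints']
    for k in range(1,N+1):
        f=k/N; q2,e=ik(o['position']+d*.025*f,(R.from_rotvec(rv*f)*M0).as_matrix(),q)
        if show: print((d*f).round(2).tolist(),np.degrees(rv*f).round(1).tolist(),e.round(4),q2.round(2))
        q=q2
E
python3 - <<'E'
from down import *
C=cal('top')
for uv in [(331.6,188),(332,211.8),(355,236),(329.5,235)]: print(atz(C,[uv],.042).round(4))
go([.5,-.29,.30],0,10)
E
```

```text
[[ 0.5748 -0.2691  0.042 ]]
[[ 0.5055 -0.2668  0.042 ]]
[[ 0.4348 -0.3294  0.042 ]]
[[ 0.4392 -0.2563  0.042 ]]
from [ 0.6589 -0.0483  0.2916] d [-6.36 -9.67  0.34] rot [-30.7 -17.   11. ]
[-0.64, -0.97, 0.03] [-3.1, -1.7, 1.1] 0.0 [-0.35  0.52  1.33  0.39  1.68 -0.21]
[-1.27, -1.93, 0.07] [-6.1, -3.4, 2.2] 0.0 [-0.38  0.48  1.37  0.33  1.65 -0.25]
[-1.91, -2.9, 0.1] [-9.2, -5.1, 3.3] 0.0 [-0.4   0.44  1.41  0.28  1.61 -0.3 ]
[-2.54, -3.87, 0.13] [-12.3, -6.8, 4.4] 0.0 [-0.42  0.4   1.45  0.23  1.58 -0.34]
[-3.18, -4.83, 0.17] [-15.4, -8.5, 5.5] 0.0 [-0.45  0.36  1.49  0.19  1.53 -0.38]
[-3.81, -5.8, 0.2] [-18.4, -10.2, 6.6] 0.0 [-0.47  0.33  1.53  0.14  1.49 -0.42]
[-4.45, -6.77, 0.23] [-21.5, -11.9, 7.7] 0.0 [-0.5   0.29  1.57  0.1   1.44 -0.47]
[-5.09, -7.74, 0.27] [-24.6, -13.6, 8.8] 0.0 [-0.53  0.25  1.61  0.07  1.39 -0.51]
[-5.72, -8.7, 0.3] [-27.6, -15.3, 9.9] 0.0 [-0.57  0.22  1.64  0.03  1.33 -0.55]
[-6.36, -9.67, 0.34] [-30.7, -17.0, 11.0] 0.0 [-0.6   0.18  1.68 -0.    1.28 -0.6 ]
```

Emit:
send_rows(deltas=[[[-0.6,-0.9,0],[-3.1,-1.7,1.1]],[[-1.27,-1.93,0],[-6.1,-3.4,2.2]],[[-1.91,-2.9,0],[-9.2,-5.1,3.3]],[[-2.54,-3.87,0],[-12.3,-6.8,4.4]],[[-3.18,-4.83,0],[-15.4,-8.5,5.5]],[[-3.81,-5.8,0],[-18.4,-10.2,6.6]],[[-4.45,-6.77,0.1],[-21.5,-11.9,7.7]],[[-5.09,-7.74,0.2],[-24.6,-13.6,8.8]],[[-5.72,-8.7,0.2],[-27.6,-15.3,9.9]],[[-6.36,-9.67,0.2],[-30.7,-17,11]],[[-6.36,-9.67,0.2],[-30.7,-17,11]],[[-6.36,-9.67,0.2],[-30.7,-17,11]],[[-6.36,-9.67,0.2],[-30.7,-17,11]]], jaw=0)

```text
time_s: 20.37
position: [0.5005, -0.2893, 0.2969]
tcp_rot: [0.0, 0.707, 0.001, 0.708]
wrist_force: [0.3, 0.3, -0.1]
opening: 0.0854
```

```bash
python3 - <<'E'
from down import *
o=get_obs();print(o['position'],R.from_quat(o['tcp_rot']).as_matrix().round(3).tolist(),o['opening'])
save('w20','wrist'); 
C=cal('wrist')
for q in ('tube2_mid','brown_tube_mid'):
    for r in regions_of(q,'wrist'):
        print(q,round(r['confidence'],2),np.round(r['rect']))
E
```

```text
[ 0.50049861 -0.28934808  0.29691569] [[0.001, -0.002, 1.0], [0.002, 1.0, 0.002], [-1.0, 0.002, 0.001]] 0.08536425627632337
tube2_mid 0.88 [248. 114. 288. 155.]
tube2_mid 0.63 [248. 234. 283. 276.]
tube2_mid 0.55 [375. 173. 422. 213.]
brown_tube_mid 0.7 [192. 110. 232. 151.]
```

View pics/w20.png

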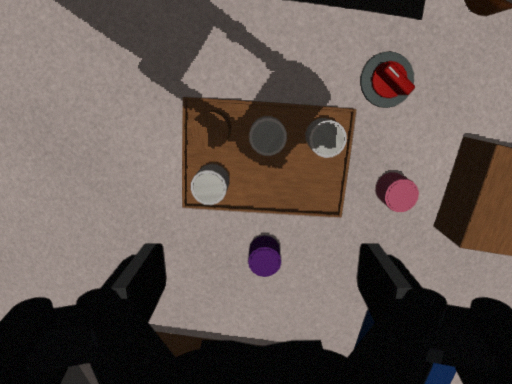

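```bash
python3 - <<'E'
from down import *
C=cal('wrist')
print(atz(C,[(327,139),(268,136.5),(209.5,187),(213.5,127),(265,262),(401,195)],.042).round(4))
K=cal('wrist'); print(atz(K,[(388,79)],.012).round(4))
im=cv2.imread('pics/w20.png')[95:220,170:360]; cv2.imwrite('pics/w20c.png',cv2.resize(im,None,fx=4,fy=4,interpolation=cv2.INTER_CUBIC))
E
```

```text
[[ 0.5787 -0.2688  0.042 ]
 [ 0.5105 -0.2663  0.042 ]
 [ 0.4407 -0.3267  0.042 ]
 [ 0.4481 -0.2554  0.042 ]
 [ 0.5079 -0.4272  0.042 ]
 [ 0.6744 -0.3365  0.042 ]]
[[ 0.6556 -0.1994  0.012 ]]
```

View pics/w20c.png

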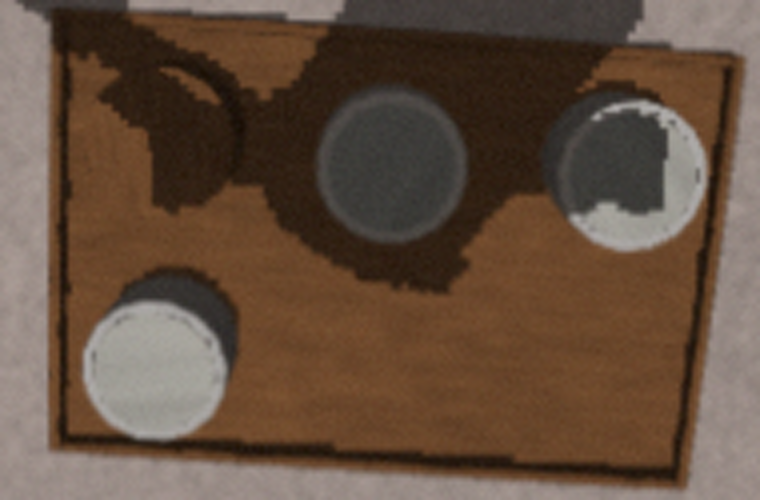

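Emit:
send_rows(deltas=[[[-0.8,-0.5,-1],[0,0,0]],[[-1.7,-1,-2.2],[0,0,0]],[[-2.5,-1.55,-3.5],[0,0,0]],[[-2.5,-1.55,-5],[0,0,0]],[[-2.5,-1.55,-6.5],[0,0,0]],[[-2.5,-1.55,-7.8],[0,0,0]],[[-2.5,-1.55,-8.2],[0,0,0]],[[-2.5,-1.55,-8.2],[0,0,0]],[[-2.5,-1.55,-8.2],[0,0,0]]])

```text
time_s: 21.27
position: [0.4391, -0.329, 0.0933]
tcp_rot: [-0.001, 0.706, 0.001, 0.708]
wrist_force: [-0.3, -1.0, 0.4]
opening: 0.0858
```

```bash
python3 - <<'E'
from down import *
o=get_obs();print(o['position'])
save('w21','wrist'); 
C=cal('wrist');print(proj(C,np.array([[.438,-.328,.042]])), proj(C,np.array([*o['position'][:2],.042])))
E
```

```text
[ 0.43907594 -0.32900572  0.0932852 ]
[[255.82966697 218.09427244]] [[257.69821648 219.71871856]]
```

View pics/w21.png

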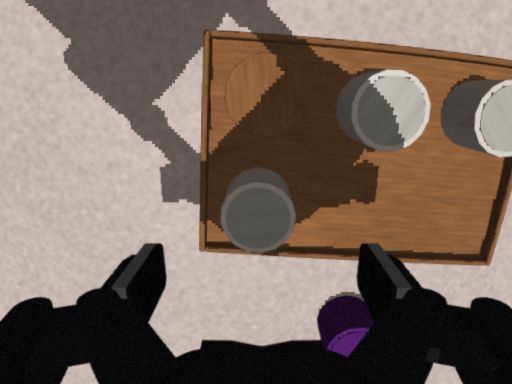

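Emit:
send_rows(deltas=[[[0,0.1,-0.8],[0,0,0]],[[0,0.12,-1.6],[0,0,0]],[[0,0.12,-2.3],[0,0,0]],[[0,0.12,-2.33],[0,0,0]],[[0,0.12,-2.33],[0,0,0]],[[0,0.12,-2.33],[0,0,0]]])

```text
time_s: 21.82
position: [0.44, -0.3274, 0.0371]
tcp_rot: [-0.002, 0.705, -0.0, 0.709]
wrist_force: [0.9, 0.3, 0.6]
opening: 0.0851
```

Emit:
send_rows(deltas=[[[0,0,0],[0,0,0]],[[0,0,0],[0,0,0]],[[0,0,0],[0,0,0]],[[0,0,0],[0,0,0]],[[0,0,0],[0,0,0]],[[0,0,0],[0,0,0]]], jaw=1)

```text
time_s: 22.32
position: [0.4391, -0.3268, 0.0361]
tcp_rot: [-0.001, 0.705, 0.0, 0.709]
wrist_force: [-0.5, -0.2, 5.3]
opening: 0.0421
```

Emit:
send_rows(deltas=[[[0,0,0.5],[0,0,0]],[[0,0,1.5],[0,0,0]],[[0,0,2.8],[0,0,0]],[[0,0,3.5],[0,0,0]],[[0,0,3.5],[0,0,0]]])

```text
time_s: 22.73
position: [0.441, -0.3284, 0.1275]
tcp_rot: [-0.003, 0.704, -0.002, 0.711]
wrist_force: [1.1, -0.8, 0.0]
opening: 0.042
```

```bash
python3 - <<'E'
from down import *
o=get_obs();print(o['position'],o['wrist_force'],o['opening'])
save('w22','wrist'); m=np.array([.577,.020]);y=-.108
ex=np.array([np.cos(y),np.sin(y)]);ey=np.array([-ex[1],ex[0]]); s=m-.12*ex
for k in (-.08,0,.08): print(k,(s+k*ey).round(4))
p=s-.08*ey; go([*p,.12],y,8)
E
```

```text
[ 0.44100953 -0.32841472  0.12751346] [ 1.1323354  -0.83907408  0.00693896] 0.04203683277775417
-0.08 [ 0.4491 -0.0466]
0 [0.4577 0.0329]
0.08 [0.4663 0.1125]
from [ 0.4398 -0.3274  0.1253] d [ 0.37 11.23 -0.21] rot [ 0.3  0.4 -6.3]
[0.05, 1.4, -0.03] [0.0, 0.1, -0.8] 0.0 [-0.67  0.26  1.98  0.    0.89 -0.66]
[0.09, 2.81, -0.05] [0.1, 0.1, -1.6] 0.0 [-0.61  0.23  2.02  0.    0.88 -0.59]
[0.14, 4.21, -0.08] [0.1, 0.2, -2.4] 0.0 [-0.55  0.2   2.06  0.    0.88 -0.51]
[0.19, 5.62, -0.11] [0.1, 0.2, -3.2] 0.0 [-0.49  0.18  2.09 -0.    0.87 -0.44]
[0.23, 7.02, -0.13] [0.2, 0.3, -3.9] 0.0 [-0.42  0.16  2.11 -0.    0.86 -0.35]
[0.28, 8.42, -0.16] [0.2, 0.3, -4.7] 0.0 [-0.35  0.15  2.13 -0.    0.86 -0.27]
[0.32, 9.83, -0.19] [0.2, 0.4, -5.5] 0.0 [-0.28  0.14  2.14 -0.    0.86 -0.18]
[0.37, 11.23, -0.21] [0.3, 0.4, -6.3] 0.0 [-0.2   0.13  2.15  0.    0.86 -0.09]
```

View pics/w22.png

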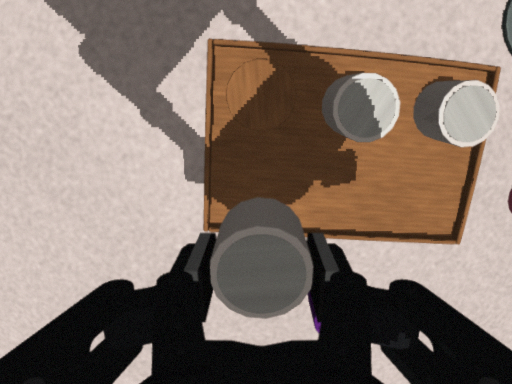

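Emit:
send_rows(deltas=[[[0.05,1,0],[0,0,-0.8]],[[0.09,2.4,0],[0,0,-1.6]],[[0.14,3.9,0],[0,0,-2.4]],[[0.19,5.4,0],[0,0,-3.2]],[[0.23,7,0],[0,0,-3.9]],[[0.28,8.42,0],[0,0,-4.7]],[[0.32,9.83,0],[0,0,-5.5]],[[0.37,10.8,0],[0,0,-6.2]],[[0.37,11.2,-0.5],[0,0,-6.2]],[[0.37,11.2,-1.5],[0,0,-6.2]],[[0.37,11.2,-2.7],[0,0,-6.2]],[[0.37,11.2,-3.3],[0,0,-6.2]],[[0.37,11.2,-3.52],[0,0,-6.2]],[[0.37,11.2,-3.52],[0,0,-6.2]],[[0.37,11.2,-3.52],[0,0,-6.2]],[[0.37,11.2,-3.52],[0,0,-6.2]]])

```text
time_s: 24.12
position: [0.4466, -0.0459, 0.0337]
tcp_rot: [0.038, 0.706, -0.038, 0.707]
wrist_force: [0.0, -0.4, -0.3]
opening: 0.0422
```

Emit:
send_rows(deltas=[[[0,0,0],[0,0,0]],[[0,0,0],[0,0,0]],[[0,0,0],[0,0,0]],[[0,0,0],[0,0,0]],[[0,0,0],[0,0,0]]], jaw=0.2)

```text
time_s: 24.53
position: [0.4475, -0.046, 0.0343]
tcp_rot: [0.037, 0.705, -0.038, 0.707]
wrist_force: [0.1, -0.1, 0.4]
opening: 0.0683
```

Emit:
send_rows(deltas=[[[0,0,0.5],[0,0,0]],[[0,0,1.5],[0,0,0]],[[0,0,3],[0,0,0]],[[0,0,4],[0,0,0]],[[0,0,4],[0,0,0]],[[0,0,4],[0,0,0]]])

```text
time_s: 25.03
position: [0.4491, -0.0463, 0.1361]
tcp_rot: [0.037, 0.703, -0.038, 0.709]
wrist_force: [-0.5, -0.4, -1.2]
opening: 0.0683
```

```bash
python3 - <<'E'
from down import *
o=get_obs();print(o['position'],o['wrist_force'],o['opening'])
save('w23','wrist');save('s23','side',(170,120,400,320),3.4)
go([.508,-.2665,.13],-np.pi/2,12,)
E
```

```text
[ 0.44910184 -0.04631257  0.13608275] [-0.51019649 -0.36290595 -1.17742066] 0.06828160223823862
from [ 0.4465 -0.0458  0.1335] d [ 2.46 -8.83 -0.14] rot [  0.1   0.1 -83.9]
[0.2, -0.74, -0.01] [0.0, 0.0, -7.0] 0.0 [-0.24  0.12  2.13  0.    0.89 -0.01]
[0.41, -1.47, -0.02] [0.0, 0.0, -14.0] 0.0 [-0.27  0.14  2.11  0.    0.89  0.08]
[0.61, -2.21, -0.03] [0.0, 0.0, -21.0] 0.0 [-0.31  0.15  2.1   0.    0.89  0.17]
[0.82, -2.94, -0.05] [0.0, 0.0, -28.0] 0.0 [-0.34  0.17  2.08  0.    0.89  0.25]
[1.02, -3.68, -0.06] [0.0, 0.0, -35.0] 0.0 [-0.37  0.19  2.06  0.    0.9   0.34]
[1.23, -4.41, -0.07] [0.0, 0.0, -42.0] 0.0 [-0.4   0.21  2.03  0.    0.9   0.44]
[1.43, -5.15, -0.08] [0.0, 0.0, -49.0] 0.0 [-0.43  0.22  2.01 -0.    0.91  0.53]
[1.64, -5.89, -0.09] [0.0, 0.0, -55.9] 0.0 [-0.46  0.24  1.98 -0.    0.91  0.62]
[1.84, -6.62, -0.1] [0.0, 0.0, -62.9] 0.0 [-0.49  0.27  1.96 -0.    0.92  0.72]
[2.05, -7.36, -0.12] [0.0, 0.0, -69.9] 0.0 [-0.51  0.29  1.93 -0.    0.92  0.82]
[2.25, -8.09, -0.13] [0.0, 0.1, -76.9] 0.0 [-0.54  0.31  1.9  -0.    0.93  0.91]
[2.46, -8.83, -0.14] [0.1, 0.1, -83.9] 0.0 [-0.56  0.33  1.87  0.    0.94  1.01]
```

View pics/w23.png

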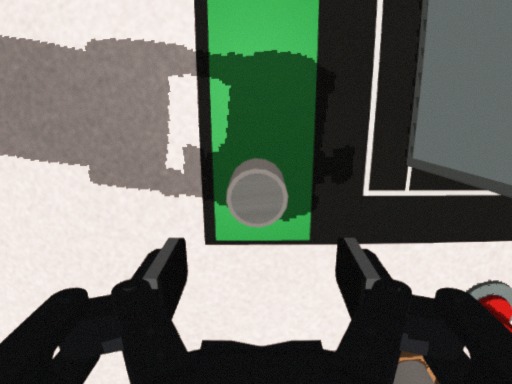

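View pics/s23.png

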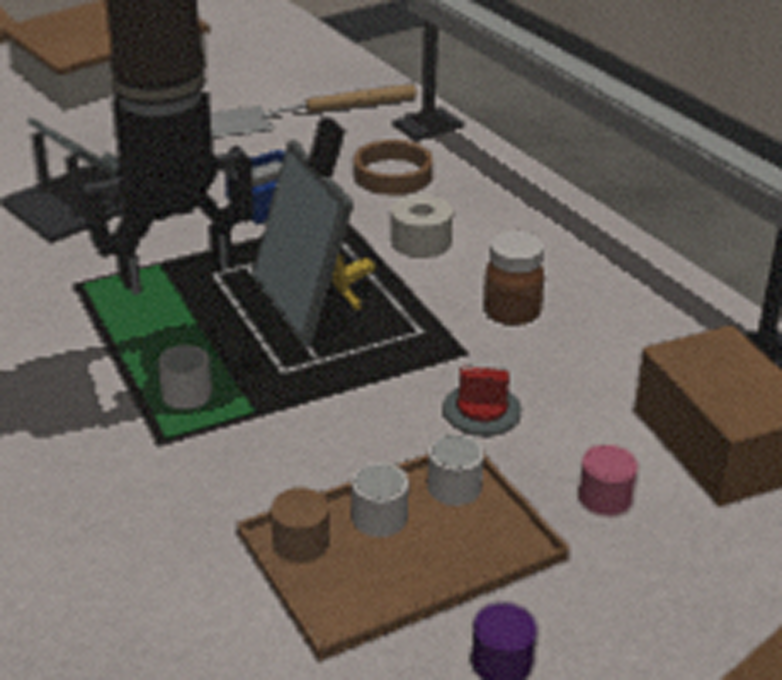

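Emit:
send_rows(deltas=[[[0.2,-0.74,0.5],[0,0,-7]],[[0.41,-1.47,0.5],[0,0,-14]],[[0.61,-2.21,0.5],[0,0,-21]],[[0.82,-2.94,0.5],[0,0,-28]],[[1.02,-3.68,0.5],[0,0,-35]],[[1.23,-4.41,0.5],[0,0,-42]],[[1.43,-5.15,0.5],[0,0,-49]],[[1.64,-5.89,0.5],[0,0,-56]],[[1.84,-6.62,0.5],[0,0,-63]],[[2.05,-7.36,0],[0,0,-70]],[[2.25,-8.09,-0.5],[0,0,-77]],[[2.46,-8.83,-1.4],[0,0,-84]],[[2.46,-8.83,-1.4],[0,0,-84]],[[2.46,-8.83,-1.4],[0,0,-84]],[[2.46,-8.83,-1.4],[0,0,-84]]], jaw=0)

```text
time_s: 26.38
position: [0.5077, -0.2656, 0.0977]
tcp_rot: [-0.499, -0.501, 0.501, -0.499]
wrist_force: [0.4, -0.1, -0.2]
opening: 0.0852
```

```bash
python3 - <<'E'
from down import *
o=get_obs();p=o['position'];print(p,o['opening'])
save('w24','wrist');C=cal('wrist');print(proj(C,np.array([*p[:2],.042])),(C[2]@[0,1,0]).round(2))
E
```

```text
[ 0.50767275 -0.2656377   0.09772014] 0.08522810808166696
[[261.18159864 220.78144405]] [-1.  0. -0.]
```

View pics/w24.png

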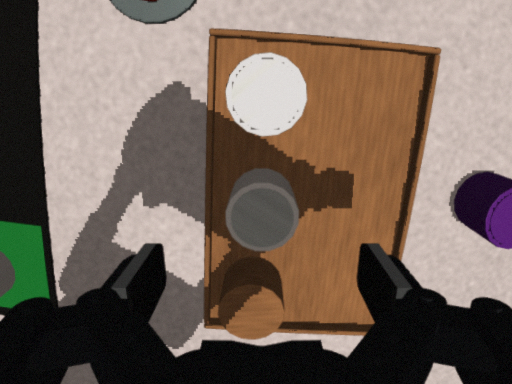

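Emit:
send_rows(deltas=[[[0.18,0,-0.8],[0,0,0]],[[0.18,0,-1.7],[0,0,0]],[[0.18,0,-2.4],[0,0,0]],[[0.18,0,-2.45],[0,0,0]],[[0.18,0,-2.45],[0,0,0]],[[0.18,0,-2.45],[0,0,0]]])

```text
time_s: 26.93
position: [0.5143, -0.2667, 0.0394]
tcp_rot: [0.5, 0.499, -0.501, 0.501]
wrist_force: [-0.4, -0.6, -0.4]
opening: 0.0849
```

Emit:
send_rows(deltas=[[[0,0,0],[0,0,0]],[[0,0,0],[0,0,0]],[[0,0,0],[0,0,0]],[[0,0,0],[0,0,0]],[[0,0,0],[0,0,0]],[[0,0,0],[0,0,0]]], jaw=1)

```text
time_s: 27.43
position: [0.5146, -0.2675, 0.0395]
tcp_rot: [0.5, 0.498, -0.501, 0.501]
wrist_force: [0.4, 0.6, 5.4]
opening: 0.0417
```

Emit:
send_rows(deltas=[[[0,0,0.5],[0,0,0]],[[0,0,1.5],[0,0,0]],[[0,0,2.8],[0,0,0]],[[0,0,3.5],[0,0,0]],[[0,0,3.5],[0,0,0]]])

```text
time_s: 27.85
position: [0.5166, -0.2687, 0.1308]
tcp_rot: [0.5, 0.496, -0.5, 0.504]
wrist_force: [0.4, -0.2, 0.5]
opening: 0.0422
```

```bash
python3 - <<'E'
from down import *
o=get_obs();print(o['position'],o['wrist_force'],o['opening'])
go([.4577,.033,.13],-.108,12)
save('w25','wrist')
E
```

```text
[ 0.51656597 -0.26865143  0.13084883] [ 0.38005878 -0.19400542  0.46685116] 0.042172836143641125
from [ 0.5166 -0.2687  0.1308] d [-2.35 12.07 -0.03] rot [ 0.   0.7 83.9]
[-0.2, 1.01, -0.0] [0.0, 0.1, 7.0] 0.0 [-0.52  0.31  1.89 -0.    0.92  0.93]
[-0.39, 2.01, -0.01] [0.0, 0.1, 14.0] 0.0 [-0.48  0.29  1.93 -0.    0.92  0.84]
[-0.59, 3.02, -0.01] [0.0, 0.2, 21.0] 0.0 [-0.45  0.26  1.96 -0.    0.91  0.76]
[-0.78, 4.02, -0.01] [0.0, 0.2, 28.0] 0.0 [-0.41  0.24  1.99 -0.    0.9   0.68]
[-0.98, 5.03, -0.01] [0.0, 0.3, 35.0] 0.0 [-0.37  0.22  2.02 -0.    0.9   0.6 ]
[-1.18, 6.03, -0.02] [0.0, 0.3, 41.9] 0.0 [-0.32  0.2   2.04 -0.    0.89  0.52]
[-1.37, 7.04, -0.02] [0.0, 0.4, 48.9] 0.0 [-0.28  0.19  2.06 -0.    0.89  0.44]
[-1.57, 8.04, -0.02] [0.0, 0.5, 55.9] 0.0 [-0.23  0.17  2.08 -0.    0.89  0.37]
[-1.77, 9.05, -0.03] [0.0, 0.5, 62.9] 0.0 [-0.18  0.16  2.1  -0.    0.88  0.29]
[-1.96, 10.06, -0.03] [0.0, 0.6, 69.9] 0.0 [-0.13  0.15  2.11 -0.    0.88  0.22]
[-2.16, 11.06, -0.03] [0.0, 0.6, 76.9] 0.0 [-0.08  0.14  2.12 -0.    0.88  0.15]
[-2.35, 12.07, -0.03] [0.0, 0.7, 83.9] 0.0 [-0.02  0.13  2.13 -0.    0.88  0.09]
```

View pics/w25.png

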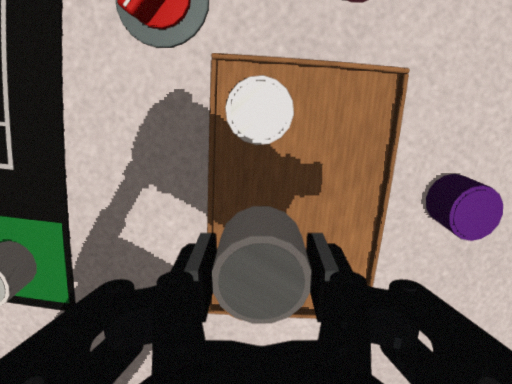

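Emit:
send_rows(deltas=[[[-0.2,1.01,0],[0,0,7]],[[-0.39,2.01,0],[0,0,14]],[[-0.59,3.02,0],[0,0,21]],[[-0.78,4.02,0],[0,0,28]],[[-0.98,5.03,0],[0,0,35]],[[-1.18,6.03,0],[0,0,42]],[[-1.37,7.04,0],[0,0,49]],[[-1.57,8.04,0],[0,0,56]],[[-1.77,9.05,0],[0,0,63]],[[-1.96,10.06,0],[0,0,70]],[[-2.16,11.06,-0.2],[0,0,77]],[[-2.25,12.02,-0.6],[0,0,84]],[[-2.25,12.02,-1.6],[0,0,84]],[[-2.25,12.02,-2.7],[0,0,84]],[[-2.25,12.02,-3.3],[0,0,84]],[[-2.25,12.02,-3.53],[0,0,84]],[[-2.25,12.02,-3.53],[0,0,84]],[[-2.25,12.02,-3.53],[0,0,84]],[[-2.25,12.02,-3.53],[0,0,84]]])

```text
time_s: 29.48
position: [0.4553, 0.034, 0.0367]
tcp_rot: [0.038, 0.707, -0.038, 0.706]
wrist_force: [-3.5, 0.9, 5.0]
opening: 0.0419
```

Emit:
send_rows(deltas=[[[0,0,0],[0,0,0]],[[0,0,0],[0,0,0]],[[0,0,0],[0,0,0]],[[0,0,0],[0,0,0]],[[0,0,0],[0,0,0]]], jaw=0.2)

```text
time_s: 29.9
position: [0.4572, 0.0337, 0.0371]
tcp_rot: [0.037, 0.705, -0.038, 0.707]
wrist_force: [-1.2, -1.1, 0.6]
opening: 0.0679
```

Emit:
send_rows(deltas=[[[0,0,0.5],[0,0,0]],[[0,0,1.5],[0,0,0]],[[0,0,3],[0,0,0]],[[0,0,4],[0,0,0]],[[0,0,4],[0,0,0]],[[0,0,4],[0,0,0]]])

```text
time_s: 30.4
position: [0.4589, 0.0337, 0.1391]
tcp_rot: [0.037, 0.703, -0.038, 0.709]
wrist_force: [-0.2, 0.4, 0.1]
opening: 0.0682
```

```bash
python3 - <<'E'
from down import *
o=get_obs();print(o['position'],o['wrist_force'],o['opening'])
save('w26','wrist');save('s26','side',(170,120,400,320),3.4)
go([.5785,-.269,.098],-np.pi/2,12,False)
E
```

```text
[0.45888956 0.03370416 0.13905041] [-0.20081449  0.4083171   0.13636777] 0.06820689609559624
from [0.4563 0.0337 0.1364] d [  4.89 -12.11  -1.54] rot [  0.1   0.  -83.9]
```

View pics/w26.png

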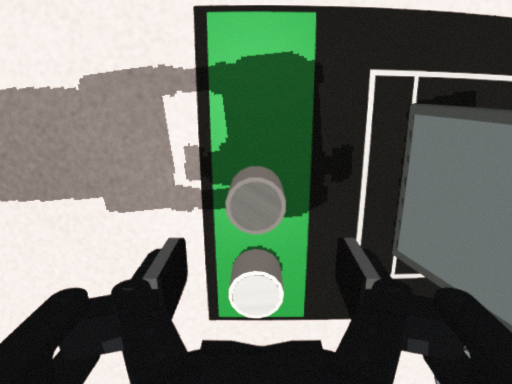

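View pics/s26.png

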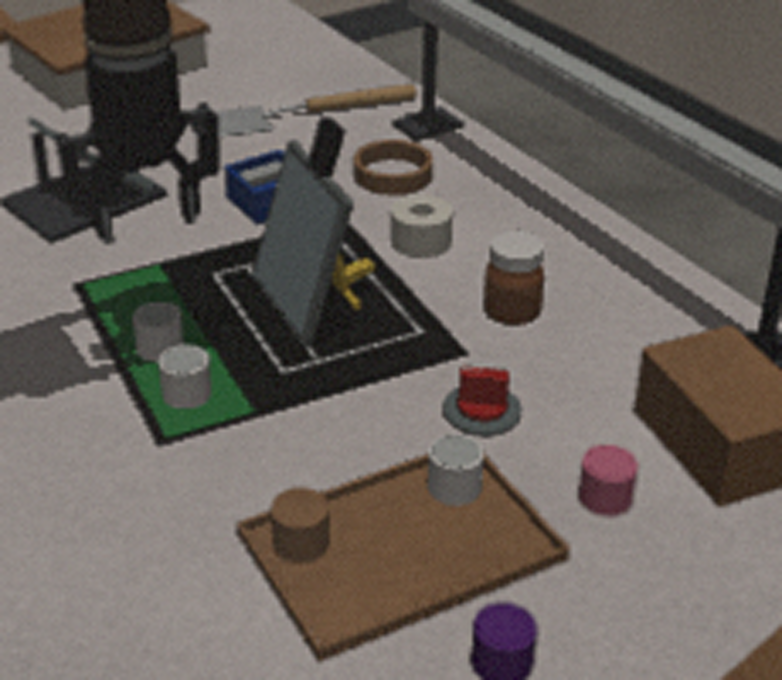

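Emit:
send_rows(deltas=[[[0,-1,0.5],[0,0,-7]],[[0.2,-2.1,1],[0,0,-14]],[[0.5,-3.3,1],[0,0,-21]],[[0.9,-4.4,1],[0,0,-28]],[[1.4,-5.5,1],[0,0,-35]],[[1.9,-6.5,1],[0,0,-42]],[[2.4,-7.5,1],[0,0,-49]],[[2.9,-8.5,1],[0,0,-56]],[[3.4,-9.5,1],[0,0,-63]],[[3.9,-10.5,0.5],[0,0,-70]],[[4.4,-11.3,-0.3],[0,0,-77]],[[4.85,-12.1,-1],[0,0,-84]],[[4.85,-12.1,-1.5],[0,0,-84]],[[4.85,-12.1,-1.5],[0,0,-84]],[[4.85,-12.1,-1.5],[0,0,-84]]], jaw=0)

```text
time_s: 31.75
position: [0.5759, -0.2671, 0.0965]
tcp_rot: [0.499, 0.502, -0.501, 0.498]
wrist_force: [-1.0, 0.4, -0.6]
opening: 0.0854
```

```bash
python3 - <<'E'
from down import *
o=get_obs();p=o['position'];print(p,o['opening'])
save('w27','wrist');C=cal('wrist');print(proj(C,np.array([*p[:2],.042])))
E
```

```text
[ 0.57593476 -0.26707948  0.09654294] 0.08536036426179994
[[261.05183907 221.5517912 ]]
```

View pics/w27.png

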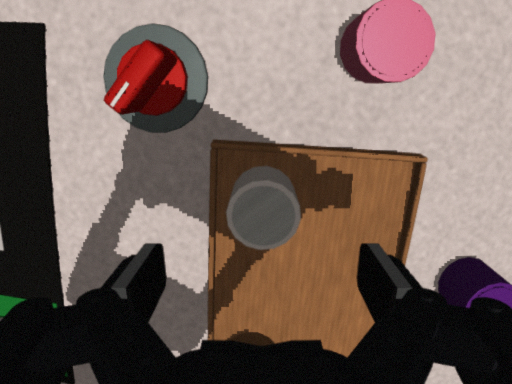

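Emit:
send_rows(deltas=[[[0.18,-0.05,-0.8],[0,0,0]],[[0.18,-0.05,-1.7],[0,0,0]],[[0.18,-0.05,-2.4],[0,0,0]],[[0.18,-0.05,-2.43],[0,0,0]],[[0.18,-0.05,-2.43],[0,0,0]],[[0.18,-0.05,-2.43],[0,0,0]]])

```text
time_s: 32.3
position: [0.5838, -0.2698, 0.0407]
tcp_rot: [0.5, 0.498, -0.501, 0.501]
wrist_force: [0.3, -0.2, 0.1]
opening: 0.0854
```

Emit:
send_rows(deltas=[[[0,0,0],[0,0,0]],[[0,0,0],[0,0,0]],[[0,0,0],[0,0,0]],[[0,0,0],[0,0,0]],[[0,0,0],[0,0,0]],[[0,0,0],[0,0,0]]], jaw=1)

```text
time_s: 32.8
position: [0.5842, -0.2707, 0.0406]
tcp_rot: [0.5, 0.498, -0.501, 0.501]
wrist_force: [-0.5, 0.1, 5.7]
opening: 0.042
```

Emit:
send_rows(deltas=[[[0,0,0.5],[0,0,0]],[[0,0,1.5],[0,0,0]],[[0,0,2.8],[0,0,0]],[[0,0,3.5],[0,0,0]],[[0,0,3.5],[0,0,0]]])

```text
time_s: 33.22
position: [0.5862, -0.2718, 0.1323]
tcp_rot: [0.501, 0.496, -0.5, 0.504]
wrist_force: [1.2, -0.8, -0.6]
opening: 0.0416
```

```bash
python3 - <<'E'
from down import *
o=get_obs();print(o['position'],o['wrist_force'],o['opening'])
go([.4663,.1125,.13],-.108,12,False)
E
```

```text
[ 0.5861699  -0.27178975  0.13228387] [ 1.21432886 -0.82678376 -0.58635423] 0.041649243238028266
from [ 0.5862 -0.2718  0.1323] d [-4.79 15.37 -0.09] rot [ 0.   0.7 83.9]
```

Emit:
send_rows(deltas=[[[-0.6,1,0.3],[0,0,7]],[[-1.3,2.3,0.5],[0,0,14]],[[-2,3.6,0.5],[0,0,21]],[[-2.7,4.9,0.5],[0,0,28]],[[-3.4,6.2,0.5],[0,0,35]],[[-4,7.5,0.5],[0,0,42]],[[-4.4,8.8,0.5],[0,0,49]],[[-4.67,10.1,0.5],[0,0,56]],[[-4.67,11.4,0.5],[0,0,63]],[[-4.67,12.7,0.5],[0,0,70]],[[-4.67,14,0.3],[0,0,77]],[[-4.67,15.3,0],[0,0,84]],[[-4.67,15.3,-1],[0,0,84]],[[-4.67,15.3,-2.2],[0,0,84]],[[-4.67,15.3,-3.2],[0,0,84]],[[-4.67,15.3,-3.53],[0,0,84]],[[-4.67,15.3,-3.53],[0,0,84]],[[-4.67,15.3,-3.53],[0,0,84]],[[-4.67,15.3,-3.53],[0,0,84]]])

```text
time_s: 34.8
position: [0.4653, 0.1125, 0.0381]
tcp_rot: [0.038, 0.706, -0.038, 0.706]
wrist_force: [-1.5, -0.1, 2.0]
opening: 0.042
```

Emit:
send_rows(deltas=[[[0,0,0],[0,0,0]],[[0,0,0],[0,0,0]],[[0,0,0],[0,0,0]],[[0,0,0],[0,0,0]],[[0,0,0],[0,0,0]]], jaw=0.2)

```text
time_s: 35.22
position: [0.4663, 0.1124, 0.0383]
tcp_rot: [0.038, 0.705, -0.038, 0.707]
wrist_force: [0.7, -0.4, -0.2]
opening: 0.0685
```

Emit:
send_rows(deltas=[[[0,0,0.5],[0,0,0]],[[0,0,1.5],[0,0,0]],[[0,0,3],[0,0,0]],[[0,0,4.5],[0,0,0]],[[0,0,6],[0,0,0]],[[0,-1.5,7],[0,0,0]],[[0,-3,7],[0,0,0]],[[0,-4.5,7],[0,0,0]],[[0,-6,7],[0,0,0]],[[0,-7.5,7],[0,0,0]],[[0,-7.5,7],[0,0,0]]])

```text
time_s: 36.13
position: [0.4665, -0.0807, 0.2139]
tcp_rot: [0.038, 0.704, -0.041, 0.708]
wrist_force: [0.4, 1.1, -0.6]
opening: 0.0689
```

```bash
python3 - <<'E'
from down import *
o=get_obs();print(o['position'],o['wrist_force'],o['opening'],o['joints'].round(2))
save('w28','wrist');save('s28','side',(170,120,400,320),3.4);save('t28','top',(170,100,410,270),3.3)
E
```

```text
[ 0.46648658 -0.08073893  0.21387981] [ 0.36581063  1.07547102 -0.589221  ] 0.06886034170427503 [-0.26  0.05  2.02 -0.    1.07 -0.15]
```

View pics/w28.png

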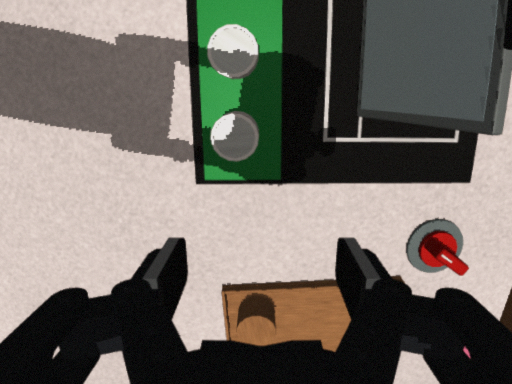

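View pics/s28.png

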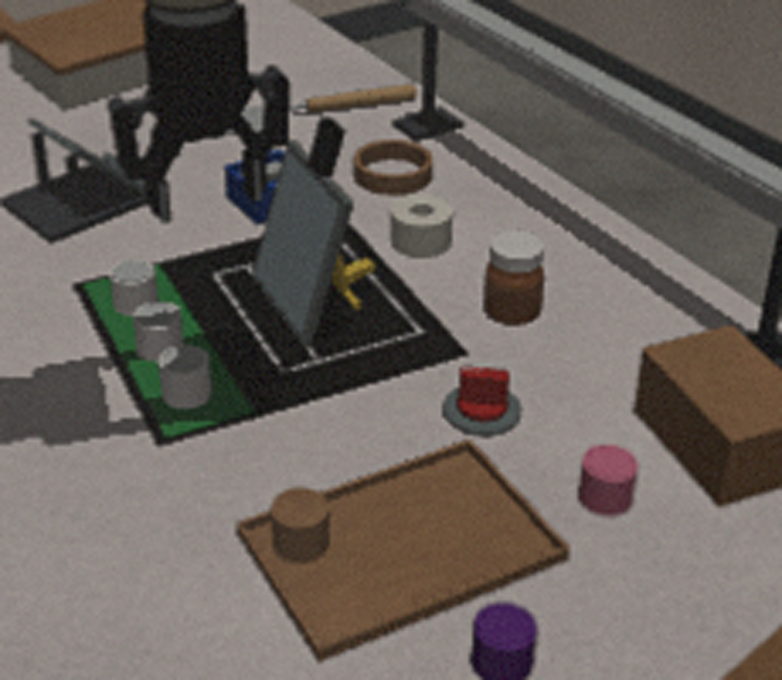

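View pics/t28.png

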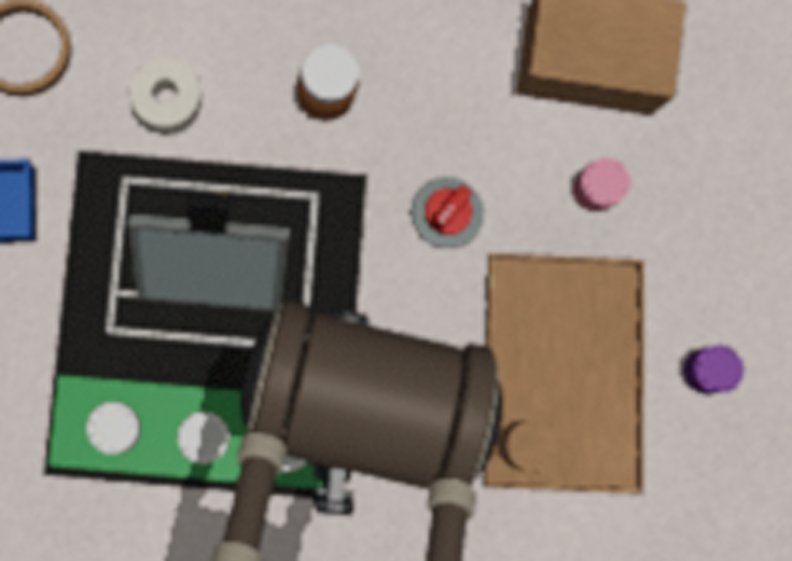

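```bash
python3 - <<'E'
from down import *
go([.655,-.2,.15],np.radians(49),10)
E
```

```text
from [ 0.4659 -0.0752  0.2131] d [ 7.56 -4.99 -2.52] rot [-0.1  0.1 55.2]
[0.76, -0.5, -0.25] [-0.0, 0.0, 5.5] 0.0 [-0.27  0.1   1.98  0.    1.06 -0.26]
[1.51, -1.0, -0.5] [-0.0, 0.0, 11.0] 0.0 [-0.28  0.14  1.95  0.    1.05 -0.37]
[2.27, -1.5, -0.76] [-0.0, 0.0, 16.6] 0.0 [-0.29  0.19  1.91  0.    1.05 -0.48]
[3.02, -2.0, -1.01] [-0.0, 0.0, 22.1] 0.0 [-0.31  0.23  1.86  0.    1.04 -0.58]
[3.78, -2.5, -1.26] [-0.0, 0.1, 27.6] 0.0 [-0.32  0.28  1.82  0.    1.04 -0.69]
[4.54, -3.0, -1.51] [-0.1, 0.1, 33.1] 0.0 [-0.33  0.32  1.78  0.    1.04 -0.8 ]
[5.29, -3.49, -1.77] [-0.1, 0.1, 38.6] 0.0 [-0.34  0.37  1.73  0.    1.05 -0.9 ]
[6.05, -3.99, -2.02] [-0.1, 0.1, 44.1] 0.0 [-0.34  0.41  1.68  0.    1.05 -1.01]
[6.81, -4.49, -2.27] [-0.1, 0.1, 49.7] 0.0 [-0.35  0.45  1.63  0.    1.06 -1.11]
[7.56, -4.99, -2.52] [-0.1, 0.1, 55.2] 0.0 [-0.36  0.5   1.58 -0.    1.07 -1.21]
```

Emit:
send_rows(deltas=[[[0,-1.2,0],[0,0,5.5]],[[0.4,-2.4,0],[0,0,11]],[[1.2,-3.4,0],[0,0,17]],[[2.2,-4.2,0],[0,0,22]],[[3.3,-4.8,0],[0,0,28]],[[4.4,-5,0],[0,0,34]],[[5.5,-5,0],[0,0,40]],[[6.5,-5,0],[0,0,46]],[[7.2,-5,-0.5],[0,0,51]],[[7.56,-5,-1.5],[0,0,55]],[[7.56,-5,-2.5],[0,0,55]],[[7.56,-5,-2.5],[0,0,55]],[[7.56,-5,-2.5],[0,0,55]]], jaw=0.3)

```text
time_s: 37.37
position: [0.6537, -0.1973, 0.1481]
tcp_rot: [-0.291, 0.644, 0.296, 0.643]
wrist_force: [0.2, -0.3, 0.1]
opening: 0.0598
```

```bash
python3 - <<'E'
from down import *
o=get_obs();p=o['position'];print(p,o['opening'])
save('w29','wrist');C=cal('wrist');print(proj(C,np.array([[*p[:2],.044],[*p[:2],.012],[.655,-.2,.044]])))
save('t29','top',(170,100,410,270),3.3)
E
```

```text
[ 0.65365338 -0.19727487  0.1480549 ] 0.05978038004187918
[[259.7467427  191.02939438]
 [259.84289788 179.96345962]
 [258.15620041 194.69284941]]
```

View pics/w29.png

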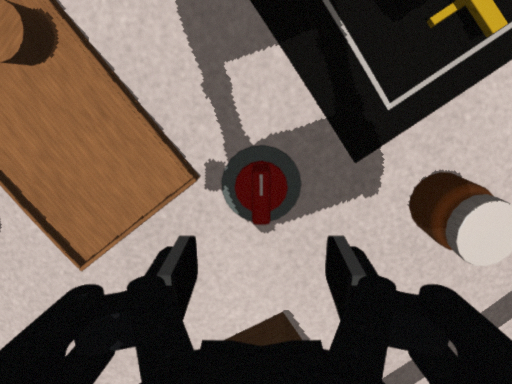

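View pics/t29.png

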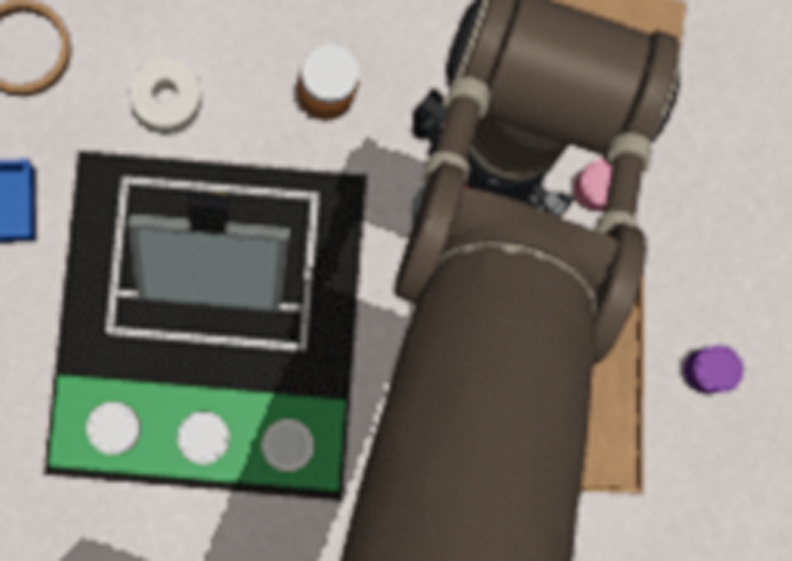

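Emit:
send_rows(deltas=[[[0.12,-0.06,-1],[0,0,0]],[[0.12,-0.06,-2.3],[0,0,0]],[[0.12,-0.06,-3.4],[0,0,0]],[[0.12,-0.06,-4.1],[0,0,0]],[[0.12,-0.06,-4.4],[0,0,0]],[[0.12,-0.06,-4.4],[0,0,0]],[[0.12,-0.06,-4.4],[0,0,0]]])

```text
time_s: 38.05
position: [0.6596, -0.2019, 0.0428]
tcp_rot: [-0.293, 0.642, 0.292, 0.645]
wrist_force: [0.6, -0.5, 0.7]
opening: 0.0598
```

```bash
python3 - <<'E'
from down import *
o=get_obs();p=o['position'];print(p,o['opening'],o['wrist_force'])
save('w30','wrist');C=cal('wrist');print(proj(C,np.array([[*p[:2],.044]])))
E
```

```text
[ 0.65957539 -0.2019218   0.04277377] 0.05978520415278407 [ 0.59338965 -0.53915428  0.66098148]
[[258.99644949 265.29707681]]
```

View pics/w30.png

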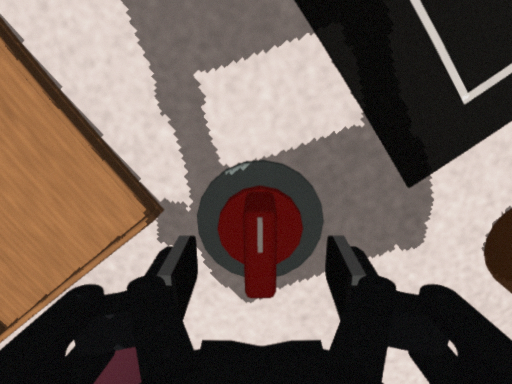

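```bash
python3 - <<'E'
from down import *
C=cal('wrist');p=get_obs()['position']
for v in (216,218,220):
    k=atz(C,[(260,v)],.012)[0];print(k, k[:2]-p[:2]); k[2]=.044; print(proj(C,k))
u=np.array([.755,-.656,0])
for s in (-.021,.021): print(s,proj(C,k+s*u))
E
```

```text
[ 0.65235557 -0.1950181   0.012     ] [-0.00781025  0.00712819]
[[260.02909345 243.99289988]]
[ 0.65317346 -0.19573417  0.012     ] [-0.00699236  0.00641212]
[[260.02914352 246.36330912]]
[ 0.65399462 -0.1964531   0.012     ] [-0.00617121  0.00569319]
[[260.0291948  248.73083877]]
-0.021 [[259.8309001  200.97239356]]
0.021 [[260.21288358 291.92886853]]
```

Emit:
send_rows(deltas=[[[-0.1,0.1,-0.05],[0,0,0]],[[-0.21,0.18,-0.12],[0,0,0]],[[-0.21,0.18,-0.12],[0,0,0]],[[-0.21,0.18,-0.12],[0,0,0]],[[-0.21,0.18,-0.12],[0,0,0]]])

```text
time_s: 38.52
position: [0.6531, -0.197, 0.0382]
tcp_rot: [-0.293, 0.643, 0.293, 0.645]
wrist_force: [0.6, 0.1, -0.7]
opening: 0.0599
```

```bash
python3 - <<'E'
from down import *
o=get_obs();p=o['position'];print(p,o['opening'],o['wrist_force'])
im=snapshot('wrist');C=cal('wrist');print(proj(C,np.array([[*p[:2],.044],[*p[:2],.012]])))
cv2.imwrite('pics/w31.png',cv2.resize(im[140:320,160:360],None,fx=3.3,fy=3.3))
E
```

```text
[ 0.65309373 -0.19697724  0.03816112] 0.05985770636259124 [ 0.58027362  0.05528292 -0.68520878]
[[259.49457032 273.03629905]
 [259.65222521 239.69102916]]
```

View pics/w31.png

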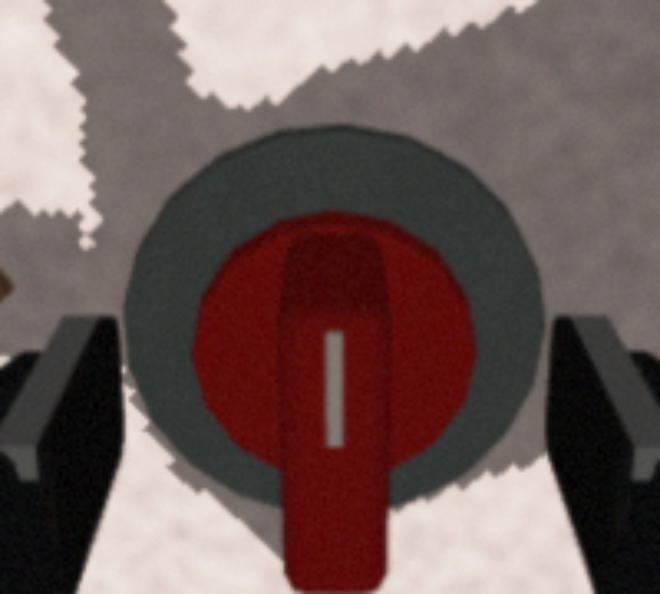

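Emit:
send_rows(deltas=[[[0,0,0],[0,0,0]],[[0,0,0],[0,0,0]],[[0,0,0],[0,0,0]],[[0,0,0],[0,0,0]],[[0,0,0],[0,0,0]],[[0,0,0],[0,0,0]],[[0,0,0],[0,0,0]]], jaw=1)

```text
time_s: 39.15
position: [0.653, -0.197, 0.0379]
tcp_rot: [-0.292, 0.643, 0.293, 0.645]
wrist_force: [-0.7, 0.7, 1.4]
opening: 0.0125
```

Emit:
send_rows(deltas=[[[0,0,0],[0,0,-5]],[[0,0,0],[0,0,-10]],[[0,0,0],[0,0,-15]],[[0,0,0],[0,0,-20]],[[0,0,0],[0,0,-25]],[[0,0,0],[0,0,-30]],[[0,0,0],[0,0,-35]],[[0,0,0],[0,0,-40]],[[0,0,0],[0,0,-45]],[[0,0,0],[0,0,-50]],[[0,0,0],[0,0,-55]],[[0,0,0],[0,0,-60]],[[0,0,0],[0,0,-60]]])

```text
time_s: 40.23
position: [0.6557, -0.1972, 0.0382]
tcp_rot: [0.066, 0.701, -0.068, 0.707]
wrist_force: [5.4, 0.9, -3.0]
opening: 0.013
```

```bash
python3 - <<'E'
from down import *
o=get_obs();print(o['position'],o['opening'],o['wrist_force'],o['wrist_torque'],o['joints'].round(3),R.from_quat(o['tcp_rot']).as_matrix()[:,2].round(3))
save('w32','wrist')
E
```

```text
[ 0.65570191 -0.19721935  0.03824028] 0.013042842545873944 [ 5.44038544  0.88308621 -3.04602075] [-0.09376293 -0.86498223  1.38901621] [-3.550e-01  6.540e-01  1.594e+00 -1.000e-03  8.840e-01 -1.660e-01] [ 0.982 -0.188  0.009]
```

View pics/w32.png

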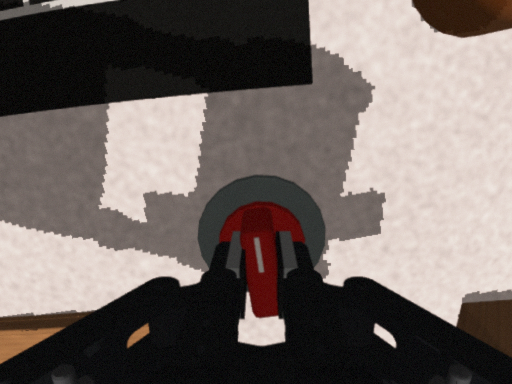

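Emit:
send_rows(deltas=[[[0,0,0],[0,0,4]],[[0,0,0],[0,0,8]],[[0,0,0],[0,0,8]],[[0,0,0],[0,0,8]]])

```text
time_s: 40.62
position: [0.6558, -0.1958, 0.038]
tcp_rot: [0.019, 0.704, -0.019, 0.71]
wrist_force: [6.6, 3.4, -3.4]
opening: 0.0132
```

```bash
python3 - <<'E'
from down import *
o=get_obs();print(o['position'],o['opening'],o['wrist_force'],o['wrist_torque'],R.from_quat(o['tcp_rot']).as_matrix()[:,2].round(3))
save('w33','wrist',(160,150,360,330),3)
E
```

```text
[ 0.65575074 -0.19575882  0.03796704] 0.013234120654863122 [ 6.64439842  3.43829877 -3.43582509] [ 0.59599191 -0.94224893  0.2389583 ] [ 0.999 -0.054  0.009]
```

View pics/w33.png

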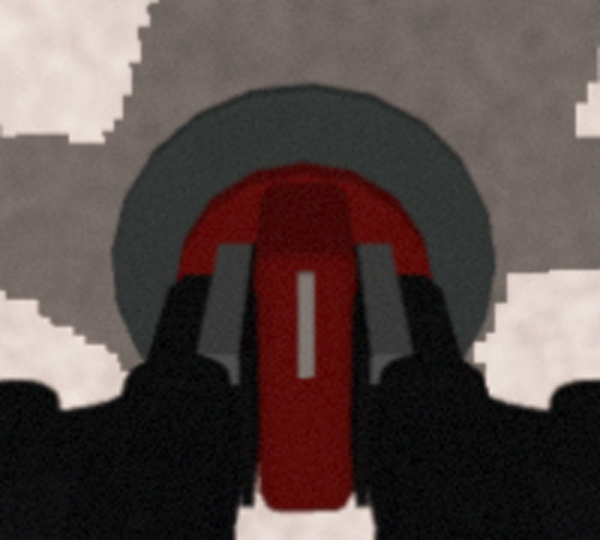

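Emit:
send_rows(deltas=[[[0,0,0],[0,0,-2]],[[0,0,0],[0,0,-4]],[[0,0,0],[0,0,-4]],[[0,0,0],[0,0,-4]]])

```text
time_s: 41.0
position: [0.6557, -0.1958, 0.038]
tcp_rot: [0.04, 0.703, -0.041, 0.709]
wrist_force: [6.3, 3.8, -2.9]
opening: 0.0128
```

```bash
python3 - <<'E'
from down import *
o=get_obs();print(o['position'],o['opening'],o['wrist_force'],o['wrist_torque'],R.from_quat(o['tcp_rot']).as_matrix()[:,2].round(3))
save('w34','wrist',(160,150,360,330),3); save('s34','side',(240,180,380,300),5)
E
```

```text
[ 0.65572668 -0.19578726  0.03801603] 0.012841101031374992 [ 6.28592036  3.78736805 -2.85914515] [ 0.65241655 -0.95749316  1.94801985] [ 0.993 -0.115  0.008]
```

View pics/w34.png

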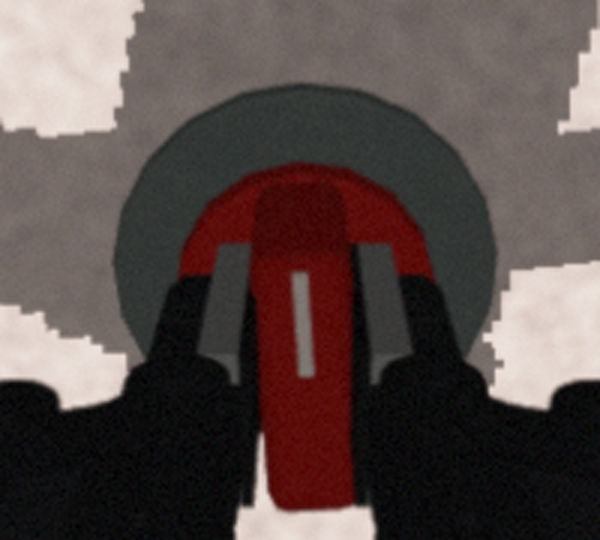

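View pics/s34.png

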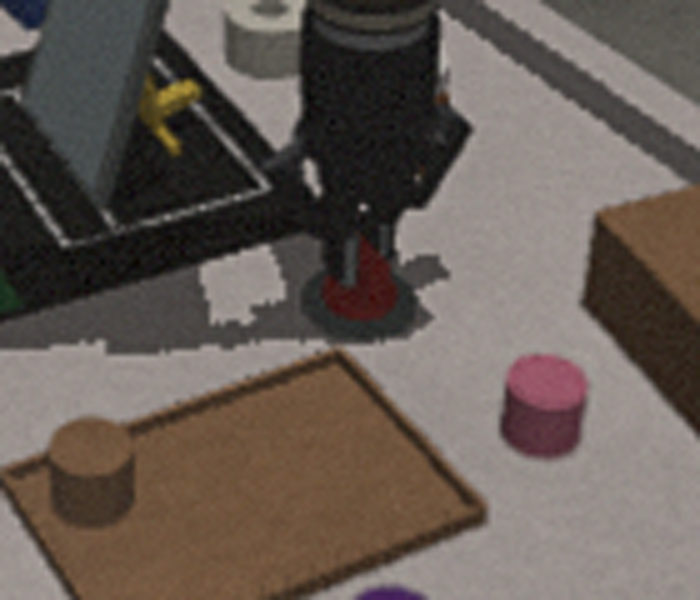

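Emit:
send_rows(deltas=[[[0,0,0],[0,0,1.5]],[[0,0,0],[0,0,3]],[[0,0,0],[0,0,3]]])

```text
time_s: 41.35
position: [0.6558, -0.1957, 0.038]
tcp_rot: [0.024, 0.704, -0.024, 0.71]
wrist_force: [6.4, 3.0, -2.3]
opening: 0.0124
```

Emit:
send_rows(deltas=[[[0,0,0],[0,0,0]],[[0,0,0],[0,0,0]],[[0,0,0],[0,0,0]],[[0,0,0],[0,0,0]],[[0,0,0],[0,0,0]]], jaw=0.3)

```text
time_s: 41.77
position: [0.6526, -0.1973, 0.0377]
tcp_rot: [0.025, 0.706, -0.025, 0.708]
wrist_force: [0.7, 0.2, -0.4]
opening: 0.0596
```

```bash
python3 - <<'E'
from down import *
o=get_obs();print(o['position'],o['opening'],o['wrist_force'],o['wrist_torque'],R.from_quat(o['tcp_rot']).as_matrix()[:,2].round(3))
save('w35','wrist',(160,150,360,330),3)
E
```

```text
[ 0.65264224 -0.19728477  0.03774726] 0.05962736243581732 [ 0.69397116  0.22419324 -0.41913269] [-0.00643892 -0.01655123  0.01662482] [ 0.997 -0.072  0.002]
```

View pics/w35.png

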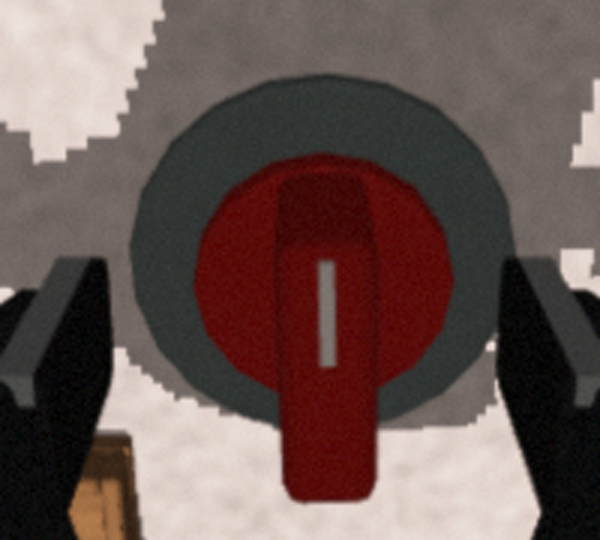

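Emit:
send_rows(deltas=[[[0,0,0.6],[0,0,0]],[[0,0,1.8],[0,0,0]],[[0,0,3.2],[0,0,0]],[[0,0,4.6],[0,0,0]],[[0,0,6],[0,0,0]],[[-0.5,-1.2,7.2],[0,0,0]],[[-1,-2.5,8],[0,0,0]],[[-2,-3.7,8],[0,0,0]],[[-3,-5,8],[0,0,0]],[[-4,-6,8],[0,0,0]],[[-4.5,-6.5,8],[0,0,0]],[[-4.5,-6.5,8],[0,0,0]],[[-4.5,-6.5,8],[0,0,0]]])

```text
time_s: 42.9
position: [0.5399, -0.3604, 0.2391]
tcp_rot: [0.026, 0.705, -0.026, 0.708]
wrist_force: [-0.6, 1.1, -0.9]
opening: 0.0595
```

```bash
python3 - <<'E'
from down import *
o=get_obs();print(o['position'],o['wrist_force'],o['time_s'])
save('t36','top',(170,100,410,270),3.3);save('s36','side',(170,120,400,320),3.4)
for r in regions_of('tube0_mid','top'): print(round(r['confidence'],2),np.round(r['rect']))
E
```

```text
[ 0.53987051 -0.3604055   0.23905314] [-0.60345739  1.14133245 -0.91615411] 42.9
```

View pics/t36.png

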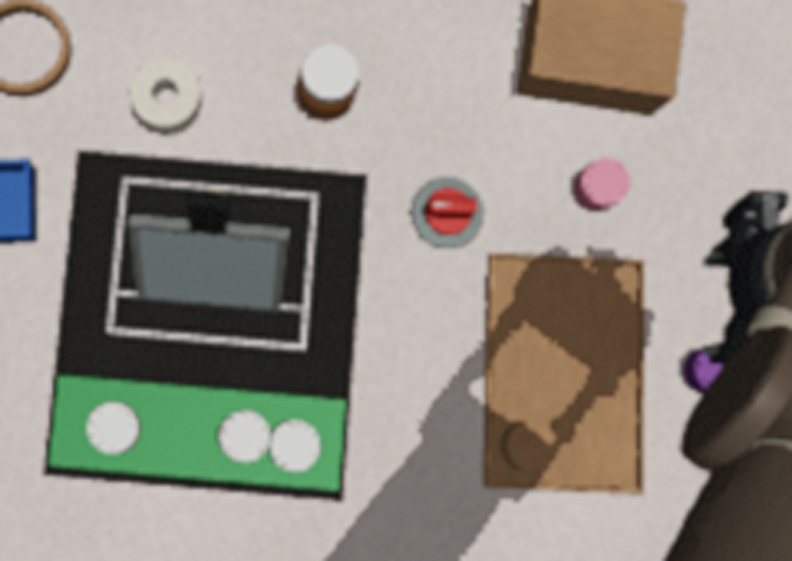

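View pics/s36.png

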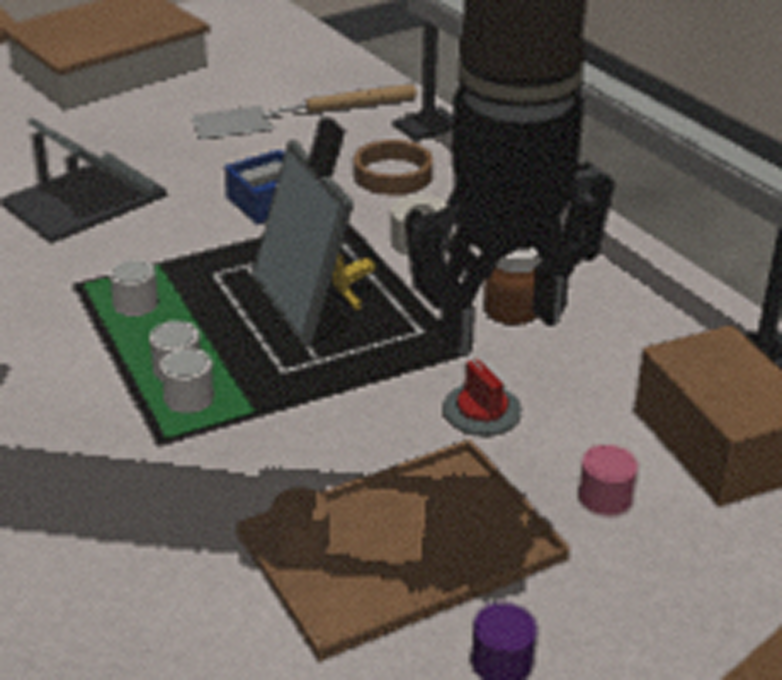

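```bash
python3 - <<'E'
from down import *
save('t37','top',(195,145,275,205),9)
save('t37b','top',(180,205,285,255),7)
E
```

```text
(no output)
```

View pics/t37.png

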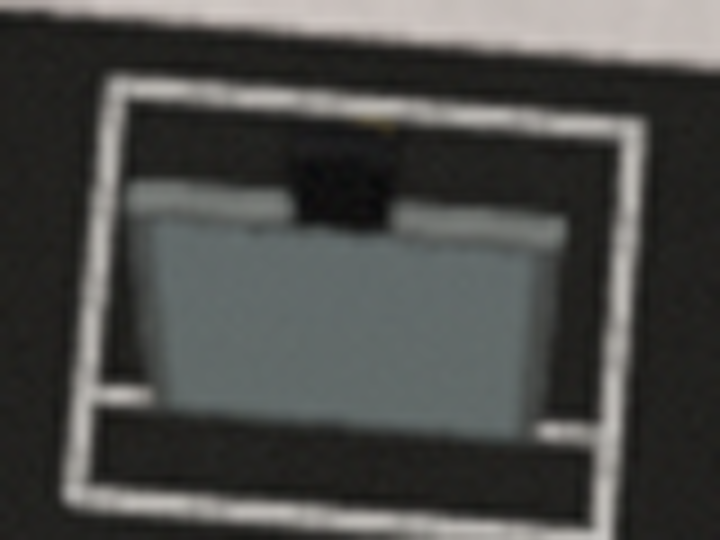

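View pics/t37b.png

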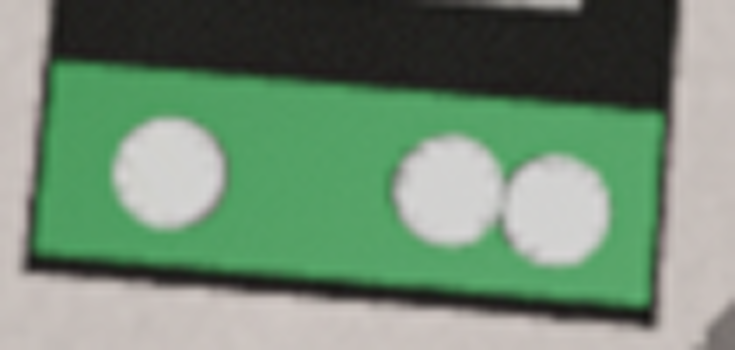

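```bash
python3 -c "
from h import *
print(close_job())"
```

```text
the job is handed in; nothing more can be done
None
```

I handed in the job at about 43 s, with every step done in the order asked.

- **Kickstand:** I pulled the lug until the leg hit its stop; pulling about 2° further began to lift the mirror. The leg stayed out when I let go.
- **Mirror:** it stands in the white rectangle. In the last top view its lower edge is about 2 mm from the line, within half a degree of parallel to it, and centred. The face looks towards the green strip.
- **Tubes:** only three white tubes were there. All three stand upright on the green strip. The brown tube, label roll, jar and the pink and purple look-alikes were not touched.
- **Dimmer:** I turned the knob clockwise last. It met a hard stop after about 52° (0.91 rad), not the full 1.9 rad. The torque reached 1.4 N·m at the stop and 1.9 N·m on a second push, so I take this as the end stop with the knob already part-way round at the start. I had no direct reading of the knob angle.

**Disagreements in the last checks:**
- The middle tube was knocked about 35 mm along the strip while the arm was at the dimmer or moving away. It still stands fully on the strip, nearly touching its neighbour, so I left it there.
- Measured tool positions drifted by 2–3 mm between readings.
- My final tube search on the top picture returned nothing, so I judged the tubes by eye in the top and side pictures.

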